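# Empty the bench extractor's filter housing and close it up

### The arm

A 6-joint arm with a two-finger parallel gripper is mounted at the origin on a cart in front of the work surface, level with it; the furniture and walls round the work are solid. World frame = base frame: x ahead of the robot, y to its left, z up, the work surface at z = 0. Lengths are in m, angles in rad, forces in N, time in s.
With the tool pointing down it reaches from about 0.35 to 0.775 m from the base axis. Payload 5.5 kg.
Tool frame: the origin (TCP) lies midway between the tips of the shut fingers; the grasp point (between the pads) lies 19 mm behind it (env.tcp_to_grasp is the distance from the TCP to the grasp point, in m); z points along the fingers, y is the direction in which the jaws open and shut (so a half turn about z gives the same grasp; the last joint's range is limited). The gripper opens to 85 mm and grips with 20 to 120 N. Pads are 22 mm wide; open, the fingers measure 114 mm over their backs; the gripper's body (76 mm by 85 mm) begins 54 mm behind the grasp point. The pads swing forward as they close: fully open they stand 13 mm farther back than shut.
Start: joints at [1.059, 0.313, 0.046, 1.304, 0, 1.431], TCP at [0.209, 0.536, 0.194] pointing down, gripper open.
Joint ranges: [-2.76, 2.76], [-0.86, 1.69], [-1.03, 1.26], [-2.2, 2.34], [-1.47, 1.5], [-3.14, 3.14]. Speed limits (rad/s): [2.57, 2.57, 3.14, 3.14, 3.14, 3.14].

### API

Orientations are given as a unit quaternion [w, x, y, z].
In Python, from workcell import get_state, viewer, hand_in, finder, env gives the robot as it stands.
- The arm moves only by the tool arm_command, never from a script. Its argument "motion" is a list of rows, each an object of numbers: "x", "y", "z": the shift along the tool's x, y, z in mm; "rx", "ry", "rz": the turn, a rotation vector about the tool's x, y, z in degrees; "hand": the closure, from -1 (fully open) to 1 (shut). A call has 1 to 10 rows; each row is the pose to reach, as a shift and turn from the pose commanded when the call began, along the tool's axes at that moment; what a row does not reach only later rows make up. A row lasts 1/8 s, in which the tool goes at most 62.5 mm and 10.7 degrees, less where a joint would pass 70% of its speed; a pose out of reach is approached as far as the arm can. A call with a gripper value outside its range is refused whole. The fingers move at their own pace and stop on an object; "force" is the grip in N (left out, the last holds). Time passes only in rows, so rows that repeat a pose let the fingers close. It gives the time, the measured TCP pose, the force and the opening at its end, in the units of the state.
- get_state(): the state, without advancing time (a new reading comes with each control period).
- viewer.read_camera(name): name is "scene" or "top" or "wrist"; returns a dict with "image" (480x640x3 uint8, red, green, blue), "z_map" (480x640 float32, m along the optical axis (not along the pixel's ray), 0 where there is no reading), "intrinsics" (3x3 intrinsics, pixels), "rvec" (rotation vector, rad) and "tvec" (3), from world to camera coordinates, as OpenCV has them. Camera axes: x right, y down, z forward; pixel columns grow to the right and rows downward; lengths in m; the calibration is good to about 2 mm. A picture is of the moment at which its call begins.
- hand_in(): hands the job in, once; it reports no verdict.
Trained networks look in a picture, given as the dict that the camera call returned (one of the last four; its "shot" number tells which), for a name from the list of things; names that differ only in an ending like _2 or _b are one class to them, and where a whole thing is asked for, a point or a joint stands for the part that bears it (a point fixed in the world has none). Each returns a list of dicts, best first, with "score" (0 to 1); they miss things now and then, are a little off and sometimes report something else, mostly with a low value. They report only what shows in the picture. A call takes as long as a camera call.
- finder.find_in(picture, query): "at" ([column, row] in pixels, amid what is visible of it).
- finder.masks_of(picture, query): "region" (480x640 bool, what is visible of it) and "at" ([column, row] in pixels, amid what is visible of it).
The state is a dict: "clock": time; "joint_pos": joint angles; "qvel": joint speeds; "tau": joint torques, N m; "tcp_pos": TCP position; "orientation": TCP orientation; "wrist_force": force on the tool from outside, world axes, zero at the start; "ft_torque": the same for the moment, N m; "finger_gap": finger opening in m.
Only numpy, scipy, OpenCV 4.12 (cv2) and the standard library are available. Lean on these libraries where they do the work, as an engineer would, in place of code of your own. Each camera call takes 0.05 s, during which the arm holds its last target.

### The job

The bench extractor is going away for service: squeeze the two snap tabs on top of its clip-on cover together to release it, lift the cover off and set it down level, tabs up, on the table. Tip the tilt-out bin forward, put every used filter cartridge from the housing into it, push the bin back until it clicks shut, and then clip the cover back onto the housing so that it lies flush and both tabs have sprung out. Do not disturb the other things on the table.

Things in the scene. Friction and masses are not known exactly. Their poses are not given: they have to be found in the camera images.
- housing: Fixed grey open-topped filter housing, 112 (x) x 196 (y) x 56 mm high, walls 5 mm, inner floor at z = 6 mm, inside 102 x 186 mm, with a short black hose stub on its +y end. Origin: centre of the underside; y along the long side, z up. In the middle of each long wall a ledge (y -20 to 20 mm, z 47 to 51 mm) projects 8.5 mm inward; the cover's hooks catch under it.
- cover: Loose light-grey clip-on cover, 0.18 kg: plate 116 (x) x 200 (y) x 8 mm; origin at the centre of the plate's underside, z up. Clipped on, the origin lies 56 mm above the housing's, axes parallel (or half a turn round). End skirts, 97 mm long in x, at y = +-88 mm reach 22 mm below the plate, entering the housing with 2.5 mm play; on the table the cover stands on them (origin 22 mm up).
- cover_tabs (a point): Point midway between the cover's two black sprung tabs, 20 mm above the cover's origin, same axes. The tabs stand on the plate at -x and +x, 26 mm wide (y), from z = 8 to 33 mm above the cover's origin, 54 mm over their outer faces; squeezed fully together 36 mm. A fixed rib 20 mm wide stands between. The cover is lifted, carried and put back by the squeezed tabs.
- cover_hooks (a point): Point midway between the two hooks, 11 mm below the cover's origin, same axes. Each tab has a leg below the plate with an outward hook, reaching 21 mm below it, 2 mm under the ledge when seated. With the tab out the hook catches 5 mm under the housing's ledge; with the tab in by 8 mm or more it clears it. Tab springs: about 3 N at rest, 9 N fully in.
- tab_front (a joint): the cover's tab on its -x side: 0 = sprung fully out (latched if the cover is seated), 0.009 m = squeezed fully inward
- tab_rear (a joint): the cover's tab on its +x side: 0 = sprung fully out (latched if the cover is seated), 0.009 m = squeezed fully inward
- bin_shell: Fixed grey shell round the tilt-out bin, 98 (x) x 144 (y) x 116 mm high, closed on top by a hood, open at the front. Origin on the table at the middle of its front edge; x points into the shell (the front faces -x), z up.
- bin (a joint): tilt of the light-grey bin about a pivot along y at its lower front edge (6 mm above bin_shell's origin): 0 = shut and clicked, grows as its top tips forward (-x), stop at 0.75 rad. A click catch (passed at 0.04 to 0.12 rad with about 5 N at the grip, either way) draws it shut and holds it; elsewhere it stays where left, with about 2 N of friction.
- bin_grip (a point): Middle of the bin's black grip block, 30 mm wide (y) and 16 mm high, which projects 46 mm forward of the bin's front. Bin shut: this point is 32 mm in front of the shell's front and 90 mm above the table. It can be pinched across its width from above and turns between the fingers as the bin tips. Axes tip with the bin.
- bin_floor (a point): Middle of the bin's inner floor; z is the bin's own upward direction (tips with it). Inside 80 mm deep (x), 120 mm wide (y), walls 4 mm; front wall 96 mm high, back 58 mm. Tipped to 0.7 rad or more, the mouth is open from above between bin_shell x = -0.06 and 0.0 (the hood's front), and the front wall's top is about 75 mm above the table.
- cartridge_1: used filter cartridge, an upright cylinder 34 mm in diameter and 36 mm high with black ends and a pale pleated side, 35 g; origin at the centre of its underside, z along its axis. Starts standing on the housing's floor under the cover; two to four are present.
- cartridge_2: used filter cartridge, an upright cylinder 34 mm in diameter and 36 mm high with black ends and a pale pleated side, 35 g; origin at the centre of its underside, z along its axis. Starts standing on the housing's floor under the cover; two to four are present.
- cartridge_3: used filter cartridge, an upright cylinder 34 mm in diameter and 36 mm high with black ends and a pale pleated side, 35 g; origin at the centre of its underside, z along its axis. Starts standing on the housing's floor under the cover; two to four are present.
- cartridge_4: used filter cartridge, an upright cylinder 34 mm in diameter and 36 mm high with black ends and a pale pleated side, 35 g; origin at the centre of its underside, z along its axis. Starts standing on the housing's floor under the cover; two to four are present.
- jar: bystander: small jar of pads with white cap, 42 mm in diameter, 44 mm high; leave alone; origin under its centre
- tape_roll: bystander: small roll of tape lying flat, 44 mm in diameter, 12 mm high; leave alone; origin under its centre
- screwdriver: bystander: screwdriver with ivory handle, 170 mm long, lying along its y; leave alone; origin under its middle
- spray_bottle: bystander: white spray bottle with dark blue top, 38 mm in diameter, 125 mm high; leave alone; origin under its centre

How it is judged:
By the outcome, as a careful person would: the job done as asked, in the order asked, and still so for the second after the job is handed in, with the robot touching nothing.
Of cartridge_1, cartridge_2, cartridge_3, cartridge_4 only 2 to 4 are there at a start; the rules pass over those that are not, and their reading is None.
At some moment in a run one of cover may be knocked a few centimetres aside while the robot is not near it.
Once in a run the grip may slacken for a moment while it holds something.
It also fails if it takes over 210 s, if anything falls off the work surface, if the arm or the gripper's body presses on something with over 40 N, if the wrist force passes 120 N, or if a joint passes its speed limit or range.

## Working session

There is one attempt and no reset: what is moved stays moved. The work goes in short steps, Python scripts to look and compute and a tool call to move; the robot and the scene stay as the last step left them, time stands still between calls to the robot, and variables do not carry over. Pictures are saved under pics/ and viewed, and the job is handed in when it is done.

Besides the shell and the picture viewer there is one more tool, called after "Call:" as name(argument=value, ...), one argument or row to a line, values as JSON. arm_command: Moves the arm, as the interface text tells. Its arguments: {"type":"object","properties":{"motion":{"type":"array","items":{"type":"object","properties":{"x":{"type":"number"},"y":{"type":"number"},"z":{"type":"number"},"rx":{"type":"number"},"ry":{"type":"number"},"rz":{"type":"number"},"hand":{"type":"number"}}}},"force":{"type":"number"}},"required":["motion"]}

```bash
ls; mkdir -p pics
cat > h.py <<'E'
import numpy as np, cv2
from workcell import get_state, viewer, hand_in, finder, env
from scipy.spatial.transform import Rotation as R
def cam(n):
    return viewer.read_camera(n)
def save(p,name):
    cv2.imwrite('pics/'+name+'.png',cv2.cvtColor(p['image'],cv2.COLOR_RGB2BGR))
def cloud(p):
    K=np.array(p['intrinsics']);Rm=R.from_rotvec(np.array(p['rvec']).ravel()).as_matrix();t=np.array(p['tvec']).ravel()
    z=p['z_map'];v,u=np.mgrid[0:480,0:640]
    P=np.stack([(u-K[0,2])/K[0,0]*z,(v-K[1,2])/K[1,1]*z,z],-1)
    W=(P-t)@Rm
    W[z<=0]=np.nan
    return W
def proj(p,X):
    K=np.array(p['intrinsics']);r=cv2.projectPoints(np.array(X,float).reshape(-1,3),np.array(p['rvec'],float).ravel(),np.array(p['tvec'],float).ravel(),K,None)[0]
    return r[:,0]
def st():
    s=get_state();q=s['orientation'];Rm=R.from_quat([q[1],q[2],q[3],q[0]])
    return s,np.array(s['tcp_pos']),Rm.as_matrix()
E
python3 - <<'E'
from h import *
s,p,M=st();print({k:np.round(v,3) for k,v in s.items()});print(M.round(3),env.tcp_to_grasp,[a for a in dir(env) if a[0]!='_'])
for n in('scene','top','wrist'):
    c=cam(n);save(c,n+'0')
E
```

```text
pics
{'clock': np.float64(0.0), 'joint_pos': array([1.059, 0.314, 0.045, 1.304, 0.   , 1.431]), 'qvel': array([ 0.   , -0.001,  0.001, -0.   , -0.002, -0.   ]), 'tau': array([-0.0000e+00, -4.8062e+01,  2.9854e+01,  1.9000e-02, -0.0000e+00,
        0.0000e+00]), 'tcp_pos': array([0.209, 0.535, 0.193]), 'orientation': array([-0.   ,  0.185,  0.983, -0.001]), 'wrist_force': array([-0.786,  0.35 ,  0.027]), 'ft_torque': array([ 0.032,  0.03 , -0.   ]), 'finger_gap': np.float64(0.085)}
[[-0.932  0.363 -0.001]
 [ 0.363  0.932 -0.002]
 [ 0.    -0.002 -1.   ]] 0.0187 ['MotionError', 'tcp_to_grasp']
```

View pics/scene0.png

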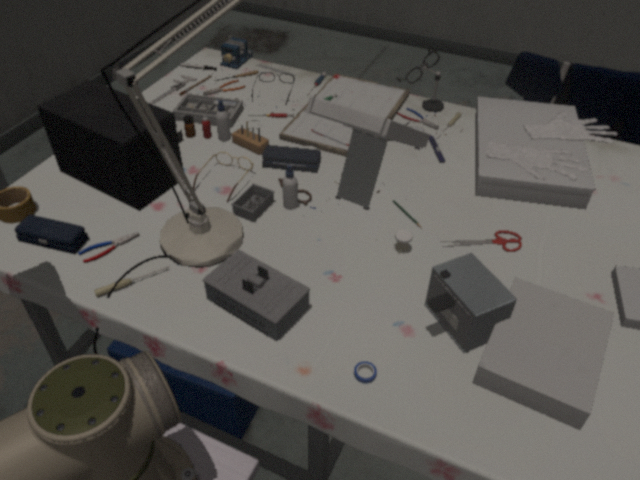

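View pics/top0.png

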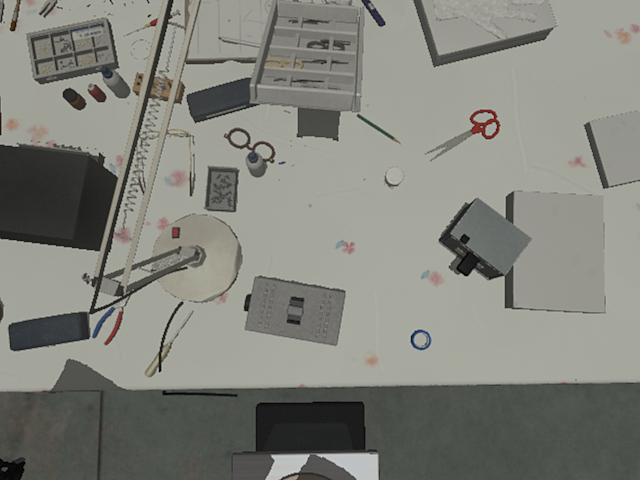

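View pics/wrist0.png

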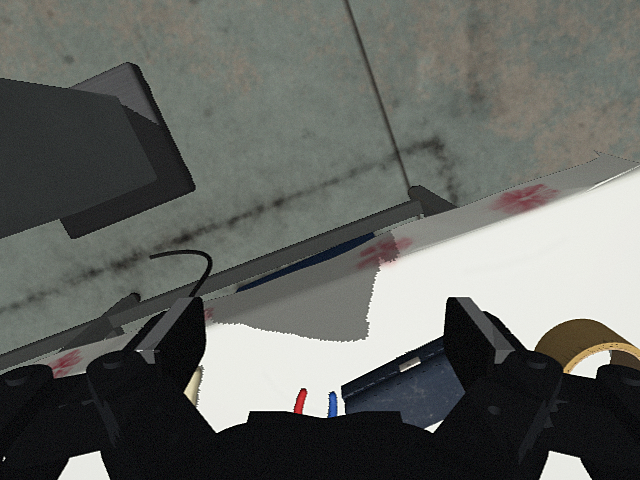

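The top view shows the housing with its cover, tabs at (296,310). The bin shell is at (485,240) with its grip at (463,263). Tape roll is at (421,340), jar at (394,177), screwdriver at (165,345) and spray bottle at (256,160). The lamp base is at (197,257), with its arm crossing the upper left.

Run:
```python
from h import *
for n in ('top','scene'):
    c=cam(n);W=cloud(c)
    for q in ['cover','cover_tabs','housing','bin_shell','bin_grip','bin','jar','tape_roll','screwdriver','spray_bottle']:
        r=finder.masks_of(c,q)[:2]
        for d in r:
            m=d['region'];X=W[m];X=X[~np.isnan(X[:,0])]
            print(n,q,round(d['score'],2),np.round(d['at']),m.sum(),np.median(X,0).round(3),np.percentile(X,[1,99],axis=0).round(3).tolist())
    np.savez('pics/'+n+'0.npz',W=W,im=c['image'])
    if n=='top':
        for q,lo,hi in [('cover',.055,.072),('bin_shell',.108,.12),('cover',.085,.105)]:
            d=finder.masks_of(c,q)[0]
            m=np.zeros((480,640),np.uint8);m[d['region']]=1;m=cv2.dilate(m,np.ones((7,7)))>0
            X=W[m];X=X[(X[:,2]>lo)&(X[:,2]<hi)]
            print(q,lo,len(X),X[:,2].mean(), cv2.minAreaRect((X[:,:2]*1000).astype(np.float32)))
```

```text
top cover 0.97 [296. 310.] 4996 [0.457 0.016 0.064] [[0.392, -0.084, 0.057], [0.523, 0.115, 0.086]]
top cover_tabs 0.72 [296. 309.] 5018 [0.457 0.016 0.064] [[0.392, -0.083, 0.058], [0.523, 0.116, 0.086]]
top housing 0.55 [248. 298.] 21 [0.484 0.121 0.045] [[0.473, 0.118, 0.035], [0.493, 0.123, 0.051]]
top bin_shell 0.74 [482. 242.] 4346 [ 0.598 -0.385  0.114] [[0.528, -0.468, 0.004], [0.68, -0.315, 0.122]]
top bin_grip 0.86 [468. 262.] 926 [ 0.557 -0.352  0.092] [[0.529, -0.414, 0.006], [0.612, -0.317, 0.114]]
top jar 0.64 [394. 175.] 298 [ 0.756 -0.207  0.043] [[0.739, -0.228, -0.002], [0.779, -0.189, 0.049]]
top tape_roll 0.65 [416. 337.] 181 [ 0.392 -0.256  0.011] [[0.371, -0.28, 0.003], [0.411, -0.238, 0.017]]
top screwdriver 0.87 [160. 359.] 273 [0.357 0.321 0.016] [[0.324, 0.28, 0.006], [0.417, 0.345, 0.024]]
top spray_bottle 0.63 [258. 163.] 371 [0.777 0.101 0.084] [[0.767, 0.086, 0.007], [0.8, 0.121, 0.127]]
cover 0.055 4824 0.06359738767261756 ((458.15960693359375, 16.93035125732422), (200.3324432373047, 115.93511962890625), 79.33228302001953)
bin_shell 0.108 3088 0.1151162
[... 821 characters left out ...]
369  0.073] [[0.526, -0.416, 0.007], [0.65, -0.316, 0.103]]
scene bin 0.76 [449. 310.] 1785 [ 0.553 -0.369  0.073] [[0.525, -0.417, 0.006], [0.649, -0.313, 0.113]]
scene jar 0.51 [404. 239.] 276 [ 0.753 -0.208  0.042] [[0.736, -0.226, -0.001], [0.775, -0.189, 0.047]]
scene tape_roll 0.53 [365. 377.] 310 [ 0.387 -0.258  0.01 ] [[0.367, -0.28, -0.001], [0.41, -0.239, 0.016]]
scene screwdriver 0.77 [116. 285.] 331 [0.357 0.314 0.014] [[0.319, 0.258, 0.003], [0.448, 0.345, 0.021]]
scene screwdriver 0.74 [449. 312.] 1771 [ 0.552 -0.37   0.073] [[0.524, -0.418, 0.005], [0.649, -0.315, 0.104]]
scene spray_bottle 0.67 [293. 188.] 558 [0.773 0.1   0.063] [[0.763, 0.086, 0.005], [0.795, 0.123, 0.126]]
```

Run:
```python
import numpy as np
for n in('top','scene'):
    W=np.load(f'pics/{n}0.npz')['W'].reshape(-1,3)
    k=(W[:,2]>0.03)&(W[:,0]>0.1)
    W=W[k]
    for z0,z1 in [(.03,.1),(.1,.2),(.2,.3),(.3,.45),(.45,.6),(.6,.9)]:
        w=W[(W[:,2]>z0)&(W[:,2]<z1)]
        H={}
        b=np.floor(w[:,:2]/.1).astype(int)
        u,c=np.unique(b,axis=0,return_counts=True)
        print(n,z0,[(round(a[0]*.1,1),round(a[1]*.1,1),int(k)) for a,k in zip(u,c) if k>8 and a[0]<10 and abs(a[1])<7])
```

```text
top 0.03 [(np.float64(0.3), np.float64(-0.1), 169), (np.float64(0.3), np.float64(0.5), 187), (np.float64(0.3), np.float64(0.6), 121), (np.float64(0.4), np.float64(-0.6), 1094), (np.float64(0.4), np.float64(-0.5), 541), (np.float64(0.4), np.float64(-0.1), 1816), (np.float64(0.4), np.float64(0.0), 2074), (np.float64(0.4), np.float64(0.1), 413), (np.float64(0.4), np.float64(0.2), 37), (np.float64(0.4), np.float64(0.3), 22), (np.float64(0.4), np.float64(0.4), 299), (np.float64(0.4), np.float64(0.5), 1162), (np.float64(0.4), np.float64(0.6), 337), (np.float64(0.5), np.float64(-0.6), 2067), (np.float64(0.5), np.float64(-0.5), 900), (np.float64(0.5), np.float64(-0.4), 561), (np.float64(0.5), np.float64(-0.1), 108), (np.float64(0.5), np.float64(0.0), 495), (np.float64(0.5), np.float64(0.1), 210), (np.float64(0.5), np.float64(0.2), 620), (np.float64(0.5), np.float64(0.4), 38), (np.float64(0.6), np.float64(-0.6), 2023), (np.float64(0.6), np.float64(-0.5), 611), (np.float64(0.6), np.float64(-0.4), 191), (np.float64(0.6), np.float64(0.1), 65), (np.float64(0.6), np.float64(0.2), 399), (np.float64
[... 5982 characters left out ...]
.4), 314), (np.float64(0.7), np.float64(0.5), 445), (np.float64(0.7), np.float64(0.6), 672), (np.float64(0.8), np.float64(-0.2), 281), (np.float64(0.8), np.float64(-0.1), 766), (np.float64(0.8), np.float64(0.0), 641), (np.float64(0.9), np.float64(-0.2), 86)]
scene 0.3 [(np.float64(0.4), np.float64(0.2), 445), (np.float64(0.5), np.float64(0.2), 486)]
scene 0.45 [(np.float64(0.4), np.float64(0.2), 558), (np.float64(0.4), np.float64(0.3), 32), (np.float64(0.5), np.float64(0.2), 956), (np.float64(0.5), np.float64(0.3), 12), (np.float64(0.6), np.float64(0.1), 205), (np.float64(0.6), np.float64(0.2), 735), (np.float64(0.7), np.float64(0.1), 92), (np.float64(0.7), np.float64(0.2), 61)]
scene 0.6 []
```

Run:
```python
import numpy as np
for n in('top','scene'):
    W=np.load(f'pics/{n}0.npz')['W'].reshape(-1,3)
    k=(W[:,2]>0.06)&(W[:,0]>0.3)&(W[:,1]>.13)&(W[:,1]<.4)
    W=W[k];r=np.hypot(W[:,0],W[:,1]);
    i=np.argsort(r)[::max(1,len(r)//12)]
    print(n,np.c_[W[i],r[i]].round(3))
    print(W[:,1].min(), W[np.argmin(W[:,1])])
```

```text
top [[0.447 0.286 0.487 0.53 ]
 [0.5   0.244 0.394 0.556]
 [0.514 0.266 0.51  0.578]
 [0.551 0.225 0.198 0.596]
 [0.569 0.228 0.076 0.613]
 [0.596 0.215 0.496 0.634]
 [0.623 0.228 0.503 0.663]
 [0.665 0.211 0.515 0.697]
 [0.71  0.177 0.536 0.732]
 [0.748 0.163 0.546 0.765]
 [0.784 0.152 0.556 0.798]
 [0.823 0.138 0.571 0.834]
 [0.983 0.359 0.068 1.047]]
0.13004836542307172 [0.8628547  0.13004837 0.57995022]
scene [[0.445 0.285 0.483 0.528]
 [0.485 0.25  0.44  0.546]
 [0.486 0.272 0.34  0.557]
 [0.496 0.282 0.469 0.57 ]
 [0.506 0.289 0.423 0.583]
 [0.531 0.26  0.515 0.591]
 [0.546 0.248 0.202 0.6  ]
 [0.567 0.224 0.096 0.61 ]
 [0.583 0.216 0.494 0.621]
 [0.584 0.258 0.491 0.638]
 [0.637 0.202 0.512 0.668]
 [0.681 0.183 0.528 0.706]
 [0.978 0.362 0.061 1.043]]
0.1681983802100148 [0.72015752 0.16819838 0.53592979]
```

Call:
arm_command(
  motion=[
    {"x":-20,"y":-50,"hand":-1},
    {"x":-40,"y":-100,"z":-10,"rz":5,"hand":-1},
    {"x":-60,"y":-150,"z":-20,"rz":15,"hand":-1},
    {"x":-78,"y":-200,"z":-27,"rz":25,"hand":-1},
    {"x":-130,"y":-226,"z":-27,"rz":35,"hand":-1},
    {"x":-182,"y":-252,"z":-27,"rz":45,"hand":-1},
    {"x":-233,"y":-279,"z":-27,"rz":55,"hand":-1},
    {"x":-283,"y":-320,"z":-27,"rz":64,"hand":-1},
    {"x":-333,"y":-361,"z":-27,"rz":72,"hand":-1},
    {"x":-384,"y":-403,"z":-27,"rz":79.4,"hand":-1},
  ],
)

```text
invalid input at $.motion[0]: expected keys x, y, z, rx, ry, rz, hand
```

```bash
cat >> h.py <<'E'
def go(x,y,z,yaw=None):
    """yaw: desired world angle (deg) of tool y axis (mod 180)"""
    s,p,M=st();d=M.T@(np.array([x,y,z])-p)*1000
    cur=np.degrees(np.arctan2(M[1,1],M[0,1]))
    rz=None
    if yaw is not None:
        rz=-((yaw-cur+90)%180-90)
    tilt=M[:,2]
    print('tcp',p.round(4),'yaw_y',cur.round(1),'zaxis',tilt.round(3),'j6',round(s['joint_pos'][5],2),'F',np.round(s['wrist_force'],1),'gap',round(s['finger_gap'],4),'t',s['clock'])
    print('shift mm',d.round(1),'rz',rz, 'level fix rx,ry', np.degrees(R.from_matrix(M).inv().apply(np.cross(M[:,2],[0,0,-1]))).round(2))
E
python3 - <<'E'
from h import *
go(.458,.0168,.10,-10.7)
c=cam('wrist');save(c,'w1')
print(finder.find_in(c,'cover_tabs')[:2])
W=cloud(c)
d=finder.masks_of(c,'cover')[0];m=cv2.dilate(d['region'].astype(np.uint8),np.ones((7,7)))>0
for lo,hi in[(.055,.072),(.082,.105)]:
    X=W[m];X=X[(X[:,2]>lo)&(X[:,2]<hi)]
    print(len(X),X[:,2].mean(),cv2.minAreaRect((X[:,:2]*1000).astype(np.float32)))
E
```

```text
tcp [0.2089 0.5357 0.1942] yaw_y 68.7 zaxis [ 0.  0. -1.] j6 1.43 F [ 0.6 -1.  -0.2] gap 0.0856 t 1.4
shift mm [-420.6 -393.    94.2] rz 79.39531107941755 level fix rx,ry [0. 0. 0.]
[]Traceback (most recent call last):
  File "<stdin>", line 6, in <module>
IndexError: list index out of range
```

View pics/w1.png

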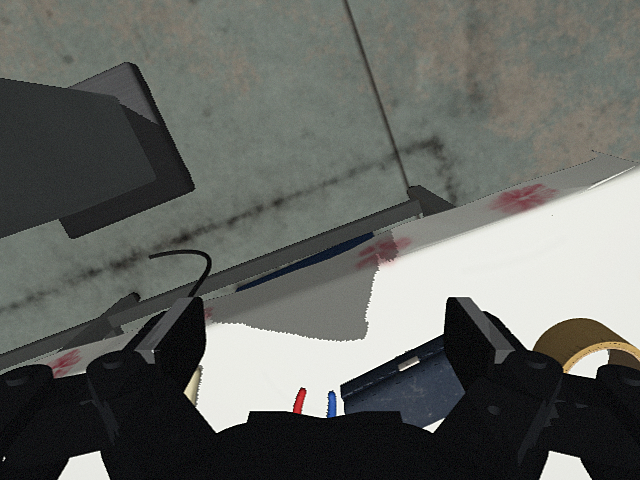

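The call was refused because every row needs all its keys, so nothing moved. The wrist view still shows the table edge.

Call:
arm_command(
  motion=[
    {"x":-20,"y":-50,"z":0,"rx":0,"ry":0,"rz":0,"hand":-1},
    {"x":-40,"y":-100,"z":-10,"rx":0,"ry":0,"rz":5,"hand":-1},
    {"x":-60,"y":-150,"z":-20,"rx":0,"ry":0,"rz":15,"hand":-1},
    {"x":-78,"y":-200,"z":-27,"rx":0,"ry":0,"rz":25,"hand":-1},
    {"x":-130,"y":-226,"z":-27,"rx":0,"ry":0,"rz":35,"hand":-1},
    {"x":-182,"y":-252,"z":-27,"rx":0,"ry":0,"rz":45,"hand":-1},
    {"x":-233,"y":-279,"z":-27,"rx":0,"ry":0,"rz":55,"hand":-1},
    {"x":-283,"y":-320,"z":-27,"rx":0,"ry":0,"rz":64,"hand":-1},
    {"x":-333,"y":-361,"z":-27,"rx":0,"ry":0,"rz":72,"hand":-1},
    {"x":-384,"y":-403,"z":-27,"rx":0,"ry":0,"rz":79.4,"hand":-1},
  ],
)

```text
clock: 2.8
tcp_pos: [0.4173, 0.0256, 0.2215]
orientation: [0.0, 0.771, 0.636, 0.001]
wrist_force: [0.1, 1.3, -0.2]
finger_gap: 0.0855
```

Run:
```python
from h import *
go(.458,.0168,.10,-10.7)
c=cam('wrist');save(c,'w2')
W=cloud(c)
d=finder.masks_of(c,'cover')
print(len(d))
if d:
  m=cv2.dilate(d[0]['region'].astype(np.uint8),np.ones((7,7)))>0
  for lo,hi in[(.055,.072),(.082,.105)]:
    X=W[m];X=X[(X[:,2]>lo)&(X[:,2]<hi)]
    print(len(X),X[:,2].mean(),cv2.minAreaRect((X[:,:2]*1000).astype(np.float32)))
```

```text
tcp [0.4173 0.0256 0.2215] yaw_y -11.0 zaxis [ 0.001  0.    -1.   ] j6 1.63 F [ 0.1  1.3 -0.2] gap 0.0855 t 2.8
shift mm [ -1.   41.5 121.6] rz -0.2704733603831926 level fix rx,ry [ 0.07 -0.03 -0.  ]
1
29019 0.06405510632876918 ((457.3092956542969, 15.314964294433594), (200.0048828125, 116.19010925292969), 79.4197998046875)
485 0.08801590551649008 ((457.25030517578125, 15.465757369995117), (25.76616859436035, 55.34675598144531), 79.52186584472656)
```

View pics/w2.png

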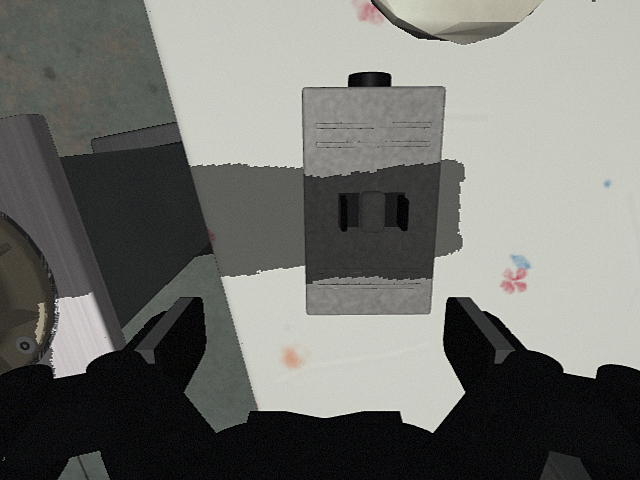

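Wrist view: cover centred near (373,200) with tabs at (345,212) and (402,212), and the hose stub at the top. Descending on the tabs.

Call:
arm_command(
  motion=[
    {"x":0,"y":25,"z":40,"rx":0,"ry":0,"rz":-0.3,"hand":-1},
    {"x":0,"y":41.2,"z":80,"rx":0,"ry":0,"rz":-0.3,"hand":-1},
    {"x":0,"y":41.2,"z":120,"rx":0,"ry":0,"rz":-0.3,"hand":-1},
    {"x":0,"y":41.2,"z":145,"rx":0,"ry":0,"rz":-0.3,"hand":-1},
    {"x":0,"y":41.2,"z":157,"rx":0,"ry":0,"rz":-0.3,"hand":-1},
    {"x":0,"y":41.2,"z":157,"rx":0,"ry":0,"rz":-0.3,"hand":-1},
  ],
)

```text
clock: 3.65
tcp_pos: [0.4564, 0.0204, 0.064]
orientation: [-0.0, 0.768, 0.64, -0.0]
wrist_force: [-0.5, -0.6, 0.4]
finger_gap: 0.0855
```

Call:
arm_command(
  motion=[
    {"x":0,"y":0,"z":0,"rx":0,"ry":0,"rz":0,"hand":1},
    {"x":0,"y":0,"z":0,"rx":0,"ry":0,"rz":0,"hand":1},
    {"x":0,"y":0,"z":0,"rx":0,"ry":0,"rz":0,"hand":1},
    {"x":0,"y":0,"z":0,"rx":0,"ry":0,"rz":0,"hand":1},
    {"x":0,"y":0,"z":0,"rx":0,"ry":0,"rz":0,"hand":1},
    {"x":0,"y":0,"z":0,"rx":0,"ry":0,"rz":0,"hand":1},
    {"x":0,"y":0,"z":0,"rx":0,"ry":0,"rz":0,"hand":1},
  ],
  force=45,
)

```text
clock: 4.53
tcp_pos: [0.4569, 0.02, 0.0642]
orientation: [-0.0, 0.768, 0.64, 0.0]
wrist_force: [0.3, -0.3, 0.5]
finger_gap: 0.0002
```

Run:
```python
from h import *
go(.64,-.045,.16,-10.7)
c=cam('wrist');save(c,'w3')
```

```text
tcp [0.4569 0.02   0.0642] yaw_y -10.4 zaxis [-0.  0. -1.] j6 1.62 F [ 0.3 -0.3  0.5] gap 0.0002 t 4.525
shift mm [-30.9 191.8 -95.9] rz 0.2970807799823234 level fix rx,ry [-0.   -0.01  0.  ]
```

View pics/w3.png

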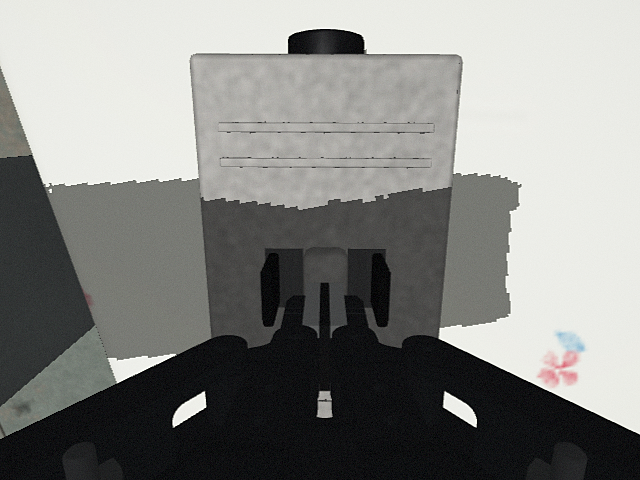

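Run:
```python
from h import *
c=cam('wrist');W=cloud(c)
for uv in [(270,260),(268,290),(268,320),(381,260),(381,290),(381,320),(325,255),(325,285),(325,300),(325,330),(295,300),(295,320),(325,380),(285,255)]:
    print(uv,W[uv[1],uv[0]].round(4),c['z_map'][uv[1],uv[0]].round(4), c['image'][uv[1],uv[0]])
s,p,M=st()
print(proj(c,[p,p-M[:,2]*.019,p-M[:,2]*.06]))
t=cam('top');save(t,'t3');s2=cam('scene');save(s2,'s3')
print(proj(t,[p]),proj(s2,[p]))
im=cv2.imread('pics/s3.png')[230:380,160:360];cv2.imwrite('pics/s3c.png',cv2.resize(im,(800,600),interpolation=cv2.INTER_CUBIC))
```

```text
(270, 260) [0.4355 0.0329 0.0764] 0.1763 [11  5  9]
(268, 290) [0.4343 0.024  0.0889] 0.1666 [15 12 15]
(268, 320) [0.4312 0.0102 0.0882] 0.171 [10  8  9]
(381, 260) [0.4838 0.0237 0.0754] 0.1773 [6 8 4]
(381, 290) [0.4807 0.0158 0.0897] 0.1657 [ 8 14 14]
(381, 320) [0.4788 0.0017 0.0886] 0.1705 [12 10 14]
(325, 255) [0.4599 0.0313 0.078 ] 0.174 [70 68 67]
(325, 285) [0.4595 0.0297 0.1084] 0.1451 [4 7 0]
(325, 300) [0.4595 0.0295 0.1212] 0.1328 [20 17 21]
(325, 330) [0.4591 0.028  0.1387] 0.1164 [20 18 19]
(295, 300) [0.4483 0.0277 0.1127] 0.142 [10 16 16]
(295, 320) [0.4492 0.0271 0.1271] 0.1283 [24 26 27]
(325, 380) [0.4561 0.0111 0.1381] 0.1214 [18 15 20]
(285, 255) [0.4406 0.0305 0.0648] 0.1879 [32 33 34]
[[323.02393219 269.2838088 ]
 [322.91113867 284.35636066]
 [322.56141745 331.08946317]]
[[293.84435128 310.56064156]] [[254.58914115 282.5450027 ]]
```

View pics/s3c.png

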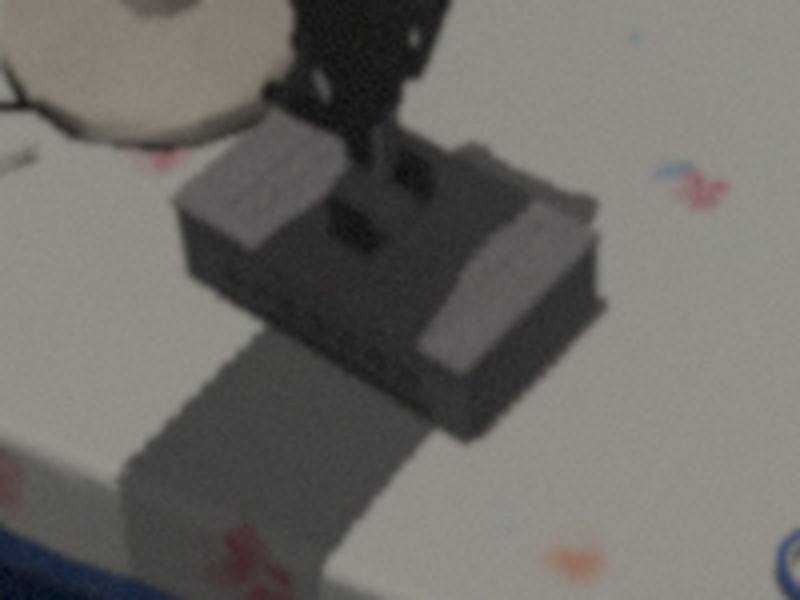

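Run:
```python
from h import *
c=cam('wrist');W=cloud(c)
for v in range(262,300,2): print(v,W[v,325].round(4),W[v,312].round(4), W[v,295].round(4))
s,p,M=st()
s2=cam('scene')
for dz in (0,.01,.02,.03,.04):print(dz,(proj(s2,[p+[0,0,dz]])-[160,230])*4, proj(c,[p+[0.002,.011,dz]]))
z=s2['z_map'][230:380,160:360]
Ws=cloud(s2)
for v in range(265,290): print(v,[tuple(Ws[v,u].round(3)) for u in (251,253,255)])
```

```text
262 [0.4594 0.0289 0.0803] [0.4539 0.03   0.0805] [nan nan nan]
264 [0.4593 0.0279 0.0801] [0.4537 0.029  0.0802] [0.4443 0.0251 0.0644]
266 [0.4591 0.0272 0.0805] [0.4535 0.0278 0.0793] [0.444  0.0239 0.0636]
268 [0.4589 0.0259 0.0794] [0.4534 0.0273 0.0806] [0.4439 0.0232 0.0646]
270 [0.4587 0.0248 0.079 ] [0.4532 0.0263 0.0801] [0.4436 0.0218 0.0633]
272 [0.4586 0.0242 0.0797] [0.453  0.0251 0.0794] [0.4435 0.0211 0.0642]
274 [0.4584 0.0231 0.0793] [0.4529 0.0245 0.0802] [0.4433 0.0202 0.0643]
276 [0.4582 0.0219 0.0784] [0.4526 0.0233 0.0796] [0.4432 0.0194 0.065 ]
278 [0.4581 0.0217 0.0804] [0.4525 0.0227 0.0804] [0.4429 0.0181 0.0641]
280 [0.458  0.0208 0.0806] [0.4524 0.0219 0.0807] [0.4427 0.0171 0.0641]
282 [0.4578 0.02   0.0808] [0.4523 0.0213 0.0815] [0.4424 0.0159 0.0637]
284 [0.4595 0.0294 0.1068] [0.4548 0.0305 0.1072] [0.4422 0.015  0.0641]
286 [0.4595 0.0295 0.1088] [0.4549 0.0304 0.109 ] [0.4422 0.0144 0.0651]
288 [0.4595 0.0296 0.1111] [0.4549 0.0302 0.1104] [0.442  0.0134 0.0649]
290 [0.4594 0.0292 0.1118] [0.455  0.0303 0.1125] [0.4416 0.012  0.064 ]
292 [0.4595 0.
[... 4429 characters left out ...]
), np.float64(0.01), np.float64(0.087)), (np.float64(0.446), np.float64(0.018), np.float64(0.065)), (np.float64(0.444), np.float64(0.012), np.float64(0.07))]
287 [(np.float64(0.427), np.float64(0.01), np.float64(0.084)), (np.float64(0.446), np.float64(0.018), np.float64(0.062)), (np.float64(0.447), np.float64(0.013), np.float64(0.064))]
288 [(np.float64(0.427), np.float64(0.01), np.float64(0.081)), (np.float64(0.441), np.float64(0.015), np.float64(0.065)), (np.float64(0.446), np.float64(0.013), np.float64(0.061))]
289 [(np.float64(0.428), np.float64(0.011), np.float64(0.076)), (np.float64(0.438), np.float64(0.013), np.float64(0.066)), (np.float64(0.441), np.float64(0.01), np.float64(0.065))]
```

Both cameras put the shut fingertips at z≈0.105. The reported TCP is z 0.064, and the rib top is 0.079, so the fingers closed above the tabs. I'll open and measure the tip offset before going down.

Call:
arm_command(
  motion=[
    {"x":0,"y":0,"z":0,"rx":0,"ry":0,"rz":0,"hand":-1},
    {"x":0,"y":0,"z":0,"rx":0,"ry":0,"rz":0,"hand":-1},
    {"x":0,"y":0,"z":0,"rx":0,"ry":0,"rz":0,"hand":-1},
    {"x":0,"y":0,"z":0,"rx":0,"ry":0,"rz":0,"hand":-1},
    {"x":0,"y":0,"z":0,"rx":0,"ry":0,"rz":0,"hand":-1},
    {"x":0,"y":0,"z":0,"rx":0,"ry":0,"rz":0,"hand":-1},
  ],
)

```text
clock: 5.58
tcp_pos: [0.4569, 0.02, 0.0642]
orientation: [0.0, 0.768, 0.64, 0.0]
wrist_force: [-0.8, -0.3, 0.7]
finger_gap: 0.0855
```

Run:
```python
from h import *
c=cam('wrist');W=cloud(c);save(c,'w4')
s,p,M=st();print(p,s['finger_gap'])
L=(W-p)@M*1000  # tool coords mm
# finger points : near tool, z in (-80,20), |x|<15
k=(np.abs(L[...,0])<14)&(np.abs(L[...,1])<62)&(L[...,2]>-100)&(L[...,2]<-28)
for sgn in(-1,1):
    q=L[k&(sgn*L[...,1]>0)]
    print(sgn,len(q),np.percentile(q,[1,50,99],axis=0).round(1).tolist() if len(q) else '')
    print('tip z',np.sort(q[:,2])[-30:].round(1)[::6], q[np.argsort(q[:,2])[-5:]].round(1).tolist())
```

```text
[0.45690855 0.02002793 0.0642005 ] 0.08550581461433192
-1 6288 [[-11.4, -61.2, -99.8], [6.8, -43.5, -78.9], [12.5, -40.9, -51.7]]
tip z [-50.7 -50.6 -50.4 -50.2 -49.9] [[-0.3, -42.3, -49.9], [-3.9, -42.3, -49.8], [-3.7, -42.3, -49.5], [1.4, -42.3, -49.4], [-8.2, -42.4, -49.3]]
1 6188 [[-11.3, 42.2, -99.8], [7.0, 44.6, -78.5], [12.5, 61.3, -51.8]]
tip z [-50.9 -50.7 -50.7 -50.5 -50.3] [[4.9, 43.5, -50.3], [1.8, 43.4, -50.2], [-10.2, 43.7, -50.1], [-4.2, 43.6, -50.0], [-1.9, 43.8, -49.9]]
```

View pics/w4.png

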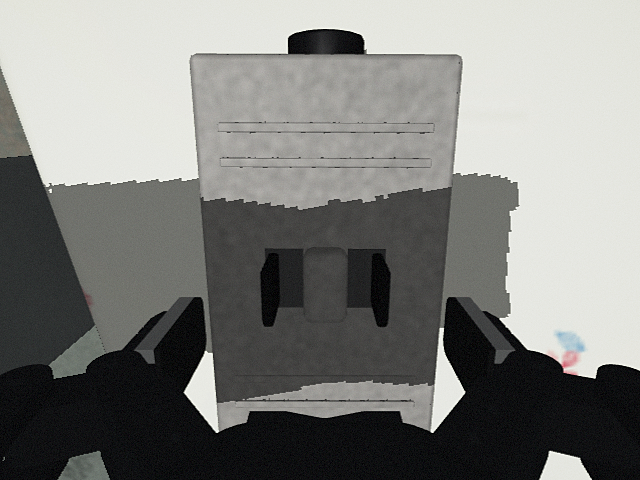

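Open tips sit at tool z ≈ -50 mm. With the 13 mm swing, that puts the shut tips about 38 mm above the reported TCP, so I'll compensate for that from here on. The tabs at (270,290) and (380,290) are centred between the fingers. Descending a further 38 mm in steps.

Call:
arm_command(
  motion=[
    {"x":4,"y":0,"z":12,"rx":0,"ry":0,"rz":0.3,"hand":-1},
    {"x":4,"y":0,"z":22,"rx":0,"ry":0,"rz":0.3,"hand":-1},
    {"x":4,"y":0,"z":30,"rx":0,"ry":0,"rz":0.3,"hand":-1},
    {"x":4,"y":0,"z":36,"rx":0,"ry":0,"rz":0.3,"hand":-1},
    {"x":4,"y":0,"z":36,"rx":0,"ry":0,"rz":0.3,"hand":-1},
  ],
)

```text
clock: 6.25
tcp_pos: [0.4571, 0.024, 0.0276]
orientation: [-0.0, 0.77, 0.638, -0.0]
wrist_force: [0.9, -0.3, -0.0]
finger_gap: 0.0853
```

Run:
```python
from h import *
c=cam('wrist');W=cloud(c);save(c,'w5')
go(.457,.016,.026,-10.7)
```

```text
tcp [0.4575 0.0239 0.028 ] yaw_y -10.7 zaxis [-0.  0. -1.] j6 1.63 F [-0.6 -0.6 -0.1] gap 0.0851 t 6.3
shift mm [-7.9  1.   2. ] rz -0.007066388895694331 level fix rx,ry [-0.03 -0.    0.  ]
```

View pics/w5.png

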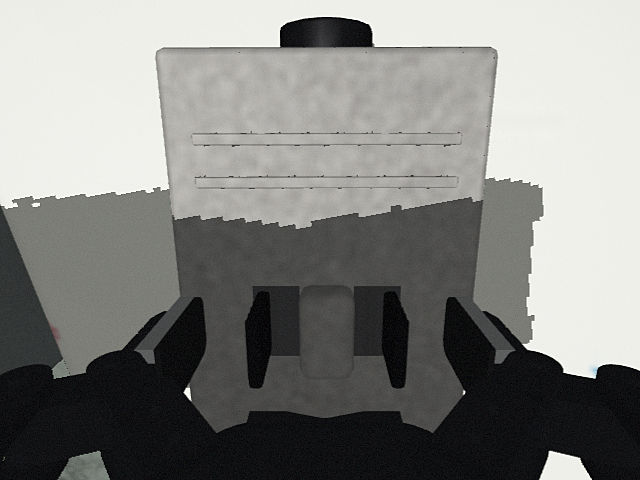

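Call:
arm_command(
  motion=[
    {"x":-4,"y":0,"z":1,"rx":0,"ry":0,"rz":0,"hand":-1},
    {"x":-8,"y":0,"z":2,"rx":0,"ry":0,"rz":0,"hand":-1},
    {"x":-8,"y":0,"z":2,"rx":0,"ry":0,"rz":0,"hand":-1},
    {"x":-8,"y":0,"z":2,"rx":0,"ry":0,"rz":0,"hand":1},
    {"x":-8,"y":0,"z":2,"rx":0,"ry":0,"rz":0,"hand":1},
    {"x":-8,"y":0,"z":2,"rx":0,"ry":0,"rz":0,"hand":1},
    {"x":-8,"y":0,"z":2,"rx":0,"ry":0,"rz":0,"hand":1},
    {"x":-8,"y":0,"z":2,"rx":0,"ry":0,"rz":0,"hand":1},
    {"x":-8,"y":0,"z":2,"rx":0,"ry":0,"rz":0,"hand":1},
  ],
  force=45,
)

```text
clock: 7.42
tcp_pos: [0.4569, 0.016, 0.0277]
orientation: [0.001, 0.77, 0.638, 0.001]
wrist_force: [-2.8, -0.4, 12.0]
finger_gap: 0.0339
```

Run:
```python
from h import *
c=cam('wrist');W=cloud(c);save(c,'w6')
go(.64,-.045,.13,-10.7)
```

```text
tcp [0.4569 0.016  0.0277] yaw_y -10.7 zaxis [ 0.002 -0.    -1.   ] j6 1.62 F [-2.8 -0.6 12.2] gap 0.0341 t 7.475
shift mm [ -26.   191.4 -101.9] rz 0.013873004204640438 level fix rx,ry [ 0.11  0.   -0.  ]
```

View pics/w6.png

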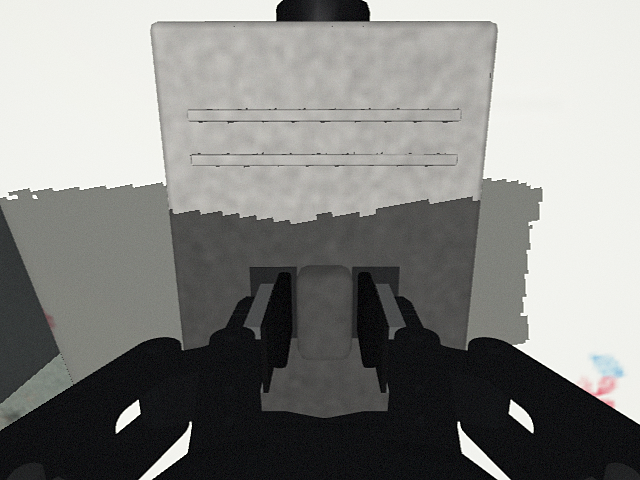

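The tabs are squeezed, with a 34 mm gap and the pads either side at (275,310) and (375,310). Lifting.

Call:
arm_command(
  motion=[
    {"x":0,"y":0,"z":-5,"rx":0,"ry":0,"rz":0,"hand":1},
    {"x":0,"y":0,"z":-15,"rx":0,"ry":0,"rz":0,"hand":1},
    {"x":0,"y":0,"z":-28,"rx":0,"ry":0,"rz":0,"hand":1},
    {"x":0,"y":0,"z":-42,"rx":0,"ry":0,"rz":0,"hand":1},
    {"x":0,"y":0,"z":-45,"rx":0,"ry":0,"rz":0,"hand":1},
  ],
)

```text
clock: 8.1
tcp_pos: [0.4573, 0.016, 0.0726]
orientation: [0.001, 0.77, 0.638, 0.001]
wrist_force: [0.6, -0.8, -2.3]
finger_gap: 0.0337
```

Run:
```python
from h import *
c=cam('scene');save(c,'s7')
im=cv2.imread('pics/s7.png')[180:380,130:430];cv2.imwrite('pics/s7c.png',cv2.resize(im,(800,533),interpolation=cv2.INTER_CUBIC))
go(.64,-.045,.07,-10.7)
```

```text
tcp [0.4571 0.016  0.0724] yaw_y -10.7 zaxis [ 0.002 -0.    -1.   ] j6 1.62 F [ 1.1 -0.2 -1.3] gap 0.034 t 8.15
shift mm [-25.9 191.1   2.8] rz -0.002033085224837805 level fix rx,ry [ 0.12 -0.01 -0.  ]
```

View pics/s7c.png

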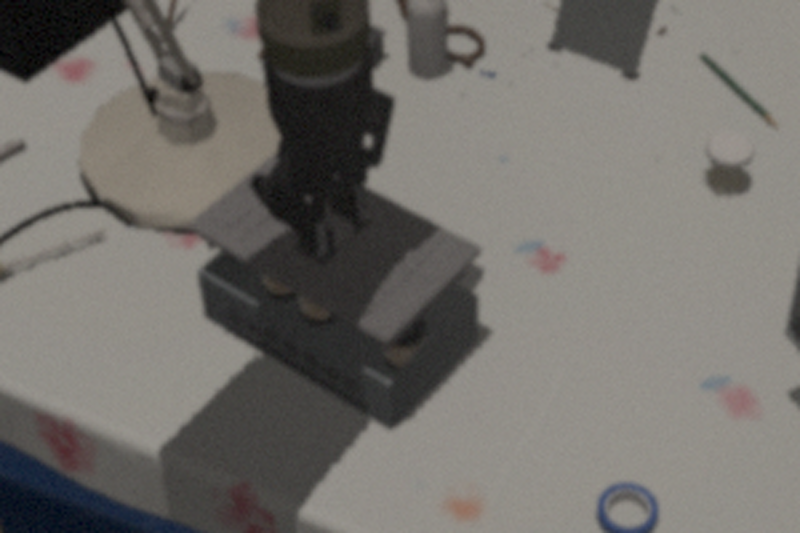

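The cover is off, with the cartridges visible underneath at about (280,285), (315,305) and (400,350) in the crop. Carrying it to the clear table area at x≈0.64.

Call:
arm_command(
  motion=[
    {"x":-5,"y":40,"z":0,"rx":0,"ry":0,"rz":0,"hand":1},
    {"x":-12,"y":95,"z":0,"rx":0,"ry":0,"rz":0,"hand":1},
    {"x":-20,"y":150,"z":0,"rx":0,"ry":0,"rz":0,"hand":1},
    {"x":-26,"y":191,"z":20,"rx":0,"ry":0,"rz":0,"hand":1},
    {"x":-26,"y":191,"z":50,"rx":0,"ry":0,"rz":0,"hand":1},
    {"x":-26,"y":191,"z":70,"rx":0,"ry":0,"rz":0,"hand":1},
    {"x":-26,"y":191,"z":76,"rx":0,"ry":0,"rz":0,"hand":1},
    {"x":-26,"y":191,"z":78,"rx":0,"ry":0,"rz":0,"hand":1},
    {"x":-26,"y":191,"z":78,"rx":0,"ry":0,"rz":0,"hand":1},
  ],
)

```text
clock: 9.28
tcp_pos: [0.6392, -0.0449, -0.0061]
orientation: [0.0, 0.77, 0.638, 0.0]
wrist_force: [-0.7, 0.1, 0.8]
finger_gap: 0.034
```

Run:
```python
from h import *
c=cam('scene');save(c,'s8')
im=cv2.imread('pics/s8.png')[180:380,130:430];cv2.imwrite('pics/s8c.png',cv2.resize(im,(800,533),interpolation=cv2.INTER_CUBIC))
go(.64,-.045,-.006,-10.7)
```

```text
tcp [ 0.6392 -0.0449 -0.0061] yaw_y -10.7 zaxis [ 0.001 -0.    -1.   ] j6 1.56 F [-2.3  0.8  1.2] gap 0.034 t 9.325
shift mm [ 0.1  0.8 -0.1] rz 0.001944871590637831 level fix rx,ry [ 0.04 -0.01 -0.  ]
```

View pics/s8c.png

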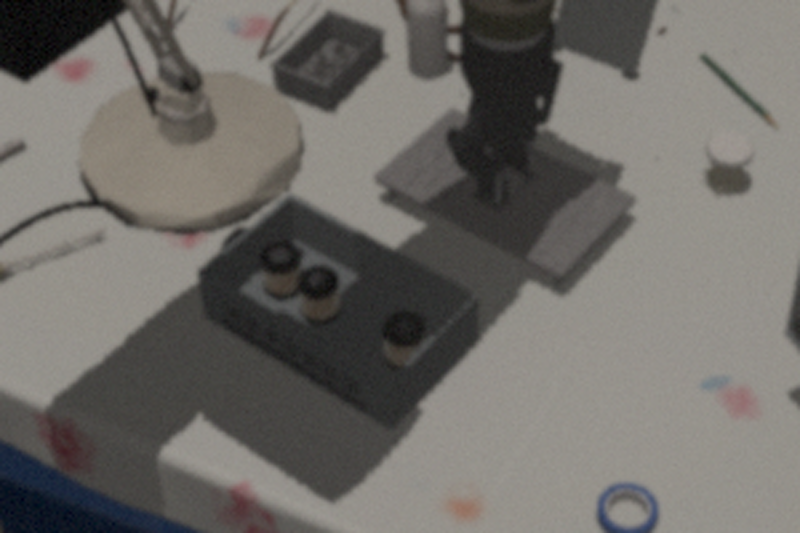

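Three cartridges show, at (280,268), (320,290) and (403,337) in the crop. Lowering slightly to confirm contact, then releasing.

Call:
arm_command(
  motion=[
    {"x":0,"y":0,"z":1,"rx":0,"ry":0,"rz":0,"hand":1},
    {"x":0,"y":0,"z":2,"rx":0,"ry":0,"rz":0,"hand":1},
    {"x":0,"y":0,"z":2,"rx":0,"ry":0,"rz":0,"hand":1},
  ],
)

```text
clock: 9.7
tcp_pos: [0.6393, -0.045, -0.0062]
orientation: [0.001, 0.77, 0.638, 0.0]
wrist_force: [-5.6, 1.1, 13.7]
finger_gap: 0.0338
```

Contact at 13 N. Release and rise.

Call:
arm_command(
  motion=[
    {"x":0,"y":0,"z":-1,"rx":0,"ry":0,"rz":0,"hand":-1},
    {"x":0,"y":0,"z":-1,"rx":0,"ry":0,"rz":0,"hand":-1},
    {"x":0,"y":0,"z":-1,"rx":0,"ry":0,"rz":0,"hand":-1},
    {"x":0,"y":0,"z":-1,"rx":0,"ry":0,"rz":0,"hand":-1},
    {"x":0,"y":0,"z":-30,"rx":0,"ry":0,"rz":0,"hand":-1},
    {"x":0,"y":0,"z":-80,"rx":0,"ry":0,"rz":0,"hand":-1},
    {"x":0,"y":0,"z":-130,"rx":0,"ry":0,"rz":0,"hand":-1},
  ],
)

```text
clock: 10.58
tcp_pos: [0.6386, -0.0449, 0.122]
orientation: [-0.0, 0.77, 0.638, -0.0]
wrist_force: [1.5, 1.2, -0.2]
finger_gap: 0.0855
```

Run:
```python
from h import *
c=cam('top');save(c,'t9');W=cloud(c)
for q in ['cover','cartridge_1','bin_grip','bin','housing']:
  for d in finder.masks_of(c,q)[:5]:
    m=d['region'];X=W[m];X=X[~np.isnan(X[:,0])]
    print(q,round(d['score'],2),np.round(d['at']),m.sum(),np.median(X,0).round(4),np.percentile(X,[2,98],axis=0).round(3).tolist())
    if q=='cover':
        X=X[(X[:,2]>.02)&(X[:,2]<.04)]; print(X[:,2].mean(),cv2.minAreaRect((X[:,:2]*1000).astype(np.float32)))
    if q=='cartridge_1':
        X=X[X[:,2]>.035]; 
        if len(X)>5: print('  top',cv2.minEnclosingCircle((X[:,:2]*1000).astype(np.float32)),X[:,2].mean())
go(.55,-.35,.2,51.1)
k=(W[...,2]>.08)&(W[...,2]<.105)&(W[...,0]>.5)&(W[...,0]<.6)&(W[...,1]>-.38)&(W[...,1]<-.29)
X=W[k];print('grip',len(X),X.mean(0),cv2.minAreaRect((X[:,:2]*1000).astype(np.float32)))
```

```text
cover 0.56 [361. 232.] 826 [ 0.631  -0.1248  0.0295] [[0.57, -0.147, 0.023], [0.681, -0.107, 0.035]]
0.029411641519571343 ((625.9898681640625, -122.5029525756836), (41.31770324707031, 115.84112548828125), 79.85755157470703)
cover 0.3 [393. 175.] 246 [ 0.7574 -0.208   0.0434] [[0.739, -0.227, 0.037], [0.775, -0.191, 0.048]]
0.03847079268197016 ((755.06005859375, -208.6618194580078), (33.179176330566406, 32.51386260986328), 6.304937362670898)
cartridge_1 0.34 [485. 240.] 4406 [ 0.5981 -0.3852  0.1141] [[0.531, -0.464, 0.008], [0.674, -0.318, 0.121]]
  top ((600.7515258789062, -394.6829833984375), 90.739501953125) 0.10780652583098758
bin_grip 0.61 [468. 260.] 981 [ 0.557  -0.3521  0.0901] [[0.53, -0.412, 0.002], [0.61, -0.318, 0.112]]
bin_grip 0.37 [485. 240.] 4492 [ 0.598  -0.3856  0.1141] [[0.53, -0.467, 0.004], [0.676, -0.318, 0.121]]
bin_grip 0.2 [359. 229.] 774 [ 0.6329 -0.1247  0.0296] [[0.57, -0.147, 0.024], [0.681, -0.108, 0.035]]
bin 0.61 [470. 261.] 877 [ 0.5571 -0.3513  0.0912] [[0.53, -0.411, 0.011], [0.609, -0.318, 0.102]]
tcp [ 0.6382 -0.0447  0.1198] yaw_y -10.7 zaxis [-0.002  0.001 -1.   ] j6 1.56 F [-0.6 -0.8  0.2] gap 0.0852 t 10.875
shift mm [-316.3  -30.1  -80.1] rz -61.80041838272376 level fix rx,ry [-0.12 -0.01  0.  ]
grip 425 [ 0.55748421 -0.35021751  0.09603443] ((563.1591796875, -339.17047119140625), (68.5650634765625, 51.05873489379883), 47.74418258666992)
```

View pics/t9.png

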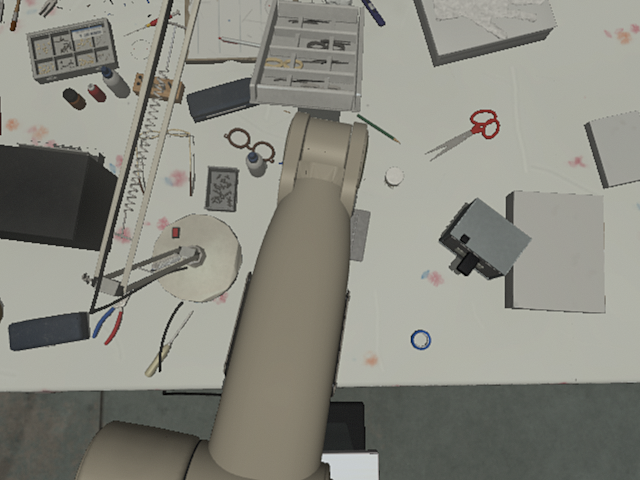

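The arm hides the housing in the top view. The bin grip shows at (463,263), so I'll move above it.

Call:
arm_command(
  motion=[
    {"x":-40,"y":-4,"z":-15,"rx":0,"ry":0,"rz":-9,"hand":-1},
    {"x":-95,"y":-10,"z":-20,"rx":0,"ry":0,"rz":-19,"hand":-1},
    {"x":-150,"y":-15,"z":-20,"rx":0,"ry":0,"rz":-29,"hand":-1},
    {"x":-205,"y":-20,"z":-20,"rx":0,"ry":0,"rz":-39,"hand":-1},
    {"x":-260,"y":-26,"z":-20,"rx":0,"ry":0,"rz":-49,"hand":-1},
    {"x":-300,"y":-30,"z":-15,"rx":0,"ry":0,"rz":-58,"hand":-1},
    {"x":-316,"y":-32,"z":-10,"rx":0,"ry":0,"rz":-61.8,"hand":-1},
    {"x":-316,"y":-32,"z":-10,"rx":0,"ry":0,"rz":-61.8,"hand":-1},
  ],
)

```text
clock: 11.88
tcp_pos: [0.5471, -0.3499, 0.1284]
orientation: [-0.002, 0.335, 0.942, 0.001]
wrist_force: [0.2, 0.1, 0.1]
finger_gap: 0.085
```

```bash
cat > a.py <<'E'
from h import *
c=cam('wrist');save(c,'w10');W=cloud(c)
t=cam('top');save(t,'t10')
d=finder.find_in(c,'bin_grip');print([(x['score'],x['at'],W[int(x['at'][1]),int(x['at'][0])]) for x in d[:2]])
go(.5437,-.3456,.05,51.1)
s,p,M=st()
k=(W[...,2]>.08)&(W[...,2]<.105)&(W[...,0]>.5)&(W[...,0]<.58)&(W[...,1]>-.38)&(W[...,1]<-.28)
X=W[k];print('grip',len(X),np.median(X,0),cv2.minAreaRect((X[:,:2]*1000).astype(np.float32)))
Wt=cloud(t)
for q in ['cartridge_1','cover']:
  for d in finder.masks_of(t,q)[:4]:
    m=d['region'];X=Wt[m];X=X[~np.isnan(X[:,0])]
    print(q,round(d['score'],2),np.round(d['at']),m.sum(),np.median(X,0).round(4))
    if q[1]=='a':
        X=X[X[:,2]>.037]; 
        if len(X)>5: print('  top',cv2.minEnclosingCircle((X[:,:2]*1000).astype(np.float32)),X[:,2].mean())
    else: print(cv2.minAreaRect((X[:,:2]*1000).astype(np.float32)))
E
python3 a.py
```

```text
[(0.79, [327.4, 276.6], array([ 0.55888724, -0.35843455,  0.09844911]))]
tcp [ 0.5487 -0.3483  0.1303] yaw_y 51.1 zaxis [-0.001  0.001 -1.   ] j6 -0.01 F [-0.1 -0.3 -0.2] gap 0.0854 t 12.025
shift mm [ 5.4 -1.1 80.3] rz -0.012382800234632896 level fix rx,ry [ 0.02 -0.11 -0.  ]
grip 5083 [ 0.55097663 -0.3530511   0.09778215] ((552.0472412109375, -352.4555969238281), (37.13416290283203, 50.519248962402344), 51.15915298461914)
cartridge_1 0.66 [268. 303.] 197 [0.4747 0.079  0.0413]
  top ((475.6284484863281, 79.8014907836914), 16.606664657592773) 0.0417940548582248
cartridge_1 0.65 [323. 313.] 163 [ 0.4515 -0.0466  0.042 ]
  top ((452.23577880859375, -46.31911849975586), 15.74950885772705) 0.042019319611407216
cartridge_1 0.49 [417. 335.] 145 [ 0.4006 -0.2476  0.0094]
cartridge_1 0.48 [284. 309.] 192 [0.4653 0.038  0.0415]
  top ((465.36328125, 38.58182907104492), 16.775920867919922) 0.041756349558422
cover 0.95 [325. 224.] 4453 [ 0.6396 -0.0446  0.0296]
((641.3841552734375, -43.523712158203125), (204.57672119140625, 120.57530212402344), 81.12789154052734)
cover 0.63 [419. 337.] 142 [ 0.4006 -0.2477  0.0093]
((397.10821533203125, -252.41363525390625), (25.790691375732422, 46.38065719604492), 53.30348205566406)
cover 0.46 [466. 261.] 547 [ 0.5569 -0.3468  0.093 ]
((559.3984375, -344.1964416503906), (110.48821258544922, 51.64042282104492), 46.413326263427734)
```

View pics/w10.png

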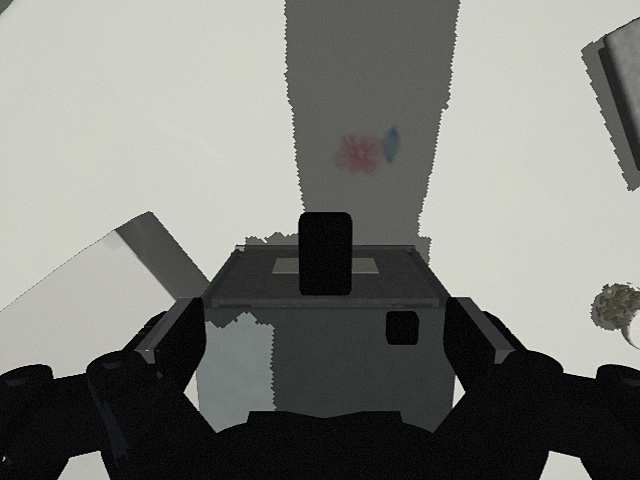

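View pics/t10.png

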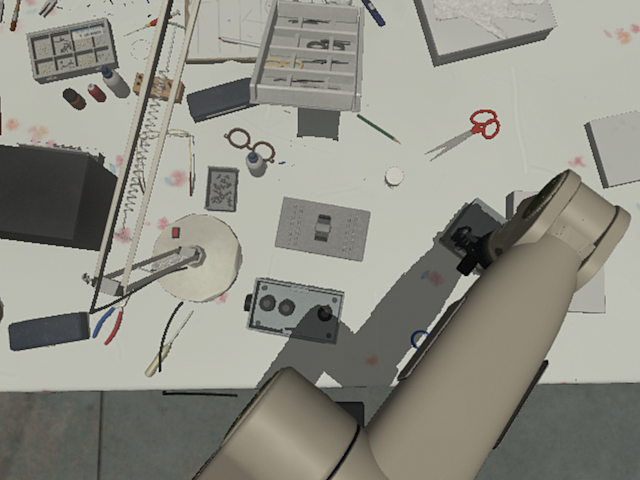

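Wrist view: the grip block spans (300-352, 212-295) and is centred between the fingers. The top view shows three cartridges, at (268,303), (286,307) and (324,313), and the cover lying level at (323,228).

Run:
```python
from h import *
c=cam('wrist');W=cloud(c);s,p,M=st()
L=(W-p)@M*1000
for v in range(206,320,6): print(v,L[v,326].round(1),W[v,326].round(4))
for u in range(290,364,6): print(u,L[240,u].round(1))
L4=L[(np.abs(L[...,0])<14)&(np.abs(L[...,1])<75)&(L[...,2]>-70)&(L[...,2]<-45)]
h,e=np.histogram(L4[:,1],bins=20);print(h,e.round(0))
```

```text
206 [  5.7   0.7 131.9] [ 0.5454 -0.3443 -0.0006]
212 [20.2  0.3 38.4] [ 0.5338 -0.3355  0.0929]
218 [18.   0.2 33. ] [ 0.5355 -0.3369  0.0983]
224 [14.6  0.2 33.1] [ 0.5381 -0.339   0.0981]
230 [11.2  0.3 33.2] [ 0.5408 -0.3412  0.0981]
236 [ 7.9  0.3 32.9] [ 0.5434 -0.3433  0.0984]
242 [ 4.3  0.3 33.5] [ 0.5462 -0.3455  0.0978]
248 [ 1.1  0.3 32.5] [ 0.5487 -0.3475  0.0988]
254 [-2.5  0.3 32.8] [ 0.5515 -0.3497  0.0985]
260 [-6.2  0.3 33.2] [ 0.5543 -0.352   0.0981]
266 [-10.2   0.3  34.4] [ 0.5574 -0.3545  0.0968]
272 [-13.1   0.3  32.5] [ 0.5597 -0.3564  0.0988]
278 [-16.8   0.3  32.9] [ 0.5626 -0.3587  0.0984]
284 [-20.7   0.3  33.4] [ 0.5656 -0.3611  0.0979]
290 [-24.3   0.3  33.3] [ 0.5685 -0.3634  0.0979]
296 [-26.6   0.3  30. ] [ 0.5702 -0.3648  0.1013]
302 [-71.8   0.7 120.9] [ 0.6057 -0.3928  0.0103]
308 [-27.3   0.2  15.8] [ 0.5707 -0.3653  0.1155]
314 [-30.3   0.2  14.9] [ 0.5731 -0.3672  0.1164]
290 [-22.1 -28.4 131.1]
296 [  5.2 -16.4  34.4]
302 [  5.6 -13.   32.8]
308 [ 5.7 -9.7 32.3]
314 [ 5.3 -6.4 33.7]
320 [ 5.3 -3.1 33.8]
326 [ 5.2  0.3 34.1]
332 [ 5.5  3.6 33.1]
338 [ 5.5  6.9 33.3]
344 [ 5.4 10.2 33.6]
350 [-22.2  20.1 131.4]
356 [-21.7  24.8 129.7]
362 [-22.5  29.9 132.5]
[ 192  263 1454    0    0    0    0    0    0    0    0    0    0    0
    0    0    0 1444  263  192] [-57. -52. -46. -40. -35. -29. -23. -18. -12.  -6.  -1.   5.  11.  16.
  22.  28.  33.  39.  45.  50.  56.]
```

Call:
arm_command(
  motion=[
    {"x":5,"y":-2,"z":40,"rx":0,"ry":0,"rz":0,"hand":-1},
    {"x":5,"y":-2,"z":75,"rx":0,"ry":0,"rz":0,"hand":-1},
    {"x":5,"y":-2,"z":86,"rx":0,"ry":0,"rz":0,"hand":-1},
    {"x":5,"y":-2,"z":86,"rx":0,"ry":0,"rz":0,"hand":-1},
    {"x":5,"y":-2,"z":86,"rx":0,"ry":0,"rz":0,"hand":1},
    {"x":5,"y":-2,"z":86,"rx":0,"ry":0,"rz":0,"hand":1},
    {"x":5,"y":-2,"z":86,"rx":0,"ry":0,"rz":0,"hand":1},
    {"x":5,"y":-2,"z":86,"rx":0,"ry":0,"rz":0,"hand":1},
    {"x":5,"y":-2,"z":86,"rx":0,"ry":0,"rz":0,"hand":1},
    {"x":5,"y":-2,"z":86,"rx":0,"ry":0,"rz":0,"hand":1},
  ],
  force=40,
)

```text
clock: 13.42
tcp_pos: [0.5449, -0.3476, 0.0464]
orientation: [0.001, 0.333, 0.943, 0.0]
wrist_force: [2.2, 4.1, 5.9]
finger_gap: 0.029
```

Call:
arm_command(
  motion=[
    {"x":6,"y":0,"z":2.5,"rx":0,"ry":0,"rz":0,"hand":1},
    {"x":12,"y":0,"z":5.7,"rx":0,"ry":0,"rz":0,"hand":1},
    {"x":18,"y":0,"z":9.2,"rx":0,"ry":0,"rz":0,"hand":1},
    {"x":23.4,"y":0,"z":13.2,"rx":0,"ry":0,"rz":0,"hand":1},
    {"x":33.3,"y":0,"z":22.3,"rx":0,"ry":0,"rz":0,"hand":1},
    {"x":41.8,"y":0,"z":32.7,"rx":0,"ry":0,"rz":0,"hand":1},
    {"x":47.5,"y":0,"z":41.9,"rx":0,"ry":0,"rz":0,"hand":1},
    {"x":48.3,"y":0,"z":43.5,"rx":0,"ry":0,"rz":0,"hand":1},
    {"x":48.3,"y":0,"z":43.5,"rx":0,"ry":0,"rz":0,"hand":1},
  ],
)

```text
clock: 14.55
tcp_pos: [0.5056, -0.3157, 0.0028]
orientation: [-0.001, 0.333, 0.943, 0.001]
wrist_force: [-3.5, 8.3, 11.7]
finger_gap: 0.0288
```

Run:
```python
from h import *
c=cam('wrist');save(c,'w11')
go(.5,-.3,.1,51.1)
```

```text
tcp [ 0.5055 -0.3157  0.0028] yaw_y 51.1 zaxis [-0.     0.002 -1.   ] j6 -0.02 F [-3.3  7.7 11.3] gap 0.0288 t 14.6
shift mm [ 14.4   9.  -97.1] rz 0.038920598208960655 level fix rx,ry [ 0.1 -0.1 -0. ]
```

View pics/w11.png

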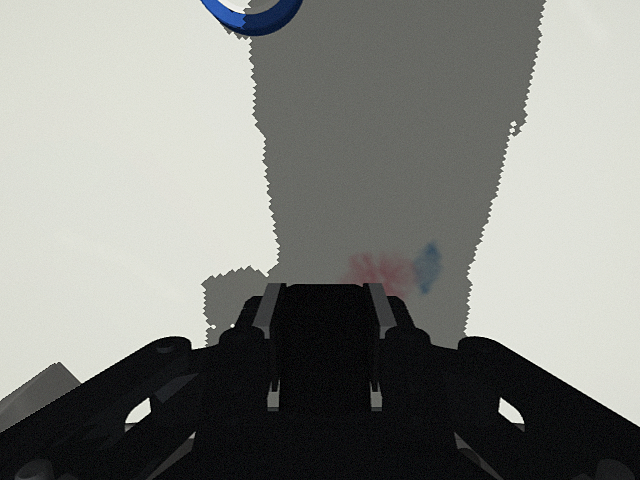

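The bin is tipped and the grip is still pinched at (320,340). Releasing, rising, and heading over to cartridge A.

Call:
arm_command(
  motion=[
    {"x":0,"y":0,"z":0,"rx":0,"ry":0,"rz":0,"hand":-0.22},
    {"x":0,"y":0,"z":0,"rx":0,"ry":0,"rz":0,"hand":-0.22},
    {"x":0,"y":0,"z":0,"rx":0,"ry":0,"rz":0,"hand":-0.22},
    {"x":0,"y":0,"z":-15,"rx":0,"ry":0,"rz":0,"hand":-0.22},
    {"x":0,"y":0,"z":-50,"rx":0,"ry":0,"rz":0,"hand":-0.22},
    {"x":0,"y":0,"z":-100,"rx":0,"ry":0,"rz":0,"hand":-0.22},
  ],
)

```text
clock: 15.35
tcp_pos: [0.5053, -0.317, 0.1023]
orientation: [-0.001, 0.333, 0.943, 0.0]
wrist_force: [1.5, -0.4, -0.2]
finger_gap: 0.0521
```

Run:
```python
from h import *
c=cam('scene');save(c,'s12')
im=cv2.imread('pics/s12.png')[200:400,330:630];cv2.imwrite('pics/s12c.png',cv2.resize(im,(800,533),interpolation=cv2.INTER_CUBIC))
go(.4756,.0798,.1,-10.7)
```

```text
tcp [ 0.5088 -0.3199  0.1107] yaw_y 51.1 zaxis [ 0.007 -0.006 -1.   ] j6 -0.02 F [ 1.4 -0.4  5.3] gap 0.052 t 15.4
shift mm [276.9 290.1   8.1] rz 61.796657863991385 level fix rx,ry [-0.01  0.54 -0.  ]
```

View pics/s12c.png

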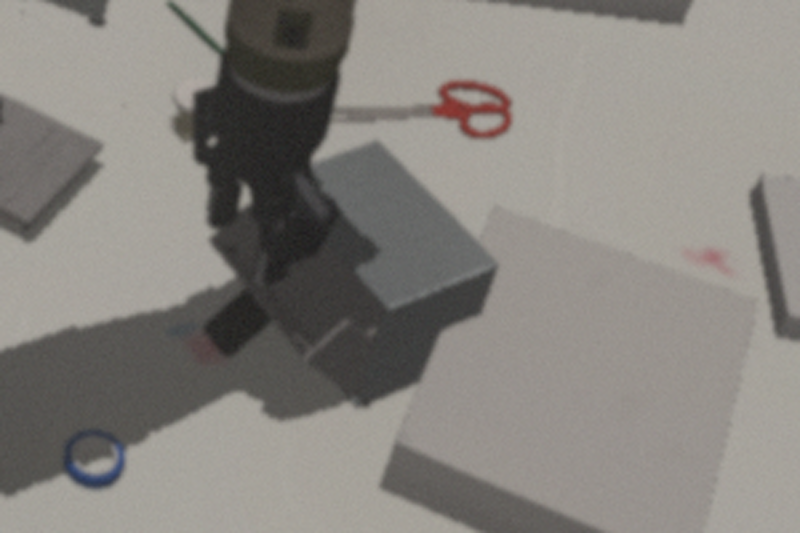

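Bin is fully tipped, with its grip at (238,325) in the crop. Moving over cartridge A.

Call:
arm_command(
  motion=[
    {"x":25,"y":25,"z":0,"rx":0,"ry":0,"rz":4,"hand":-0.22},
    {"x":60,"y":64,"z":0,"rx":0,"ry":0,"rz":14,"hand":-0.22},
    {"x":98,"y":105,"z":0,"rx":0,"ry":0,"rz":24,"hand":-0.22},
    {"x":138,"y":147,"z":0,"rx":0,"ry":0,"rz":34,"hand":-0.22},
    {"x":178,"y":190,"z":0,"rx":0,"ry":0,"rz":44,"hand":-0.22},
    {"x":218,"y":232,"z":0,"rx":0,"ry":0,"rz":54,"hand":-0.22},
    {"x":252,"y":268,"z":3,"rx":0,"ry":0,"rz":60,"hand":-0.22},
    {"x":272,"y":289,"z":3,"rx":0,"ry":0,"rz":61.8,"hand":-0.22},
    {"x":272,"y":289,"z":3,"rx":0,"ry":0,"rz":61.8,"hand":-0.22},
  ],
)

```text
clock: 16.52
tcp_pos: [0.476, 0.0798, 0.0996]
orientation: [0.0, 0.769, 0.64, 0.0]
wrist_force: [-0.6, -0.8, 0.6]
finger_gap: 0.0519
```

```bash
cat > b.py <<'E'
import sys
from h import *
nm=sys.argv[1]
c=cam('wrist');save(c,nm);W=cloud(c)
s,p,M=st();go(.4756,.0798,-.024,-10.7)
L=(W-p)@M*1000
for d in finder.masks_of(c,'cartridge_1')[:4]:
    m=d['region'];k=m&(W[...,2]>.037)&(W[...,2]<.047);
    if k.sum()<20: continue
    (x,y),r=cv2.minEnclosingCircle((W[k][:,:2]*1000).astype(np.float32))
    l=M.T@(np.array([x/1000,y/1000,.042])-p)*1000
    print(round(d['score'],2),np.round(d['at']),'world',round(x,1),round(y,1),'r',round(r,1),'tool',l.round(1))
E
python3 b.py w13
```

```text
tcp [0.4763 0.0787 0.0995] yaw_y -10.6 zaxis [ 0.001 -0.    -1.   ] j6 1.75 F [ 0.3 -0.2  0.5] gap 0.0522 t 16.575
shift mm [  1.   -1.1 123.5] rz 0.1470399298705729 level fix rx,ry [ 0.08  0.01 -0.  ]
0.95 [321. 233.] world 474.7 78.9 r 17.0 tool [-0.1 -1.7 57.5]
0.82 [319. 297.] world 464.1 37.3 r 17.3 tool [-42.9  -4.4  57.5]
0.75 [325. 394.] world 451.4 -44.3 r 16.3 tool [-125.5   -2.    57.5]
```

View pics/w13.png

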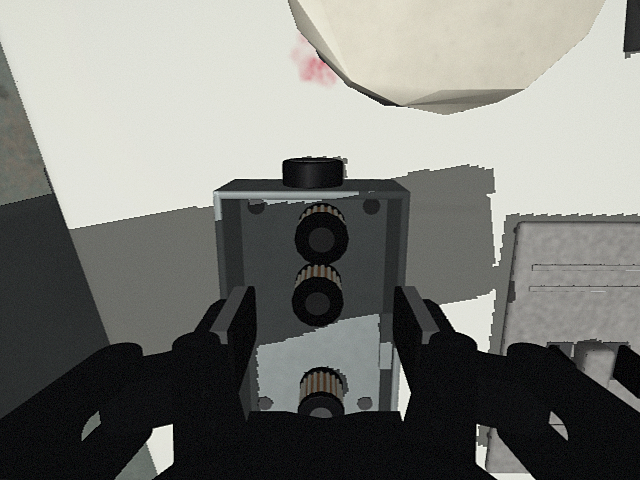

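Run:
```python
from h import *
c=cam('wrist');W=cloud(c);s,p,M=st()
L=((W-p)@M*1000).reshape(-1,3);L=L[np.abs(L[:,0])<60]
for z in range(-130,-40,8):
    q=L[(L[:,2]>z)&(L[:,2]<z+8)]
    if len(q): print(z,len(q),'y',np.percentile(q[:,1],[0.5,99.5]).round(0),'x',np.percentile(q[:,0],[.5,99.5]).round(0))
```

```text
-130 9613 y [-55.  54.] x [ 6. 19.]
-122 15469 y [-60.  59.] x [-2. 17.]
-114 10903 y [-61.  62.] x [-10.  17.]
-106 6980 y [-60.  61.] x [-13.  17.]
-98 12499 y [-58.  59.] x [-12.  13.]
-90 2774 y [-56.  57.] x [ 6. 13.]
-82 1716 y [-37.  39.] x [-11.  12.]
-74 1524 y [-39.  40.] x [-12.  11.]
-66 1405 y [-39.  40.] x [-12.  11.]
-58 1185 y [-39.  40.] x [-11.  11.]
-50 743 y [-37.  39.] x [-12.  11.]
-42 58 y [-26.  27.] x [-10.   8.]
```

Three cartridges, at (321,233), (319,297) and (325,394), and no fourth. The links flare about 42 mm above the tips, so I'll keep the grasp at reported z ≈ -0.014.

Call:
arm_command(
  motion=[
    {"x":0,"y":-2,"z":50,"rx":0,"ry":0,"rz":0.1,"hand":-0.22},
    {"x":0,"y":-2,"z":90,"rx":0,"ry":0,"rz":0.1,"hand":-0.22},
    {"x":0,"y":-2,"z":108,"rx":0,"ry":0,"rz":0.1,"hand":-0.22},
    {"x":0,"y":-2,"z":114,"rx":0,"ry":0,"rz":0.1,"hand":-0.22},
    {"x":0,"y":-2,"z":114,"rx":0,"ry":0,"rz":0.1,"hand":1},
    {"x":0,"y":-2,"z":114,"rx":0,"ry":0,"rz":0.1,"hand":1},
    {"x":0,"y":-2,"z":114,"rx":0,"ry":0,"rz":0.1,"hand":1},
    {"x":0,"y":-2,"z":114,"rx":0,"ry":0,"rz":0.1,"hand":1},
    {"x":0,"y":-2,"z":112,"rx":0,"ry":0,"rz":0.1,"hand":1},
  ],
  force=35,
)

```text
clock: 17.8
tcp_pos: [0.474, 0.0786, -0.0131]
orientation: [0.0, 0.77, 0.637, 0.0]
wrist_force: [-0.8, 0.1, -0.8]
finger_gap: 0.0326
```

Call:
arm_command(
  motion=[
    {"x":0,"y":0,"z":-40,"rx":0,"ry":0,"rz":0,"hand":1},
    {"x":-10,"y":4,"z":-90,"rx":0,"ry":0,"rz":-3,"hand":1},
    {"x":-60,"y":27,"z":-113,"rx":0,"ry":0,"rz":-12,"hand":1},
    {"x":-115,"y":51,"z":-113,"rx":0,"ry":0,"rz":-22,"hand":1},
    {"x":-170,"y":76,"z":-113,"rx":0,"ry":0,"rz":-32,"hand":1},
    {"x":-225,"y":101,"z":-113,"rx":0,"ry":0,"rz":-42,"hand":1},
    {"x":-280,"y":125,"z":-113,"rx":0,"ry":0,"rz":-52,"hand":1},
    {"x":-335,"y":150,"z":-113,"rx":0,"ry":0,"rz":-60,"hand":1},
    {"x":-378,"y":169,"z":-113,"rx":0,"ry":0,"rz":-61.8,"hand":1},
    {"x":-378,"y":169,"z":-113,"rx":0,"ry":0,"rz":-61.8,"hand":1},
  ],
)

```text
clock: 19.05
tcp_pos: [0.5693, -0.3282, 0.0988]
orientation: [0.0, 0.336, 0.942, -0.0]
wrist_force: [-0.6, 0.9, -1.0]
finger_gap: 0.0324
```

Run:
```python
from h import *
go(.5707,-.3242,.062,51.1)
c=cam('wrist');save(c,'w14')
```

```text
tcp [ 0.5693 -0.3282  0.0988] yaw_y 50.8 zaxis [ 0.    -0.001 -1.   ] j6 0.04 F [-0.6  0.9 -1. ] gap 0.0324 t 19.05
shift mm [ 1.4  4.  36.8] rz -0.332359115040731 level fix rx,ry [-0.02  0.03 -0.  ]
```

View pics/w14.png

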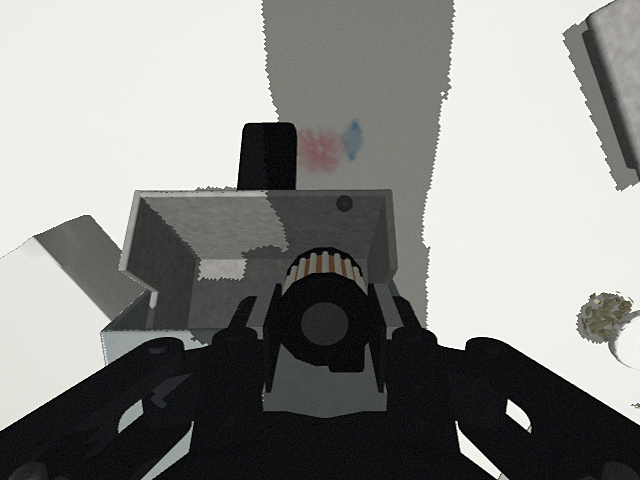

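The cartridge at (325,320) is over the right part of the bin's mouth (135-390, 190-330). Lowering and releasing.

Call:
arm_command(
  motion=[
    {"x":2,"y":3,"z":20,"rx":0,"ry":0,"rz":0,"hand":1},
    {"x":2,"y":3,"z":36,"rx":0,"ry":0,"rz":0,"hand":1},
    {"x":2,"y":3,"z":36,"rx":0,"ry":0,"rz":0,"hand":1},
    {"x":2,"y":3,"z":36,"rx":0,"ry":0,"rz":0,"hand":-0.05},
    {"x":2,"y":3,"z":36,"rx":0,"ry":0,"rz":0,"hand":-0.05},
    {"x":2,"y":3,"z":36,"rx":0,"ry":0,"rz":0,"hand":-0.05},
    {"x":2,"y":3,"z":10,"rx":0,"ry":0,"rz":0,"hand":-0.05},
    {"x":2,"y":3,"z":0,"rx":0,"ry":0,"rz":0,"hand":-0.05},
  ],
)

```text
clock: 20.1
tcp_pos: [0.5703, -0.321, 0.1013]
orientation: [0.001, 0.334, 0.943, -0.0]
wrist_force: [0.5, -0.4, 0.1]
finger_gap: 0.0446
```

Run:
```python
from h import *
go(.4648,.0380,.1,79.3)
c=cam('wrist');save(c,'w15')
c=cam('top');save(c,'t15');W=cloud(c)
for d in finder.masks_of(c,'cartridge_1')[:4]:
    m=d['region'];X=W[m];k=m&(W[...,2]>.037)&(W[...,2]<.047)
    print(round(d['score'],2),np.round(d['at']),np.nanmedian(X,0).round(3), cv2.minEnclosingCircle((W[k][:,:2]*1000).astype(np.float32)) if k.sum()>10 else '')
```

```text
tcp [ 0.5703 -0.321   0.1013] yaw_y 51.0 zaxis [ 0.002 -0.001 -1.   ] j6 0.04 F [ 0.5 -0.4  0.1] gap 0.0446 t 20.1
shift mm [307.9 212.6   0.7] rz -28.285976245955794 level fix rx,ry [0.04 0.13 0.  ]
0.67 [455. 251.] [ 0.583 -0.329  0.041] ((585.1630859375, -329.74273681640625), 15.226737976074219)
0.65 [323. 314.] [ 0.451 -0.047  0.042] ((450.9965515136719, -46.71541213989258), 16.74759292602539)
```

View pics/w15.png

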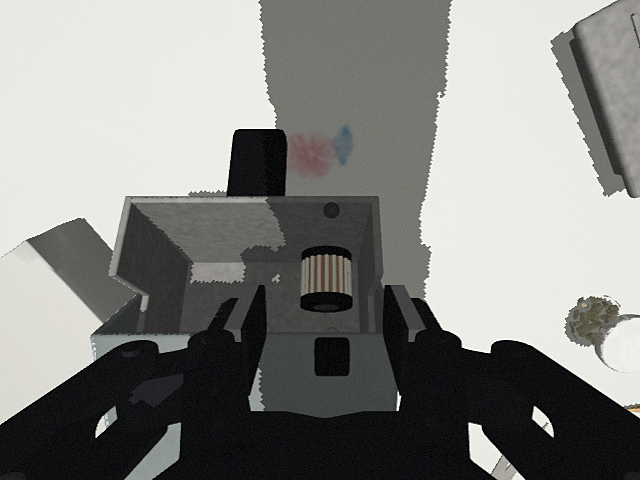

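Cartridge A is in the bin at (327,278). Next is B.

Call:
arm_command(
  motion=[
    {"x":35,"y":24,"z":0,"rx":0,"ry":0,"rz":-3,"hand":-0.22},
    {"x":84,"y":58,"z":0,"rx":0,"ry":0,"rz":-8,"hand":-0.22},
    {"x":132,"y":91,"z":0,"rx":0,"ry":0,"rz":-13,"hand":-0.22},
    {"x":180,"y":124,"z":0,"rx":0,"ry":0,"rz":-18,"hand":-0.22},
    {"x":228,"y":157,"z":0,"rx":0,"ry":0,"rz":-23,"hand":-0.22},
    {"x":275,"y":190,"z":0,"rx":0,"ry":0,"rz":-27,"hand":-0.22},
    {"x":308,"y":212.5,"z":0,"rx":0,"ry":0,"rz":-28.3,"hand":-0.22},
    {"x":308,"y":212.5,"z":0,"rx":0,"ry":0,"rz":-28.3,"hand":-0.22},
  ],
)

```text
clock: 21.25
tcp_pos: [0.462, 0.0407, 0.0991]
orientation: [-0.001, 0.091, 0.996, 0.0]
wrist_force: [0.2, 0.1, 0.2]
finger_gap: 0.0521
```

```bash
python3 b.py w16
```

```text
tcp [0.4631 0.0394 0.0993] yaw_y 79.5 zaxis [-0. -0. -1.] j6 0.1 F [-0.3 -0.6  0.9] gap 0.0521 t 21.3
shift mm [ -4.9  42.1 123.3] rz -89.82542796953493 level fix rx,ry [-0.01 -0.02  0.  ]
0.67 [189. 240.] world 450.1 -47.4 r 17.2 tool [ -3.1 -87.7  57.3]
```

View pics/w16.png

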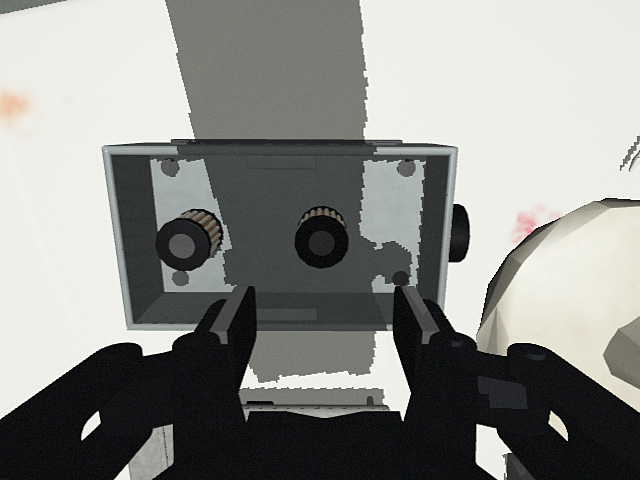

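B is at (321,242), the same spot A took in the earlier hover, so the same small correction applies.

Call:
arm_command(
  motion=[
    {"x":-1,"y":-2,"z":50,"rx":0,"ry":0,"rz":0,"hand":-0.22},
    {"x":-1,"y":-2,"z":90,"rx":0,"ry":0,"rz":0,"hand":-0.22},
    {"x":-1,"y":-2,"z":108,"rx":0,"ry":0,"rz":0,"hand":-0.22},
    {"x":-1,"y":-2,"z":115,"rx":0,"ry":0,"rz":0,"hand":-0.22},
    {"x":-1,"y":-2,"z":115,"rx":0,"ry":0,"rz":0,"hand":1},
    {"x":-1,"y":-2,"z":115,"rx":0,"ry":0,"rz":0,"hand":1},
    {"x":-1,"y":-2,"z":115,"rx":0,"ry":0,"rz":0,"hand":1},
    {"x":-1,"y":-2,"z":115,"rx":0,"ry":0,"rz":0,"hand":1},
    {"x":-1,"y":-2,"z":113,"rx":0,"ry":0,"rz":0,"hand":1},
  ],
  force=35,
)

```text
clock: 22.48
tcp_pos: [0.4645, 0.036, -0.0131]
orientation: [0.0, 0.093, 0.996, 0.0]
wrist_force: [-0.3, -1.0, -1.6]
finger_gap: 0.0329
```

Run:
```python
from h import *
go(.5280,-.3772,.10,51.1)
```

```text
tcp [ 0.4645  0.036  -0.0131] yaw_y 79.3 zaxis [ 0.  0. -1.] j6 0.09 F [-0.3 -1.  -1.6] gap 0.0329 t 22.475
shift mm [-139.2 -394.3 -113.1] rz 28.204686240207558 level fix rx,ry [ 0.01  0.01 -0.  ]
```

Call:
arm_command(
  motion=[
    {"x":0,"y":0,"z":-40,"rx":0,"ry":0,"rz":0,"hand":1},
    {"x":-5,"y":-12,"z":-90,"rx":0,"ry":0,"rz":0,"hand":1},
    {"x":-25,"y":-68,"z":-113,"rx":0,"ry":0,"rz":4,"hand":1},
    {"x":-45,"y":-125,"z":-113,"rx":0,"ry":0,"rz":8,"hand":1},
    {"x":-65,"y":-182,"z":-113,"rx":0,"ry":0,"rz":13,"hand":1},
    {"x":-84,"y":-239,"z":-113,"rx":0,"ry":0,"rz":18,"hand":1},
    {"x":-104,"y":-296,"z":-113,"rx":0,"ry":0,"rz":23,"hand":1},
    {"x":-123,"y":-350,"z":-113,"rx":0,"ry":0,"rz":27,"hand":1},
    {"x":-139,"y":-394,"z":-113,"rx":0,"ry":0,"rz":28.2,"hand":1},
    {"x":-139,"y":-394,"z":-113,"rx":0,"ry":0,"rz":28.2,"hand":1},
  ],
)

```text
clock: 23.72
tcp_pos: [0.5278, -0.3806, 0.0989]
orientation: [0.0, 0.335, 0.942, -0.0]
wrist_force: [0.1, 0.7, -0.6]
finger_gap: 0.0324
```

Run:
```python
from h import *
go(.5280,-.3772,.062,51.1)
c=cam('wrist');save(c,'w17')
```

```text
tcp [ 0.5278 -0.3806  0.0989] yaw_y 50.9 zaxis [ 0.    -0.001 -1.   ] j6 -0.06 F [ 0.1  0.7 -0.6] gap 0.0324 t 23.725
shift mm [ 2.1  2.8 36.9] rz -0.2274085081593853 level fix rx,ry [-0.02  0.05 -0.  ]
```

View pics/w17.png

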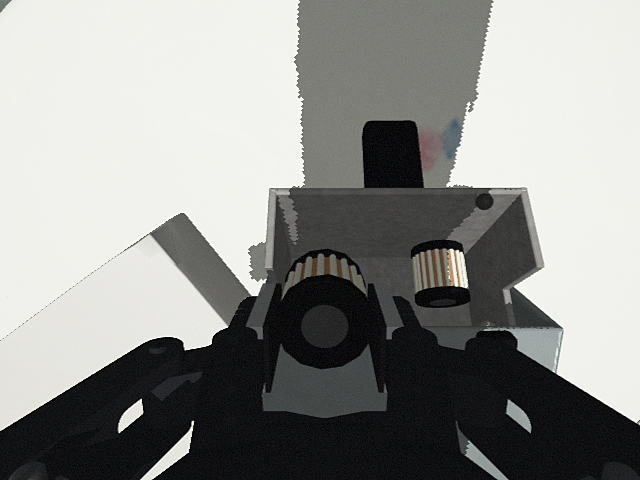

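B at (325,320) is over the left part of the mouth and A is at (440,273). Releasing B.

Call:
arm_command(
  motion=[
    {"x":2,"y":5,"z":20,"rx":0,"ry":0,"rz":0,"hand":1},
    {"x":2,"y":5,"z":34,"rx":0,"ry":0,"rz":0,"hand":1},
    {"x":2,"y":5,"z":34,"rx":0,"ry":0,"rz":0,"hand":1},
    {"x":2,"y":5,"z":34,"rx":0,"ry":0,"rz":0,"hand":-0.05},
    {"x":2,"y":5,"z":34,"rx":0,"ry":0,"rz":0,"hand":-0.05},
    {"x":2,"y":5,"z":34,"rx":0,"ry":0,"rz":0,"hand":-0.05},
    {"x":2,"y":5,"z":10,"rx":0,"ry":0,"rz":0,"hand":-0.05},
    {"x":2,"y":5,"z":0,"rx":0,"ry":0,"rz":0,"hand":-0.05},
  ],
)

```text
clock: 24.78
tcp_pos: [0.5302, -0.3726, 0.1013]
orientation: [0.001, 0.333, 0.943, -0.0]
wrist_force: [-0.8, 0.2, -0.3]
finger_gap: 0.0451
```

Run:
```python
from h import *
go(.4515,-.0465,.1,-10.7)
c=cam('wrist');save(c,'w18')
```

```text
tcp [ 0.5302 -0.3726  0.1013] yaw_y 51.1 zaxis [ 0.002 -0.002 -1.   ] j6 -0.06 F [-0.8  0.2 -0.3] gap 0.0451 t 24.775
shift mm [266.  204.3   0.6] rz 61.79100451646151 level fix rx,ry [-0.    0.14 -0.  ]
```

View pics/w18.png

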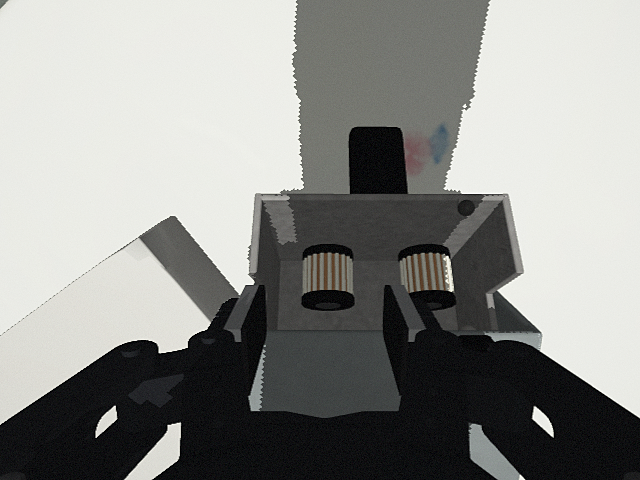

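Two are in the bin, at (328,277) and (427,275). Now C.

Call:
arm_command(
  motion=[
    {"x":20,"y":15,"z":0,"rx":0,"ry":0,"rz":4,"hand":-0.22},
    {"x":60,"y":45,"z":0,"rx":0,"ry":0,"rz":14,"hand":-0.22},
    {"x":105,"y":80,"z":0,"rx":0,"ry":0,"rz":24,"hand":-0.22},
    {"x":148,"y":113,"z":0,"rx":0,"ry":0,"rz":34,"hand":-0.22},
    {"x":192,"y":147,"z":0,"rx":0,"ry":0,"rz":44,"hand":-0.22},
    {"x":232,"y":178,"z":0,"rx":0,"ry":0,"rz":54,"hand":-0.22},
    {"x":266,"y":204,"z":0,"rx":0,"ry":0,"rz":61.8,"hand":-0.22},
    {"x":266,"y":204,"z":0,"rx":0,"ry":0,"rz":61.8,"hand":-0.22},
    {"x":266,"y":204,"z":0,"rx":0,"ry":0,"rz":61.8,"hand":-0.22},
  ],
)

```text
clock: 25.95
tcp_pos: [0.4511, -0.0463, 0.0998]
orientation: [0.0, 0.769, 0.639, 0.0]
wrist_force: [0.3, -0.4, 0.8]
finger_gap: 0.0521
```

```bash
python3 b.py w19
```

```text
tcp [ 0.4512 -0.0468  0.0998] yaw_y -10.7 zaxis [ 0.001 -0.    -1.   ] j6 1.48 F [-0.4 -0.3 -0.9] gap 0.0521 t 26.0
shift mm [128.9   0.4 123.7] rz 0.017059196877710292 level fix rx,ry [0.05 0.02 0.  ]
0.78 [322. 234.] world 450.4 -47.6 r 16.8 tool [-1.  -0.6 57.8]
```

View pics/w19.png

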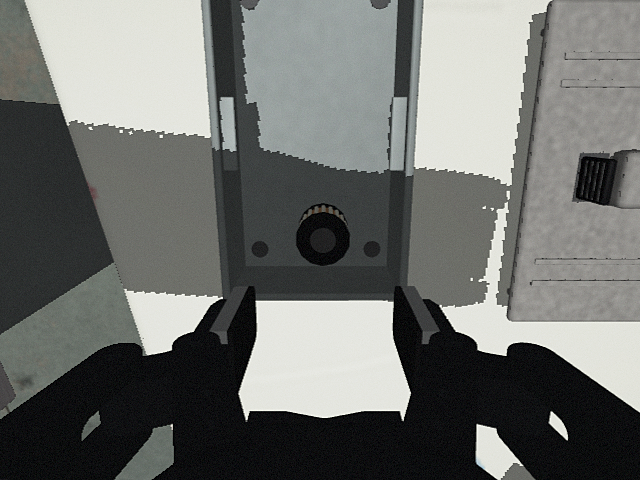

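C is the only cartridge left, at (322,238).

Call:
arm_command(
  motion=[
    {"x":-1,"y":-1,"z":50,"rx":0,"ry":0,"rz":0,"hand":-0.22},
    {"x":-1,"y":-1,"z":90,"rx":0,"ry":0,"rz":0,"hand":-0.22},
    {"x":-1,"y":-1,"z":108,"rx":0,"ry":0,"rz":0,"hand":-0.22},
    {"x":-1,"y":-1,"z":115,"rx":0,"ry":0,"rz":0,"hand":-0.22},
    {"x":-1,"y":-1,"z":115,"rx":0,"ry":0,"rz":0,"hand":1},
    {"x":-1,"y":-1,"z":115,"rx":0,"ry":0,"rz":0,"hand":1},
    {"x":-1,"y":-1,"z":115,"rx":0,"ry":0,"rz":0,"hand":1},
    {"x":-1,"y":-1,"z":115,"rx":0,"ry":0,"rz":0,"hand":1},
    {"x":-1,"y":-1,"z":113,"rx":0,"ry":0,"rz":0,"hand":1},
  ],
  force=35,
)

```text
clock: 27.18
tcp_pos: [0.4494, -0.0468, -0.0131]
orientation: [0.0, 0.77, 0.638, 0.0]
wrist_force: [0.7, -0.4, -0.4]
finger_gap: 0.0327
```

Run:
```python
from h import *
go(.551,-.349,.10,51.1)
```

```text
tcp [ 0.4494 -0.0468 -0.0131] yaw_y -10.7 zaxis [ 0.  0. -1.] j6 1.48 F [ 0.7 -0.4 -0.4] gap 0.0327 t 27.175
shift mm [-278.1  155.9 -113.1] rz -61.79363250620534 level fix rx,ry [ 0.01 -0.    0.  ]
```

Call:
arm_command(
  motion=[
    {"x":0,"y":0,"z":-40,"rx":0,"ry":0,"rz":0,"hand":1},
    {"x":-8,"y":4,"z":-90,"rx":0,"ry":0,"rz":-3,"hand":1},
    {"x":-45,"y":25,"z":-113,"rx":0,"ry":0,"rz":-12,"hand":1},
    {"x":-90,"y":50,"z":-113,"rx":0,"ry":0,"rz":-22,"hand":1},
    {"x":-135,"y":76,"z":-113,"rx":0,"ry":0,"rz":-32,"hand":1},
    {"x":-180,"y":101,"z":-113,"rx":0,"ry":0,"rz":-42,"hand":1},
    {"x":-225,"y":126,"z":-113,"rx":0,"ry":0,"rz":-52,"hand":1},
    {"x":-260,"y":146,"z":-113,"rx":0,"ry":0,"rz":-60,"hand":1},
    {"x":-278,"y":156,"z":-113,"rx":0,"ry":0,"rz":-61.8,"hand":1},
    {"x":-278,"y":156,"z":-113,"rx":0,"ry":0,"rz":-61.8,"hand":1},
  ],
)

```text
clock: 28.42
tcp_pos: [0.5511, -0.3504, 0.0991]
orientation: [-0.0, 0.334, 0.943, 0.0]
wrist_force: [-0.6, 0.6, -1.3]
finger_gap: 0.0326
```

Run:
```python
from h import *
go(.551,-.349,.05,51.1)
c=cam('wrist');save(c,'w20')
```

```text
tcp [ 0.5511 -0.3504  0.0991] yaw_y 51.0 zaxis [-0.  0. -1.] j6 -0.01 F [-0.6  0.6 -1.3] gap 0.0326 t 28.425
shift mm [ 0.9  1.  49.1] rz -0.11457105798382372 level fix rx,ry [ 0.   -0.01 -0.  ]
```

View pics/w20.png

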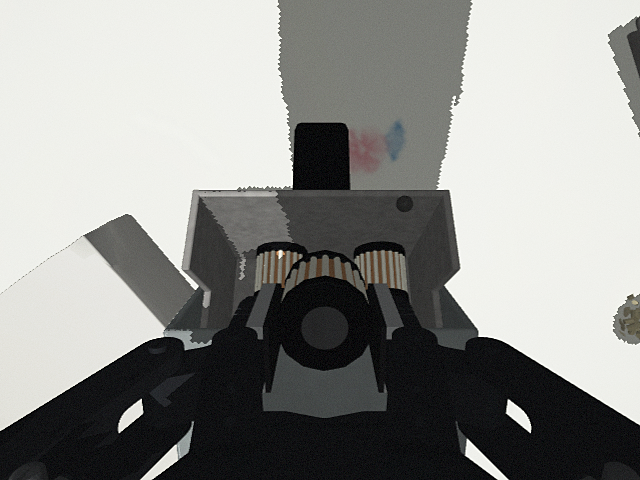

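Call:
arm_command(
  motion=[
    {"x":2,"y":0,"z":25,"rx":0,"ry":0,"rz":0,"hand":1},
    {"x":2,"y":0,"z":42,"rx":0,"ry":0,"rz":0,"hand":1},
    {"x":2,"y":0,"z":45,"rx":0,"ry":0,"rz":0,"hand":1},
    {"x":2,"y":0,"z":45,"rx":0,"ry":0,"rz":0,"hand":1},
    {"x":2,"y":0,"z":45,"rx":0,"ry":0,"rz":0,"hand":-0.05},
    {"x":2,"y":0,"z":45,"rx":0,"ry":0,"rz":0,"hand":-0.05},
    {"x":2,"y":0,"z":45,"rx":0,"ry":0,"rz":0,"hand":-0.05},
    {"x":2,"y":0,"z":20,"rx":0,"ry":0,"rz":0,"hand":-0.05},
    {"x":2,"y":0,"z":0,"rx":0,"ry":0,"rz":0,"hand":-0.05},
  ],
)

```text
clock: 29.6
tcp_pos: [0.5495, -0.3478, 0.1004]
orientation: [0.0, 0.333, 0.943, 0.0]
wrist_force: [-0.0, 0.1, 0.3]
finger_gap: 0.0444
```

Run:
```python
from h import *
go(.5055,-.3157,.1,51.1)
c=cam('wrist');save(c,'w21')
t=cam('top');save(t,'t21');W=cloud(t)
d=finder.masks_of(t,'cover')
if d:
    X=W[d[0]['region']];X=X[(X[:,2]>.02)&(X[:,2]<.04)];print(d[0]['score'],cv2.minAreaRect((X[:,:2]*1000).astype(np.float32)))
```

```text
tcp [ 0.5495 -0.3478  0.1004] yaw_y 51.1 zaxis [ 0. -0. -1.] j6 -0.01 F [-0.   0.1  0.3] gap 0.0444 t 29.6
shift mm [54.5 -2.7  0.4] rz -0.009818231140258149 level fix rx,ry [0.01 0.01 0.  ]
0.62 ((640.8218383789062, -44.55658721923828), (199.95606994628906, 117.10565948486328), 79.13530731201172)
```

View pics/w21.png

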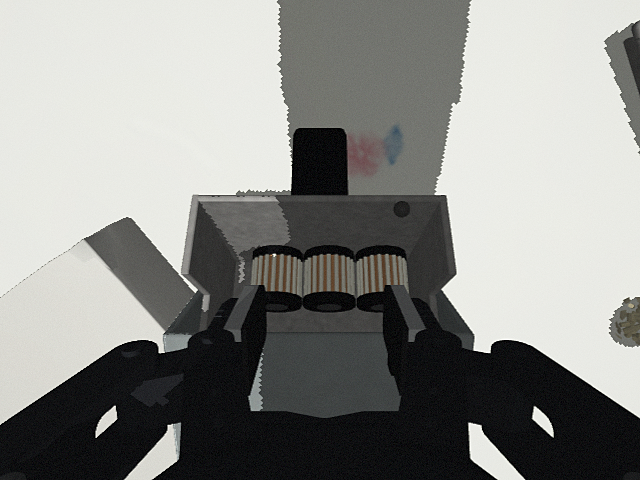

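View pics/t21.png

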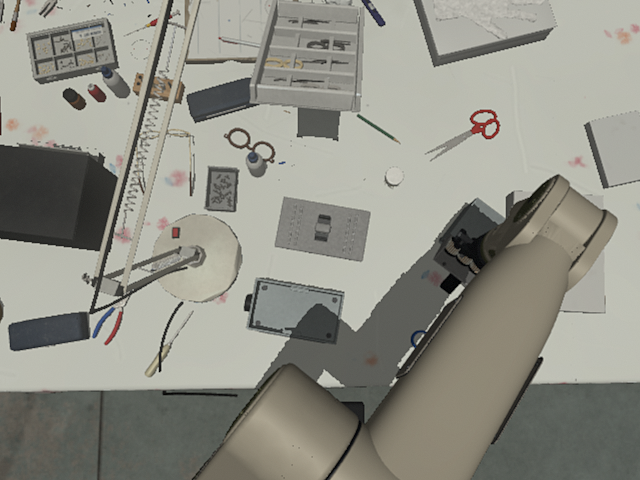

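All three cartridges lie side by side in the bin, at (277,278), (328,278) and (380,278). The housing is empty at (295,310) in the top view, and the cover hasn't moved. Re-gripping the bin to shut it.

Call:
arm_command(
  motion=[
    {"x":30,"y":-2,"z":0,"rx":0,"ry":0,"rz":0,"hand":-0.3},
    {"x":54.5,"y":-2.7,"z":0,"rx":0,"ry":0,"rz":0,"hand":-0.3},
    {"x":54.5,"y":-2.7,"z":40,"rx":0,"ry":0,"rz":0,"hand":-0.3},
    {"x":54.5,"y":-2.7,"z":80,"rx":0,"ry":0,"rz":0,"hand":-0.3},
    {"x":54.5,"y":-2.7,"z":97,"rx":0,"ry":0,"rz":0,"hand":-0.3},
    {"x":54.5,"y":-2.7,"z":97,"rx":0,"ry":0,"rz":0,"hand":-0.3},
    {"x":54.5,"y":-2.7,"z":97,"rx":0,"ry":0,"rz":0,"hand":1},
    {"x":54.5,"y":-2.7,"z":97,"rx":0,"ry":0,"rz":0,"hand":1},
    {"x":54.5,"y":-2.7,"z":97,"rx":0,"ry":0,"rz":0,"hand":1},
    {"x":54.5,"y":-2.7,"z":97,"rx":0,"ry":0,"rz":0,"hand":1},
  ],
  force=40,
)

```text
clock: 31.0
tcp_pos: [0.5064, -0.3164, 0.004]
orientation: [0.001, 0.333, 0.943, -0.0]
wrist_force: [0.8, 0.3, 3.9]
finger_gap: 0.0293
```

Call:
arm_command(
  motion=[
    {"x":-6.5,"y":0,"z":-10.8,"rx":0,"ry":0,"rz":0,"hand":1},
    {"x":-15,"y":0,"z":-21.2,"rx":0,"ry":0,"rz":0,"hand":1},
    {"x":-24.9,"y":0,"z":-30.3,"rx":0,"ry":0,"rz":0,"hand":1},
    {"x":-36.1,"y":0,"z":-37.8,"rx":0,"ry":0,"rz":0,"hand":1},
    {"x":-42.5,"y":0,"z":-41.1,"rx":0,"ry":0,"rz":0,"hand":1},
    {"x":-47,"y":0,"z":-43.3,"rx":0,"ry":0,"rz":0,"hand":1},
    {"x":-50,"y":0,"z":-43.5,"rx":0,"ry":0,"rz":0,"hand":1},
    {"x":-50,"y":0,"z":-43.5,"rx":0,"ry":0,"rz":0,"hand":1},
  ],
)

```text
clock: 32.0
tcp_pos: [0.5363, -0.3406, 0.0417]
orientation: [-0.01, 0.333, 0.943, 0.003]
wrist_force: [-12.2, 8.6, -9.8]
finger_gap: 0.0291
```

Run:
```python
from h import *
go(.5455,-.3466,.046,51.1)
c=cam('scene');save(c,'s22')
im=cv2.imread('pics/s22.png')[200:400,330:630];cv2.imwrite('pics/s22c.png',cv2.resize(im,(800,533),interpolation=cv2.INTER_CUBIC))
```

```text
tcp [ 0.5363 -0.3406  0.0417] yaw_y 51.1 zaxis [-0.016  0.012 -1.   ] j6 -0.01 F [-12.2   8.6  -9.8] gap 0.0291 t 32.0
shift mm [-10.9   1.1  -4.5] rz 0.020100975152786305 level fix rx,ry [-0.04 -1.16  0.  ]
```

View pics/s22c.png

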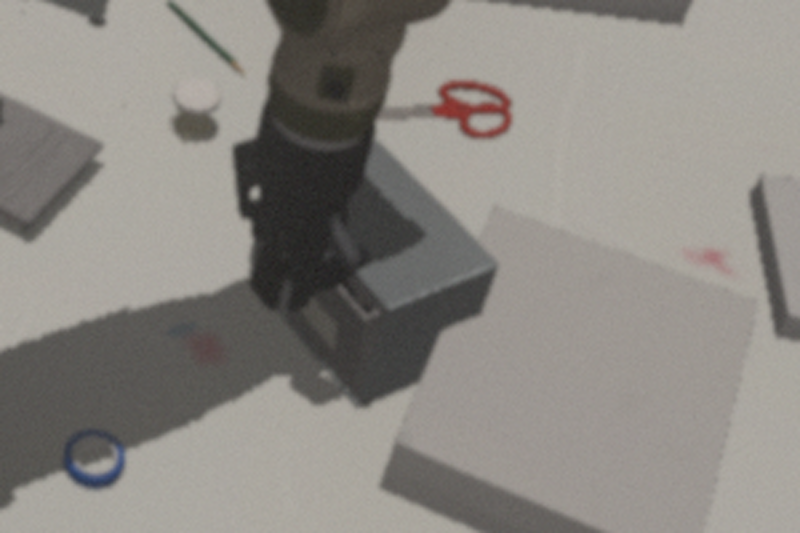

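The bin stopped about 11 mm short (φ≈0.12), with the grip twisting the tool slightly and a gap showing at (355,290). The 40 N pinch is probably resisting the turn, so I'll slacken it to 20 N and push on.

Call:
arm_command(
  motion=[
    {"x":0,"y":0,"z":0,"rx":0,"ry":0,"rz":0,"hand":1},
    {"x":-2,"y":0,"z":0,"rx":0,"ry":0,"rz":0,"hand":1},
    {"x":-5,"y":0,"z":0,"rx":0,"ry":0,"rz":0,"hand":1},
    {"x":-5,"y":0,"z":0,"rx":0,"ry":0,"rz":0,"hand":1},
  ],
  force=20,
)

```text
clock: 32.55
tcp_pos: [0.5362, -0.3406, 0.0418]
orientation: [-0.014, 0.333, 0.943, 0.004]
wrist_force: [-24.0, 16.4, -0.7]
finger_gap: 0.0285
```

Run:
```python
from h import *
go(.5455,-.3466,.046,51.1)
```

```text
tcp [ 0.5362 -0.3406  0.0418] yaw_y 51.1 zaxis [-0.023  0.017 -1.   ] j6 -0.01 F [-24.   16.4  -0.7] gap 0.0285 t 32.55
shift mm [-10.9   1.1  -4.5] rz 0.0306538412415307 level fix rx,ry [-0.06 -1.64 -0.  ]
```

29 N and it won't move, so something is blocking it geometrically, unless it's already shut. Looking closely.

Run:
```python
from h import *
c=cam('wrist');save(c,'w23');s=cam('scene');save(s,'s23')
a=cv2.imread('pics/s23.png')[240:360,410:530];b=cv2.imread('pics/scene0.png')[240:360,410:530]
im=cv2.resize(np.hstack([b,a]),(800,400),interpolation=cv2.INTER_CUBIC);im=cv2.convertScaleAbs(im,alpha=1.8);cv2.imwrite('pics/cmp23.png',im)
```

```text
(no output)
```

View pics/w23.png

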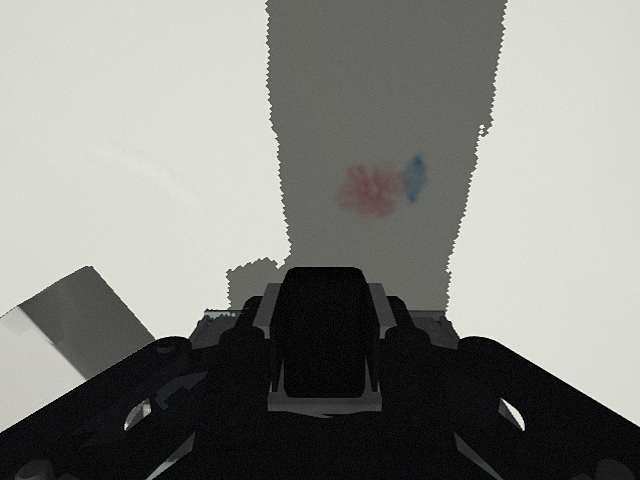

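View pics/cmp23.png

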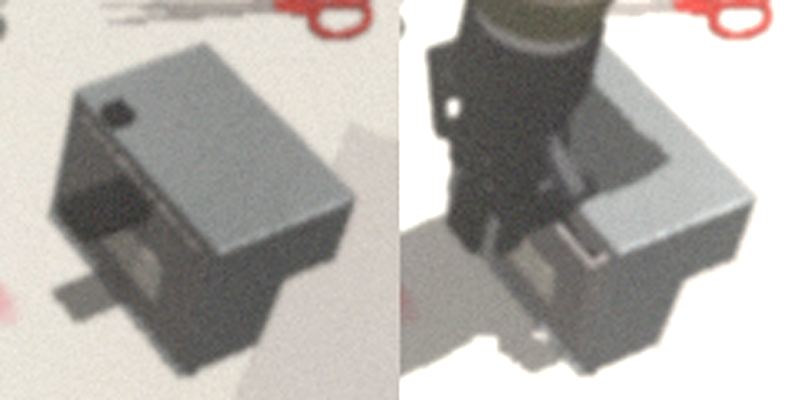

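In the comparison the bin's top still stands about 12 mm proud of the hood. Releasing and backing off to see what's blocking it.

Call:
arm_command(
  motion=[
    {"x":8,"y":0,"z":0,"rx":0,"ry":0,"rz":0,"hand":1},
    {"x":8,"y":0,"z":0,"rx":0,"ry":0,"rz":0,"hand":-0.22},
    {"x":8,"y":0,"z":0,"rx":0,"ry":0,"rz":0,"hand":-0.22},
    {"x":8,"y":0,"z":0,"rx":0,"ry":0,"rz":0,"hand":-0.22},
    {"x":8,"y":0,"z":-40,"rx":0,"ry":0,"rz":0,"hand":-0.22},
    {"x":0,"y":0,"z":-90,"rx":0,"ry":0,"rz":0,"hand":-0.22},
    {"x":-30,"y":0,"z":-120,"rx":0,"ry":0,"rz":0,"hand":-0.22},
    {"x":-60,"y":0,"z":-130,"rx":0,"ry":0,"rz":0,"hand":-0.22},
    {"x":-60,"y":0,"z":-130,"rx":0,"ry":0,"rz":0,"hand":-0.22},
  ],
)

```text
clock: 33.78
tcp_pos: [0.597, -0.3898, 0.1776]
orientation: [0.002, 0.333, 0.943, -0.001]
wrist_force: [-0.1, -0.6, -0.2]
finger_gap: 0.0519
```

Run:
```python
from h import *
c=cam('wrist');save(c,'w24');s=cam('scene');save(s,'s24')
go(.5455,-.3466,.046,51.1)
W=cloud(c);np.save('w24.npy',W)
a=cv2.imread('pics/s24.png')[240:360,410:530]
im=cv2.resize(a,(600,600),interpolation=cv2.INTER_CUBIC);cv2.imwrite('pics/s24c.png',cv2.convertScaleAbs(im,alpha=1.8))
for q in('cartridge_1','bin_grip'):
  for d in finder.masks_of(c,q)[:4]: print(q,d['score'],d['at'],np.nanmedian(W[d['region']],0))
```

```text
tcp [ 0.5948 -0.3877  0.176 ] yaw_y 51.1 zaxis [-0.  0. -1.] j6 -0.01 F [ 0.2  1.1 -0.5] gap 0.0519 t 33.875
shift mm [ 64.2   1.  130. ] rz -0.002510141513596409 level fix rx,ry [ 0.01 -0.01 -0.  ]
cartridge_1 0.79 [288.3, 167.6] [ 0.55363939 -0.3895502   0.04193468]
cartridge_1 0.59 [331.8, 166.9] [ 0.57350667 -0.36464203  0.04207274]
bin_grip 0.82 [328.3, 146.1] [ 0.54576909 -0.3470909   0.09473867]
```

View pics/w24.png

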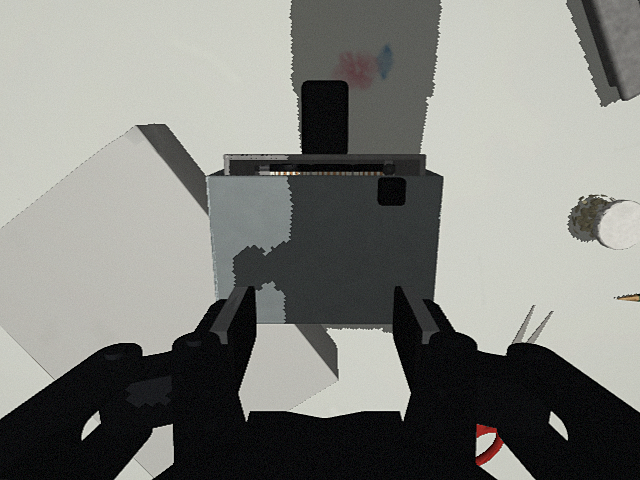

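View pics/s24c.png

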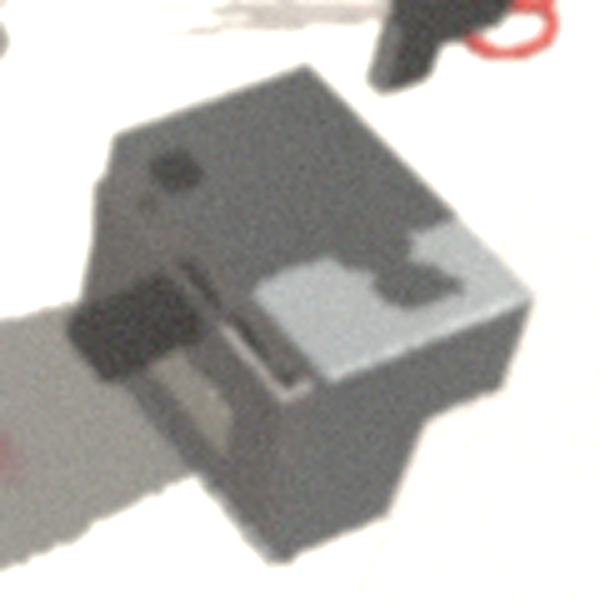

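Run:
```python
import numpy as np,cv2
W=np.load('w24.npy');o=np.array([.5688,-.3664,0]);ex=np.array([.778,-.628,0]);ey=np.array([.628,.778,0])
S=np.stack([(W-o)@ex,(W-o)@ey,W[...,2]],-1)*1000
for v in range(78,180,5): print(v,[S[v,u].round(0).tolist() for u in (250,285,326,391,420)])
```

```text
78 [[-68.0, -63.0, 0.0], [-68.0, -34.0, -0.0], [-68.0, 0.0, 1.0], [-68.0, 54.0, 3.0], [-68.0, 79.0, 0.0]]
83 [[-64.0, -64.0, -0.0], [-64.0, -34.0, -1.0], [-55.0, -0.0, 91.0], [-64.0, 55.0, -1.0], [-64.0, 79.0, 1.0]]
88 [[-60.0, -64.0, -0.0], [-60.0, -34.0, -0.0], [-52.0, -0.0, 91.0], [-60.0, 55.0, -1.0], [-60.0, 79.0, 0.0]]
93 [[-56.0, -64.0, 0.0], [-56.0, -34.0, 1.0], [-49.0, -0.0, 92.0], [-56.0, 55.0, 0.0], [-56.0, 79.0, 0.0]]
98 [[-52.0, -64.0, 0.0], [-52.0, -34.0, 0.0], [-46.0, -0.0, 92.0], [-52.0, 55.0, -0.0], [-52.0, 80.0, -0.0]]
103 [[-48.0, -65.0, -2.0], [-48.0, -35.0, -1.0], [-43.0, -0.0, 94.0], [-48.0, 56.0, -0.0], [-48.0, 80.0, -0.0]]
108 [[-44.0, -64.0, 1.0], [-44.0, -35.0, -1.0], [-40.0, -0.0, 93.0], [-44.0, 56.0, 0.0], [-44.0, 80.0, -0.0]]
113 [[-40.0, -65.0, 1.0], [-40.0, -35.0, -0.0], [-37.0, -0.0, 94.0], [-40.0, 56.0, -0.0], [-40.0, 81.0, -2.0]]
118 [[-36.0, -65.0, -0.0], [-36.0, -35.0, 0.0], [-34.0, -0.0, 94.0], [-36.0, 56.0, -0.0], [-36.0, 81.0, -0.0]]
123 [[-32.0, -65.0, -1.0], [-32.0, -35.0, 0.0], [-31.0, -0.0, 95.0], [nan, nan, nan], [-32.0, 81.0, -1.0]]
128 [[-
[... 486 characters left out ...]
-0.0, 96.0], [-11.0, 57.0, 1.0], [-11.0, 83.0, -1.0]]
153 [[-6.0, -66.0, 0.0], [-6.0, -36.0, -1.0], [-13.0, -0.0, 97.0], [-6.0, 57.0, 0.0], [-6.0, 83.0, 1.0]]
158 [[-10.0, -48.0, 101.0], [-10.0, -26.0, 101.0], [-10.0, -0.0, 103.0], [-10.0, 41.0, 102.0], [-10.0, 59.0, 103.0]]
163 [[-2.0, -58.0, 49.0], [-2.0, -31.0, 51.0], [-2.0, 0.0, 52.0], [-7.0, 40.0, 105.0], [-7.0, 59.0, 103.0]]
168 [[3.0, -61.0, 33.0], [2.0, -32.0, 43.0], [2.0, 0.0, 43.0], [-4.0, 40.0, 109.0], [-4.0, 60.0, 101.0]]
173 [[7.0, -61.0, 34.0], [6.0, -32.0, 42.0], [6.0, 0.0, 43.0], [-1.0, 40.0, 109.0], [-1.0, 59.0, 104.0]]
178 [[1.0, -46.0, 115.0], [1.0, -25.0, 116.0], [1.0, -0.0, 116.0], [0.0, 38.0, 121.0], [1.0, 56.0, 116.0]]
```

The block is tilted about 0.13 rad, right at the entry to the catch. The cartridges lie low, with tops at 43 mm, so they aren't blocking. I'll push the grip's front face with shut fingers instead of pinching it.

Run:
```python
from h import *
go(.5027,-.3130,.12,51.1)
```

```text
tcp [ 0.5941 -0.3871  0.1757] yaw_y 51.1 zaxis [-0.001  0.001 -1.   ] j6 -0.01 F [-0.3 -0.3  0.1] gap 0.052 t 33.975
shift mm [117.6   0.2  55.9] rz 0.0061638188164607755 level fix rx,ry [ 0.01 -0.08 -0.  ]
```

Call:
arm_command(
  motion=[
    {"x":40,"y":0,"z":0,"rx":0,"ry":0,"rz":0,"hand":1},
    {"x":95,"y":0,"z":20,"rx":0,"ry":0,"rz":0,"hand":1},
    {"x":120,"y":0,"z":50,"rx":0,"ry":0,"rz":0,"hand":1},
    {"x":120,"y":0,"z":100,"rx":0,"ry":0,"rz":0,"hand":1},
    {"x":120,"y":0,"z":137,"rx":0,"ry":0,"rz":0,"hand":1},
    {"x":120,"y":0,"z":137,"rx":0,"ry":0,"rz":0,"hand":1},
    {"x":112,"y":0,"z":137,"rx":0,"ry":0,"rz":0,"hand":1},
    {"x":104,"y":0,"z":137,"rx":0,"ry":0,"rz":0,"hand":1},
    {"x":98,"y":0,"z":137,"rx":0,"ry":0,"rz":0,"hand":1},
    {"x":94,"y":0,"z":137,"rx":0,"ry":0,"rz":0,"hand":1},
  ],
)

```text
clock: 35.22
tcp_pos: [0.5147, -0.3229, 0.0397]
orientation: [-0.008, 0.333, 0.943, 0.003]
wrist_force: [-25.8, 18.9, 20.5]
finger_gap: -0.0002
```

```bash
cat > sh.py <<'E'
from h import *
s,p,M=st();o=np.array([.5688,-.3664,0]);ex=np.array([.778,-.628,0]);F=np.array(s['wrist_force'])
print('shell x',((p-o)@ex*1000).round(1),'z',p[2].round(4),'Fx',(F@ex).round(1),'Fz',F[2].round(1),'T',np.round(s['ft_torque'],2),'ry',np.degrees(np.cross(M[:,2],[0,0,-1])).round(2),s['clock'])
E
python3 sh.py
```

```text
shell x -69.4 z 0.0397 Fx -31.9 Fz 20.5 T [3.6  4.88 0.01] ry [-0.58 -0.76 -0.  ] 35.225
```

Still blocked at 32 N, so the pinch wasn't the cause. Studying the gap between bin and hood in detail.

Run:
```python
import numpy as np,cv2
W=np.load('w24.npy');o=np.array([.5688,-.3664,0]);ex=np.array([.778,-.628,0]);ey=np.array([.628,.778,0])
S=np.stack([(W-o)@ex,(W-o)@ey,W[...,2]],-1)*1000
for v in (162,166,170,174):
    print(v,[(u,*S[v,u].round(0).astype(int).tolist()) for u in range(228,430,9) if not np.isnan(S[v,u,0])])
im=cv2.imread('pics/w24.png')[140:215,200:450];cv2.imwrite('pics/w24c.png',cv2.convertScaleAbs(cv2.resize(im,(800,240),interpolation=cv2.INTER_CUBIC),alpha=1.8))
im=cv2.imread('pics/w21.png')[170:350,150:490];cv2.imwrite('pics/w21c.png',cv2.convertScaleAbs(cv2.resize(im,(800,423),interpolation=cv2.INTER_CUBIC),alpha=1.5))
```

```text
162 [(228, -7, -62, 101), (237, -6, -61, 79), (246, -4, -57, 67), (255, -5, -51, 68), (264, -5, -44, 69), (273, -5, -38, 68), (282, -5, -31, 69), (291, -5, -25, 70), (300, -5, -18, 70), (309, -5, -12, 69), (318, -5, -6, 69), (327, -5, 1, 70), (336, -5, 7, 70), (345, -5, 13, 70), (354, -5, 20, 72), (363, -5, 26, 72), (372, -5, 32, 71), (381, -5, 39, 72), (390, -8, 40, 104), (399, -5, 51, 72), (408, -5, 58, 71), (417, -7, 59, 94), (426, 1, 89, 0)]
166 [(228, -5, -62, 102), (237, -3, -61, 80), (246, 0, -61, 49), (255, 4, -60, 12), (264, 4, -53, 10), (273, 1, -42, 38), (282, 1, -34, 45), (291, 1, -27, 45), (300, 1, -20, 42), (309, 2, -13, 33), (318, 1, -6, 40), (327, 1, 1, 44), (336, 1, 8, 43), (345, 1, 15, 41), (354, 2, 23, 30), (363, 1, 29, 42), (372, 1, 36, 44), (381, 1, 43, 44), (390, -6, 39, 109), (399, 2, 59, 31), (408, -2, 59, 67), (417, -4, 59, 95), (426, 5, 89, 0)]
170 [(228, -3, -62, 103), (237, 0, -61, 81), (246, 3, -61, 50), (255, 7, -61, 11), (264, 7, -53, 12), (273, 4, -42, 39), (282, 4, -34, 44), (291, 4, -27, 45), (300, 4, -20, 41), (309, 5, -13, 34), (318, 4, -6, 41), (327, 4, 1, 44), (336, 4, 8, 44), (345, 4, 15, 42), (363, 4, 29, 41), (372, 4, 36, 44), (381, 4, 43, 45), (390, -3, 39, 108), (399, 5, 59, 32), (408, 1, 59, 68), (417, -2, 59, 94), (426, -1, 68, 84)]
174 [(228, 0, -62, 102), (237, 2, -61, 82), (246, 6, -61, 50), (255, 10, -61, 12), (264, 11, -53, 11), (273, 7, -42, 38), (282, 7, -34, 45), (291, 7, -27, 43), (300, 7, -20, 43), (309, 8, -14, 30), (318, 7, -6, 39), (327, 7, 1, 43), (336, 7, 8, 44), (345, 7, 15, 39), (354, 8, 23, 31), (363, 7, 29, 40), (372, 7, 36, 45), (381, 7, 43, 43), (390, -1, 39, 108), (399, 8, 59, 33), (408, 4, 59, 67), (417, 1, 59, 96), (426, 2, 67, 88)]
```

View pics/w24c.png

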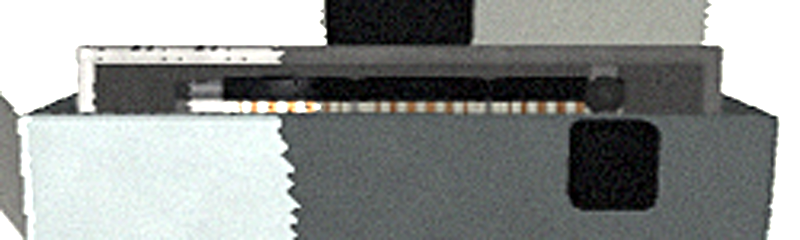

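View pics/w21c.png

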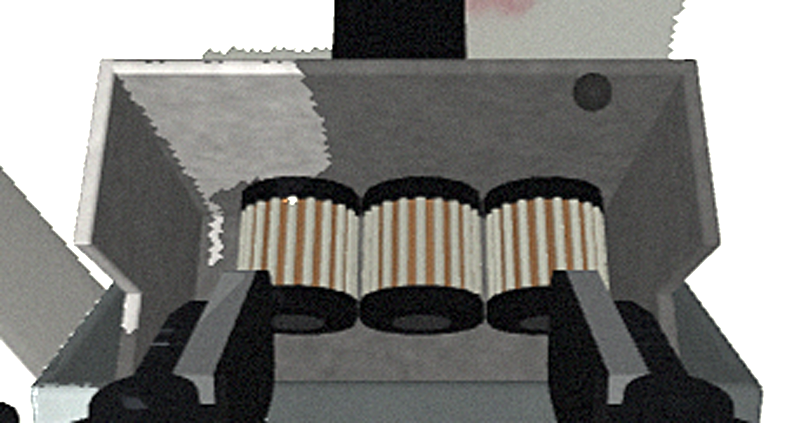

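Call:
arm_command(
  motion=[
    {"x":0,"y":0,"z":-3,"rx":0,"ry":0,"rz":0,"hand":1},
    {"x":0,"y":0,"z":-8,"rx":0,"ry":0,"rz":0,"hand":1},
    {"x":0,"y":0,"z":-8,"rx":0,"ry":0,"rz":0,"hand":1},
    {"x":0,"y":0,"z":-8,"rx":0,"ry":0,"rz":0,"hand":1},
    {"x":0,"y":0,"z":-8,"rx":0,"ry":0,"rz":0,"hand":1},
    {"x":0,"y":0,"z":-8,"rx":0,"ry":0,"rz":0,"hand":1},
  ],
)

```text
clock: 35.98
tcp_pos: [0.5148, -0.3228, 0.0441]
orientation: [-0.008, 0.333, 0.943, 0.003]
wrist_force: [-12.0, 9.9, -5.1]
finger_gap: 0.0002
```

```bash
python3 sh.py
python3 - <<'E'
from h import *
c=cam('wrist');save(c,'w25')
s=cam('scene');save(s,'s25')
a=cv2.imread('pics/s25.png')[240:360,390:540]
im=cv2.resize(a,(750,600),interpolation=cv2.INTER_CUBIC);cv2.imwrite('pics/s25c.png',cv2.convertScaleAbs(im,alpha=1.8))
E
```

```text
shell x -69.4 z 0.0441 Fx -15.6 Fz -5.1 T [2.04 2.6  0.03] ry [-0.65 -0.8  -0.  ] 35.975
```

View pics/w25.png

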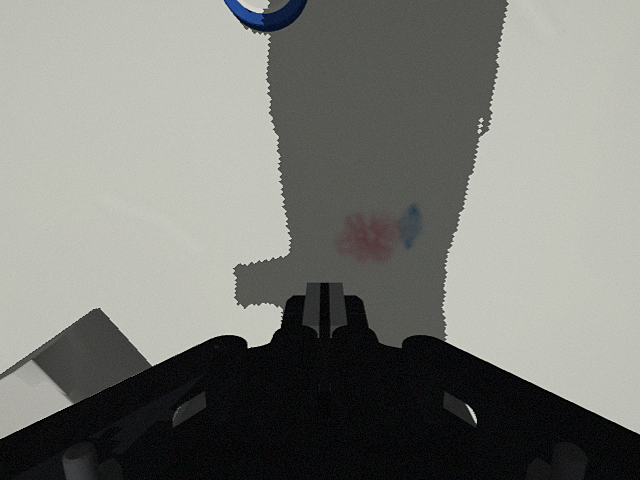

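View pics/s25c.png

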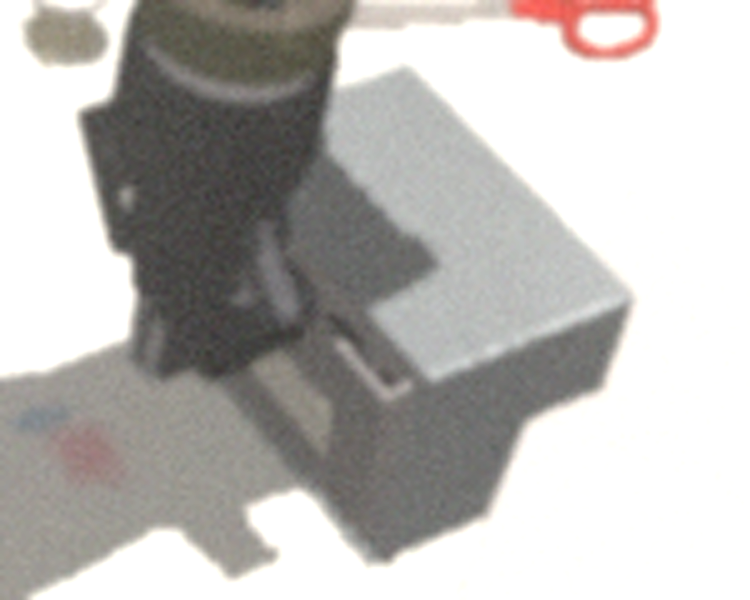

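Nothing foreign shows: all three cartridges lie low in the bin, and it stops right at the catch's entry angle of about 0.12-0.13. The arm gives about 2 N/mm, so I'll press gradually harder in line with the arc.

Call:
arm_command(
  motion=[
    {"x":-3,"y":0,"z":-1,"rx":0,"ry":0,"rz":0,"hand":1},
    {"x":-6,"y":0,"z":-1,"rx":0,"ry":0,"rz":0,"hand":1},
    {"x":-8,"y":0,"z":-1,"rx":0,"ry":0,"rz":0,"hand":1},
    {"x":-8,"y":0,"z":-1,"rx":0,"ry":0,"rz":0,"hand":1},
  ],
)

```text
clock: 36.58
tcp_pos: [0.5147, -0.3228, 0.0441]
orientation: [-0.015, 0.333, 0.943, 0.005]
wrist_force: [-28.1, 20.9, 7.4]
finger_gap: 0.0002
```

```bash
python3 sh.py
```

```text
shell x -69.5 z 0.0441 Fx -34.9 Fz 7.4 T [ 4.15  5.52 -0.01] ry [-1.13 -1.45 -0.  ] 36.575
```

It didn't move at all at 35 N, so this is a hard obstruction at about 0.14 rad, just before the catch. I'll back off and look under the hood with a tilted wrist view rather than force it.

Run:
```python
from h import *
c=cam('wrist');s,p,M=st()
Rm=R.from_rotvec(np.array(c['rvec']).ravel()).as_matrix();C=-Rm.T@np.array(c['tvec']).ravel()
print('cam in tool mm',(M.T@(C-p)*1000).round(1),'axis',(M.T@Rm[2]).round(3),'up',(M.T@-Rm[1]).round(3))
```

```text
cam in tool mm [  65.3   -0.8 -179.7] axis [-0.263 -0.     0.965] up [0.965 0.    0.263]
```

Call:
arm_command(
  motion=[
    {"x":10,"y":0,"z":0,"rx":0,"ry":0,"rz":0,"hand":1},
    {"x":40,"y":0,"z":-20,"rx":0,"ry":-8,"rz":0,"hand":1},
    {"x":70,"y":0,"z":-50,"rx":0,"ry":-18,"rz":0,"hand":1},
    {"x":90,"y":0,"z":-60,"rx":0,"ry":-28,"rz":0,"hand":1},
    {"x":100,"y":0,"z":-60,"rx":0,"ry":-30,"rz":0,"hand":1},
    {"x":100,"y":0,"z":-60,"rx":0,"ry":-30,"rz":0,"hand":1},
  ],
)

```text
clock: 37.38
tcp_pos: [0.4499, -0.2706, 0.1096]
orientation: [0.245, 0.321, 0.911, -0.087]
wrist_force: [0.2, -1.3, 0.1]
finger_gap: -0.0001
```

```bash
python3 sh.py
python3 - <<'E'
from h import *
c=cam('wrist');save(c,'w26');np.save('w26.npy',cloud(c))
E
```

```text
shell x -152.7 z 0.1096 Fx 1.0 Fz 0.1 T [ 0.25  0.28 -0.01] ry [18.06 22.39  0.  ] 37.375
```

View pics/w26.png

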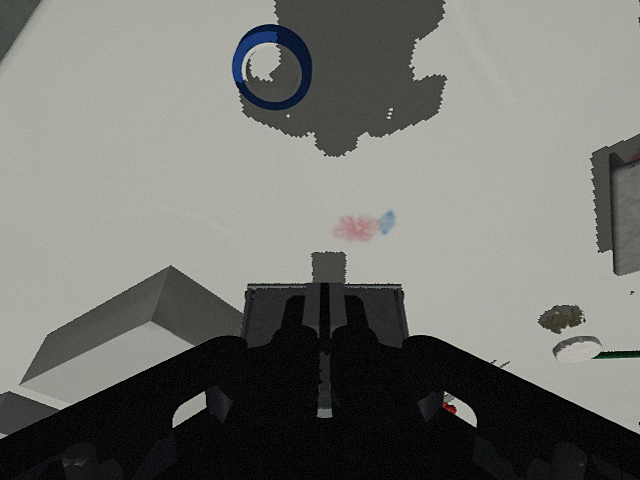

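The shut fingers hide the mouth in this view. I'll reopen the bin and look inside it, including under the hood.

```bash
cat >> h.py <<'E'
o=np.array([.5688,-.3664,0]);ex=np.array([.778,-.628,0]);ey=np.array([.628,.778,0])
def goS(x,y,z,tilt=0,yaw=51.1):
    """target TCP in shell coords mm, tool tilt (deg) about tool y (neg: toward shell)"""
    s,p,M=st();t=o+ex*x/1000+ey*y/1000+np.array([0,0,z/1000])
    a=np.radians(yaw);yt=np.array([np.cos(a),np.sin(a),0]);zt=np.array([0,0,-1.]);xt=np.cross(yt,zt)
    T=np.stack([xt,yt,zt],1)@R.from_rotvec([0,np.radians(tilt),0]).as_matrix()
    print('shift',(M.T@(t-p)*1000).round(1),'rot',np.degrees(R.from_matrix(M.T@T).as_rotvec()).round(1),'tcp',p.round(4),'gap',s['finger_gap'],s['clock'])
E
python3 - <<'E'
from h import *
goS(-85,0,110);goS(-44,-1,110);goS(-44,-1,42)
E
```

```text
shift [-55.9   0.3  33.6] rot [-0.  30.2 -0. ] tcp [ 0.4517 -0.2723  0.1109] gap 7.91892429472862e-05 37.425
shift [-91.4  -0.7  54.2] rot [-0.  30.2 -0. ] tcp [ 0.4517 -0.2723  0.1109] gap 7.91892429472862e-05 37.425
shift [-57.1  -0.7 113. ] rot [-0.  30.2 -0. ] tcp [ 0.4517 -0.2723  0.1109] gap 7.91892429472862e-05 37.425
```

Call:
arm_command(
  motion=[
    {"x":-20,"y":0,"z":12,"rx":0,"ry":8,"rz":0,"hand":-0.3},
    {"x":-45,"y":0,"z":27,"rx":0,"ry":18,"rz":0,"hand":-0.3},
    {"x":-70,"y":0,"z":42,"rx":0,"ry":27,"rz":0,"hand":-0.3},
    {"x":-91,"y":-0.7,"z":54,"rx":0,"ry":30.2,"rz":0,"hand":-0.3},
    {"x":-91,"y":-0.7,"z":54,"rx":0,"ry":30.2,"rz":0,"hand":-0.3},
    {"x":-72,"y":-0.7,"z":88,"rx":0,"ry":30.2,"rz":0,"hand":-0.3},
    {"x":-57,"y":-0.7,"z":113,"rx":0,"ry":30.2,"rz":0,"hand":-0.3},
    {"x":-57,"y":-0.7,"z":113,"rx":0,"ry":30.2,"rz":0,"hand":-0.3},
  ],
)

```text
clock: 38.42
tcp_pos: [0.5309, -0.3371, 0.0369]
orientation: [-0.003, 0.333, 0.943, 0.001]
wrist_force: [-0.2, 0.2, 0.2]
finger_gap: 0.0554
```

```bash
python3 sh.py
python3 - <<'E'
from h import *
goS(-44,-1,42)
E
```

```text
shell x -47.9 z 0.0369 Fx -0.3 Fz 0.2 T [-0.01 -0.    0.02] ry [-0.27 -0.32 -0.  ] 38.425
shift [-3.8 -0.  -5.1] rot [ 0.  -0.4 -0. ] tcp [ 0.5309 -0.3371  0.0369] gap 0.055434545300216305 38.425
```

Call:
arm_command(
  motion=[
    {"x":-2,"y":0,"z":-3,"rx":0,"ry":0,"rz":0,"hand":1},
    {"x":-2,"y":0,"z":-3,"rx":0,"ry":0,"rz":0,"hand":1},
    {"x":-2,"y":0,"z":-3,"rx":0,"ry":0,"rz":0,"hand":1},
    {"x":-2,"y":0,"z":-3,"rx":0,"ry":0,"rz":0,"hand":1},
    {"x":9,"y":0,"z":4.5,"rx":0,"ry":0,"rz":0,"hand":1},
    {"x":19,"y":0,"z":13.6,"rx":0,"ry":0,"rz":0,"hand":1},
    {"x":27.6,"y":0,"z":24,"rx":0,"ry":0,"rz":0,"hand":1},
    {"x":34.5,"y":0,"z":35,"rx":0,"ry":0,"rz":0,"hand":1},
    {"x":34.5,"y":0,"z":35,"rx":0,"ry":0,"rz":0,"hand":1},
  ],
  force=25,
)

```text
clock: 39.55
tcp_pos: [0.5048, -0.3152, 0.0051]
orientation: [-0.002, 0.333, 0.943, 0.001]
wrist_force: [-2.0, 4.8, 5.4]
finger_gap: 0.0291
```

Call:
arm_command(
  motion=[
    {"x":0,"y":0,"z":0,"rx":0,"ry":0,"rz":0,"hand":-0.2},
    {"x":0,"y":0,"z":0,"rx":0,"ry":0,"rz":0,"hand":-0.2},
    {"x":0,"y":0,"z":-20,"rx":0,"ry":0,"rz":0,"hand":-0.2},
    {"x":0,"y":0,"z":-70,"rx":0,"ry":0,"rz":0,"hand":-1},
    {"x":0,"y":0,"z":-120,"rx":0,"ry":-10,"rz":0,"hand":-1},
    {"x":0,"y":0,"z":-150,"rx":0,"ry":-20,"rz":0,"hand":-1},
    {"x":0,"y":0,"z":-160,"rx":0,"ry":-22,"rz":0,"hand":-1},
  ],
)

```text
clock: 40.42
tcp_pos: [0.5034, -0.3147, 0.1646]
orientation: [0.179, 0.327, 0.926, -0.063]
wrist_force: [0.3, 0.4, -0.3]
finger_gap: 0.0854
```

```bash
python3 sh.py
python3 - <<'E'
from h import *
c=cam('wrist');save(c,'w27');np.save('w27.npy',cloud(c))
E
```

```text
shell x -83.4 z 0.1646 Fx -0.0 Fz -0.3 T [0.2  0.25 0.02] ry [13.42 16.62  0.  ] 40.425
```

View pics/w27.png

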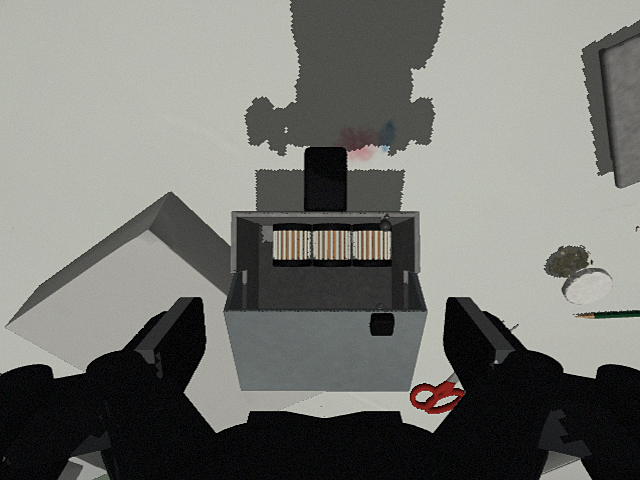

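Run:
```python
from h import *
im=cv2.imread('pics/w27.png')[195:345,215:435];cv2.imwrite('pics/w27c.png',cv2.convertScaleAbs(cv2.resize(im,(800,545),interpolation=cv2.INTER_CUBIC),alpha=1.6))
W=np.load('w27.npy')
S=np.stack([(W-o)@ex,(W-o)@ey,W[...,2]],-1)*1000
for v in range(212,336,5): print(v,[tuple(S[v,u].round(0).astype(int).tolist()) if not np.isnan(S[v,u,0]) else None for u in (244,262,330,378,386,408)])
```

```text
212 [(-61, -56, 81), (-61, -44, 82), (-60, 2, 80), (-61, 35, 81), (-61, 40, 81), (-61, 55, 81)]
217 [(-56, -57, 80), (-55, -45, 79), (-57, 2, 82), (-57, 35, 81), (-58, 40, 83), (-57, 56, 81)]
222 [(-41, -61, 65), (-26, -52, 43), (-27, 3, 45), (-28, 41, 46), (-59, 39, 90), (-44, 59, 69)]
227 [(-39, -61, 68), (1, -58, 12), (-19, 3, 40), (-19, 43, 40), (-57, 39, 93), (-42, 59, 72)]
232 [(-35, -61, 69), (6, -58, 14), (-15, 3, 41), (-14, 43, 41), (-14, 50, 40), (-38, 59, 73)]
237 [(-32, -61, 71), (7, -58, 19), (-12, 3, 44), (-11, 43, 44), (-10, 50, 41), (-36, 59, 76)]
242 [(-29, -61, 74), (11, -58, 22), (-9, 3, 47), (-8, 43, 46), (-6, 50, 44), (-33, 59, 78)]
247 [(-27, -61, 77), (15, -58, 24), (-5, 3, 49), (-5, 43, 48), (-4, 49, 48), (-30, 59, 81)]
252 [(-24, -61, 78), (17, -58, 28), (-2, 3, 52), (-1, 43, 51), (0, 50, 50), (-27, 59, 83)]
257 [(-21, -61, 81), (22, -58, 30), (2, 3, 54), (2, 43, 54), (2, 50, 53), (-24, 59, 85)]
262 [(-18, -61, 83), (25, -58, 33), (4, 3, 58), (3, 42, 58), (5, 49, 56), (-21, 59, 87)]
267 [(-15, -61, 85), (29, -58, 36), (28, 4, 36), (29, 47, 35), (29, 54, 35), 
[... 493 characters left out ...]
 (50, 4, 53), (50, 47, 52), (51, 54, 52), (11, 63, 90)]
302 [(15, -63, 92), (54, -58, 55), (53, 4, 56), (53, 47, 55), (53, 54, 56), (13, 62, 94)]
307 [(17, -63, 95), (57, -58, 58), (58, 4, 57), (1, 37, 110), (1, 42, 110), (17, 63, 95)]
312 [(0, -58, 116), (-1, -45, 116), (0, 2, 116), (0, 36, 115), (0, 42, 115), (0, 57, 116)]
317 [(5, -58, 116), (5, -46, 116), (5, 2, 116), (2, 36, 119), (1, 41, 120), (5, 57, 116)]
322 [(10, -59, 116), (10, -46, 116), (10, 2, 116), (1, 35, 124), (0, 41, 124), (10, 58, 116)]
327 [(16, -60, 116), (16, -47, 116), (15, 2, 117), (6, 36, 124), (6, 41, 124), (15, 59, 116)]
332 [(22, -61, 115), (21, -47, 116), (20, 3, 117), (11, 36, 124), (11, 41, 125), (21, 60, 116)]
```

View pics/w27c.png

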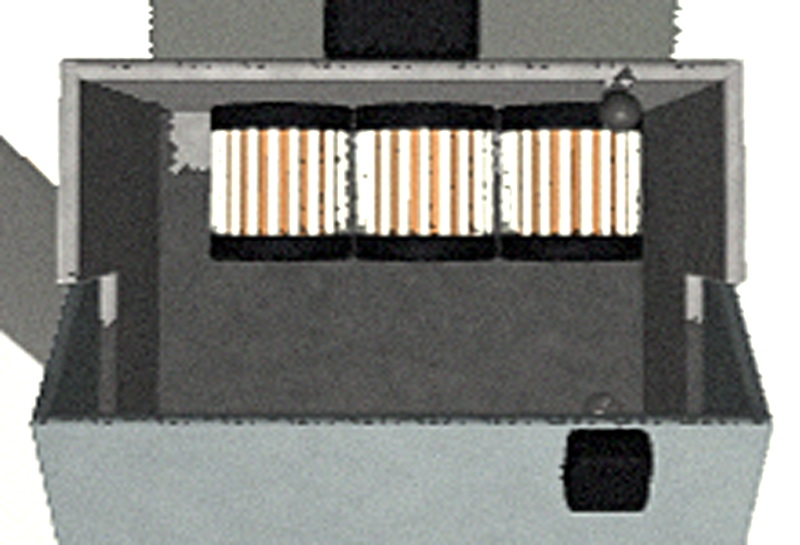

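The bin is clear: three cartridges lie flat in a row against the front wall. I can see the catch itself, a ball on the bin at (385,222) and its mate under the hood at (378,308). The stop at about 0.12 rad is where these two meet. I'll re-grip lightly and swing it shut in one continuous, quicker stroke.

Run:
```python
from h import *
goS(-81.5,-1,100);goS(-81.5,-1,4)
```

```text
shift [24.4 -0.1 61.2] rot [-0. 22.  0.] tcp [ 0.5046 -0.3157  0.1659] gap 0.08578191037959608 40.475
shift [ 6.040e+01 -1.000e-01  1.502e+02] rot [-0. 22.  0.] tcp [ 0.5046 -0.3157  0.1659] gap 0.08578191037959608 40.475
```

Call:
arm_command(
  motion=[
    {"x":12,"y":0,"z":30,"rx":0,"ry":10,"rz":0,"hand":-0.3},
    {"x":24,"y":0,"z":61,"rx":0,"ry":20,"rz":0,"hand":-0.3},
    {"x":32,"y":0,"z":80,"rx":0,"ry":22,"rz":0,"hand":-0.3},
    {"x":48,"y":0,"z":120,"rx":0,"ry":22,"rz":0,"hand":-0.3},
    {"x":60,"y":0,"z":150,"rx":0,"ry":22,"rz":0,"hand":-0.3},
    {"x":60,"y":0,"z":150,"rx":0,"ry":22,"rz":0,"hand":-0.3},
    {"x":60,"y":0,"z":150,"rx":0,"ry":22,"rz":0,"hand":1},
    {"x":60,"y":0,"z":150,"rx":0,"ry":22,"rz":0,"hand":1},
    {"x":60,"y":0,"z":150,"rx":0,"ry":22,"rz":0,"hand":1},
  ],
  force=25,
)

```text
clock: 41.6
tcp_pos: [0.5075, -0.3174, 0.004]
orientation: [0.0, 0.333, 0.943, 0.0]
wrist_force: [5.4, 1.3, -0.8]
finger_gap: 0.0297
```

```bash
python3 sh.py
```

```text
shell x -78.5 z 0.004 Fx 3.4 Fz -0.8 T [ 0.18 -0.76 -0.08] ry [-0.03  0.06  0.  ] 41.6
```

Call:
arm_command(
  motion=[
    {"x":-6.5,"y":0,"z":-10.8,"rx":0,"ry":0,"rz":0,"hand":1},
    {"x":-15,"y":0,"z":-21.2,"rx":0,"ry":0,"rz":0,"hand":1},
    {"x":-24.9,"y":0,"z":-30.3,"rx":0,"ry":0,"rz":0,"hand":1},
    {"x":-54,"y":0,"z":-43.5,"rx":0,"ry":0,"rz":0,"hand":1},
    {"x":-60,"y":0,"z":-43.5,"rx":0,"ry":0,"rz":0,"hand":1},
    {"x":-52,"y":0,"z":-43.5,"rx":0,"ry":0,"rz":0,"hand":1},
  ],
)

```text
clock: 42.35
tcp_pos: [0.5451, -0.3478, 0.0444]
orientation: [-0.003, 0.333, 0.943, 0.002]
wrist_force: [7.8, -2.2, -18.5]
finger_gap: 0.0291
```

```bash
python3 sh.py
```

```text
shell x -30.1 z 0.0444 Fx 7.4 Fz -18.5 T [-0.31 -1.49 -0.05] ry [-0.3  -0.29 -0.  ] 42.35
```

It clicked through: shell x is now -30.1, the original shut position. Releasing and checking.

Call:
arm_command(
  motion=[
    {"x":0,"y":0,"z":0,"rx":0,"ry":0,"rz":0,"hand":-0.2},
    {"x":0,"y":0,"z":0,"rx":0,"ry":0,"rz":0,"hand":-0.2},
    {"x":0,"y":0,"z":0,"rx":0,"ry":0,"rz":0,"hand":-0.2},
    {"x":0,"y":0,"z":-30,"rx":0,"ry":0,"rz":0,"hand":-0.4},
    {"x":0,"y":0,"z":-80,"rx":0,"ry":0,"rz":0,"hand":-1},
    {"x":0,"y":0,"z":-85,"rx":0,"ry":0,"rz":0,"hand":-1},
  ],
)

```text
clock: 43.1
tcp_pos: [0.5488, -0.3519, 0.1359]
orientation: [0.002, 0.333, 0.943, -0.001]
wrist_force: [0.8, -0.1, 0.2]
finger_gap: 0.0853
```

Run:
```python
from h import *
c=cam('wrist');save(c,'w28');t=cam('top');save(t,'t28');W=cloud(c);Wt=cloud(t)
S=np.stack([(W-o)@ex,(W-o)@ey,W[...,2]],-1)*1000
s,p,M=st()
for v in range(205,315,6): print(v,S[v,326].round(0).tolist())
d=finder.masks_of(t,'cover')
for e in d[:2]:
    X=Wt[e['region']];Y=X[(X[:,2]>.02)&(X[:,2]<.04)];Z=X[(X[:,2]>.045)]
    print(e['score'],e['at'],cv2.minAreaRect((Y[:,:2]*1000).astype(np.float32)) if len(Y)>9 else '',Z.mean(0) if len(Z) else '')
go(.64,-.0447,.12,-10.8)
```

```text
205 [-48.0, -1.0, 92.0]
211 [-44.0, -1.0, 93.0]
217 [-41.0, -1.0, 94.0]
223 [-38.0, -1.0, 95.0]
229 [-34.0, -1.0, 96.0]
235 [-31.0, -1.0, 95.0]
241 [-27.0, -1.0, 95.0]
247 [-24.0, -1.0, 96.0]
253 [-20.0, -1.0, 97.0]
259 [-17.0, -1.0, 96.0]
265 [-13.0, -1.0, 97.0]
271 [-11.0, -1.0, 101.0]
277 [15.0, -1.0, 45.0]
283 [19.0, -1.0, 45.0]
289 [24.0, -1.0, 45.0]
295 [28.0, -1.0, 47.0]
301 [1.0, -1.0, 116.0]
307 [5.0, -1.0, 116.0]
313 [8.0, -1.0, 116.0]
0.86 [323.0, 226.1] ((641.5145263671875, -44.64155578613281), (200.13534545898438, 117.01467895507812), 79.17232513427734) [ 0.6405373  -0.04436034  0.05028635]
tcp [ 0.5464 -0.3498  0.1308] yaw_y 51.1 zaxis [-0.002  0.002 -1.   ] j6 -0.01 F [-0.5  0.9 -0.6] gap 0.0854 t 43.25
shift mm [118.8 296.2  11.1] rz 61.88682419103162 level fix rx,ry [-0.   -0.16  0.  ]
```

View pics/w28.png

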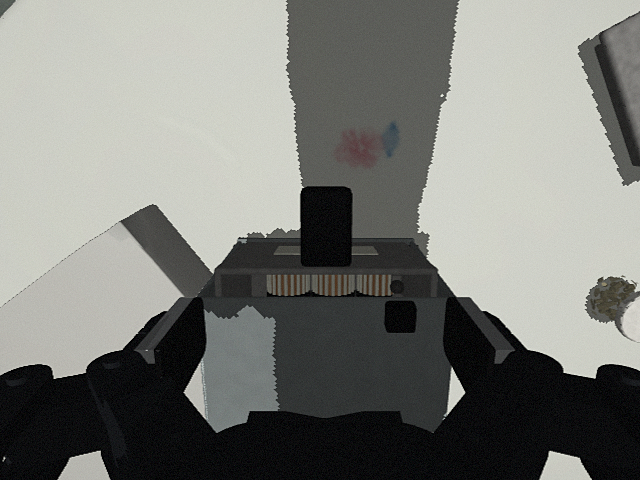

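View pics/t28.png

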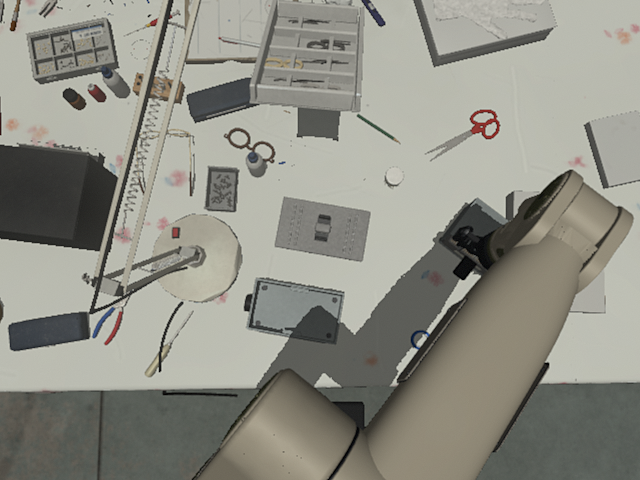

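The bin isn't shut. The front wall's top is still at x≈-11 with the gap at (330,285) open, so the light pinch slid along the block instead. Measuring the ball catch geometry before another try.

Run:
```python
from h import *
c=cam('wrist');W=cloud(c)
S=np.stack([(W-o)@ex,(W-o)@ey,W[...,2]],-1)*1000
for v in range(272,304,3): print(v,[tuple(S[v,u].round(0).astype(int).tolist()) if not np.isnan(S[v,u,0]) else None for u in (250,300,340,375,390,397,404,420)])
im=cv2.imread('pics/w28.png')[225:345,195:455];cv2.imwrite('pics/w28c.png',cv2.convertScaleAbs(cv2.resize(im,(800,370),interpolation=cv2.INTER_CUBIC),alpha=1.6))
im=cv2.imread('pics/w10.png')[225:345,195:455];cv2.imwrite('pics/w10c.png',cv2.convertScaleAbs(cv2.resize(im,(800,370),interpolation=cv2.INTER_CUBIC),alpha=1.6))
```

```text
272 [(-11, -45, 90), (-11, -16, 89), (-14, 7, 96), (-11, 28, 88), (-11, 37, 90), (-11, 41, 89), (-11, 45, 89), (-11, 55, 88)]
275 [(-12, -44, 96), (-12, -16, 96), (-12, 7, 97), (-12, 27, 97), (-12, 36, 96), (-12, 40, 95), (-12, 44, 96), (-12, 53, 97)]
278 [(-12, -43, 101), (-12, -15, 102), (-12, 7, 102), (-12, 26, 101), (-12, 35, 102), (-12, 39, 101), (-12, 43, 101), (-12, 51, 102)]
281 [(-10, -43, 101), (-10, -16, 101), (-11, 7, 102), (-10, 27, 101), (-10, 35, 101), (-11, 39, 102), (-10, 43, 101), (-11, 52, 102)]
284 [(26, -61, 16), (16, -19, 41), (14, 9, 45), (15, 35, 43), (14, 45, 44), (-9, 39, 102), (22, 59, 26), (3, 59, 74)]
287 [(29, -61, 13), (18, -19, 42), (16, 9, 45), (16, 34, 45), (17, 45, 44), (-7, 39, 103), (23, 59, 28), (4, 59, 75)]
290 [(31, -61, 15), (21, -20, 40), (18, 9, 45), (19, 35, 43), (19, 45, 44), (-7, 38, 106), (26, 59, 28), (7, 59, 74)]
293 [(33, -61, 16), (22, -19, 42), (20, 9, 46), (21, 35, 44), (21, 45, 46), (-6, 38, 109), (-5, 42, 107), (8, 59, 75)]
296 [(36, -61, 16), (24, -19, 42), (23, 9, 45), (23, 35, 45), (23, 45, 46), (-5, 38, 109), (-4, 42, 108), (10, 59, 76)]
299 [(38, -61, 17), (27, -19, 43), (25, 9, 46), (25, 35, 45), (25, 45, 47), (-3, 38, 109), (-2, 42, 107), (12, 59, 76)]
302 [(40, -61, 17), (29, -20, 42), (27, 9, 46), (28, 35, 45), (28, 45, 46), (-1, 38, 108), (35, 59, 30), (13, 59, 78)]
```

View pics/w28c.png

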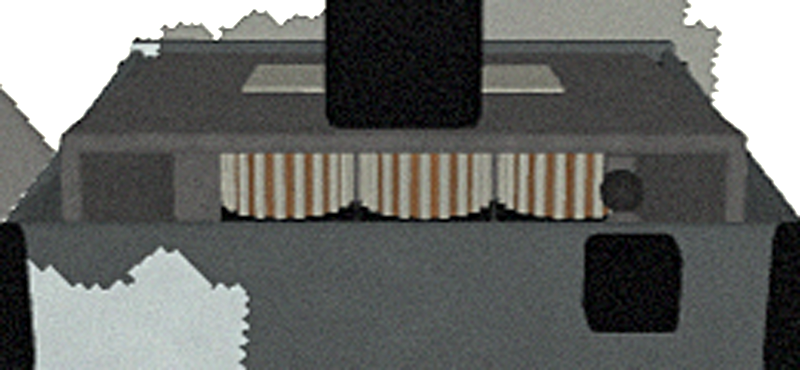

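View pics/w10c.png

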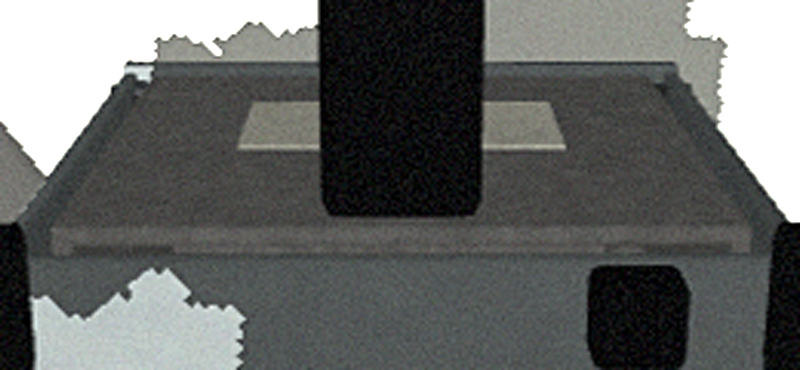

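Run:
```python
from h import *
W=np.load('w27.npy')
S=np.stack([(W-o)@ex,(W-o)@ey,W[...,2]],-1)*1000
for v in range(300,318): print(v,[tuple(S[v,u].round(1).tolist()) if not np.isnan(S[v,u,0]) else None for u in (300,330,370,374,378,382,386,392)])
```

```text
300 [(52.8, -23.6, 53.4), (52.8, 3.5, 53.4), (51.6, 39.5, 54.5), (51.9, 43.2, 54.3), (51.0, 46.6, 55.1), (51.8, 50.3, 54.4), (51.5, 53.9, 54.7), (50.5, 59.0, 55.7)]
301 [(52.3, -23.5, 55.1), (51.8, 3.5, 55.6), (53.3, 39.7, 54.2), (52.2, 43.1, 55.3), (52.5, 46.7, 54.9), (52.5, 50.4, 54.9), (52.8, 54.0, 54.7), (50.8, 59.0, 56.5)]
302 [(53.5, -23.5, 55.3), (53.1, 3.5, 55.6), (53.4, 39.6, 55.3), (53.0, 43.1, 55.7), (53.4, 46.8, 55.3), (53.2, 50.4, 55.5), (53.0, 53.9, 55.7), (52.0, 59.1, 56.7)]
303 [(54.1, -23.5, 55.9), (53.4, 3.5, 56.5), (54.0, 39.5, 56.0), (54.7, 43.3, 55.3), (54.1, 46.8, 55.9), (-0.9, 39.6, 107.9), (55.0, 54.2, 55.0), (51.2, 58.7, 58.6)]
304 [(55.2, -23.5, 56.1), (55.5, 3.5, 55.8), (55.3, 39.6, 56.0), (55.1, 43.2, 56.2), (-0.2, 36.7, 108.2), (0.1, 39.7, 107.9), (54.8, 54.0, 56.4), (52.6, 58.9, 58.5)]
305 [(55.5, -23.5, 57.1), (55.9, 3.5, 56.6), (55.1, 39.5, 57.4), (54.3, 43.0, 58.1), (-1.7, 36.4, 110.6), (-0.4, 39.5, 109.3), (55.0, 53.9, 57.4), (53.8, 59.0, 58.6)]
306 [(56.0, -23.5, 57.8), (56.5, 3.5, 57.3), (55.8, 39.5, 57.9), (56.1, 43.2, 57.6), (-0.5, 36.5, 110.4), 
[... 1204 characters left out ...]
, 41.6, 115.9), (1.5, 46.0, 115.2)]
314 [(2.2, -18.7, 115.5), (2.0, 2.4, 115.7), (1.6, 30.4, 116.1), (1.1, 33.2, 116.5), (-0.0, 35.8, 117.5), (0.3, 38.6, 117.2), (-0.7, 41.2, 118.1), (0.7, 45.7, 116.9)]
315 [(2.3, -18.7, 116.3), (2.9, 2.4, 115.8), (2.6, 30.5, 116.1), (0.0, 32.9, 118.4), (-0.2, 35.6, 118.5), (0.1, 38.5, 118.3), (0.7, 41.4, 117.8), (0.5, 45.5, 117.9)]
316 [(3.6, -18.7, 116.2), (3.4, 2.4, 116.3), (4.4, 30.7, 115.4), (-0.6, 32.7, 119.8), (0.5, 35.6, 118.9), (0.6, 38.5, 118.7), (-0.3, 41.0, 119.6), (0.2, 45.3, 119.1)]
317 [(5.2, -18.8, 115.6), (4.7, 2.4, 116.0), (4.6, 30.6, 116.1), (0.4, 32.8, 119.8), (1.8, 35.8, 118.6), (0.3, 38.3, 119.9), (0.5, 41.1, 119.8), (0.3, 45.2, 120.0)]
```

The catch is a ball on the bin, tops at z≈109, meeting a pin under the hood whose lower end is at z≈107.5. So the bin is just sitting at the start of its click. I'll push the grip's end face squarely with shut fingers and raise the force stepwise.

Call:
arm_command(
  motion=[
    {"x":30,"y":0,"z":0,"rx":0,"ry":0,"rz":0,"hand":1},
    {"x":62,"y":1,"z":0,"rx":0,"ry":0,"rz":0,"hand":1},
    {"x":62,"y":1,"z":0,"rx":0,"ry":0,"rz":0,"hand":1},
    {"x":62,"y":1,"z":45,"rx":0,"ry":0,"rz":0,"hand":1},
    {"x":62,"y":1,"z":85,"rx":0,"ry":0,"rz":0,"hand":1},
    {"x":62,"y":1,"z":87,"rx":0,"ry":0,"rz":0,"hand":1},
  ],
)

```text
clock: 44.05
tcp_pos: [0.4961, -0.3078, 0.04]
orientation: [-0.005, 0.333, 0.943, 0.002]
wrist_force: [-0.4, 0.4, 0.2]
finger_gap: -0.0
```

```bash
python3 sh.py
python3 - <<'E'
from h import *
c=cam('wrist');save(c,'w29');W=cloud(c);s,p,M=st()
S=np.stack([(W-o)@ex,(W-o)@ey,W[...,2]],-1)*1000
np.save('w29.npy',W)
for v in range(255,300,4): print(v,[tuple(S[v,u].round(0).tolist()) for u in (300,312,325,338,350)])
E
```

```text
shell x -93.3 z 0.04 Fx -0.5 Fz 0.2 T [-0.03  0.01 -0.04] ry [-0.41 -0.5  -0.  ] 44.05
255 [(-88.0, -15.0, 0.0), (-88.0, -8.0, -0.0), (-88.0, -0.0, 1.0), (-88.0, 7.0, -0.0), (-88.0, 14.0, -0.0)]
259 [(-86.0, -15.0, 0.0), (-86.0, -8.0, -0.0), (-86.0, -0.0, 0.0), (-86.0, 7.0, -0.0), (-86.0, 14.0, -0.0)]
263 [(-83.0, -15.0, -0.0), (-83.0, -8.0, 0.0), (-83.0, -0.0, 1.0), (-83.0, 7.0, 0.0), (-83.0, 14.0, -1.0)]
267 [(-81.0, -15.0, 0.0), (-81.0, -8.0, 1.0), (-81.0, -0.0, 0.0), (-81.0, 7.0, -0.0), (-81.0, 14.0, -0.0)]
271 [(-79.0, -15.0, 1.0), (-78.0, -8.0, 0.0), (-79.0, -0.0, 1.0), (-78.0, 7.0, -1.0), (-78.0, 14.0, -0.0)]
275 [(-76.0, -15.0, 0.0), (-76.0, -8.0, 0.0), (-76.0, -0.0, 1.0), (-76.0, 7.0, -0.0), (-76.0, 14.0, 1.0)]
279 [(-74.0, -15.0, 1.0), (-74.0, -8.0, 1.0), (-73.0, -0.0, -0.0), (-73.0, 7.0, -1.0), (-73.0, 14.0, -0.0)]
283 [(-71.0, -15.0, 0.0), (-103.0, -5.0, 82.0), (-103.0, -1.0, 82.0), (-103.0, 4.0, 82.0), (-71.0, 14.0, -0.0)]
287 [(-69.0, -15.0, 0.0), (-103.0, -5.0, 85.0), (-103.0, -1.0, 86.0), (-103.0, 4.0, 86.0), (-68.0, 14.0, 0.0)]
291 [(-66.0, -15.0, -0.0), (-103.0, -5.0, 89.0), (-103.0, -1.0, 89.0), (-103.0, 4.0, 90.0), (-66.0, 14.0, 1.0)]
295 [(-99.0, -10.0, 85.0), (-102.0, -5.0, 92.0), (-102.0, -1.0, 92.0), (-102.0, 4.0, 92.0), (-99.0, 9.0, 84.0)]
299 [(-99.0, -9.0, 88.0), (-103.0, -5.0, 97.0), (-102.0, -1.0, 96.0), (-102.0, 4.0, 95.0), (-98.0, 8.0, 86.0)]
```

View pics/w29.png

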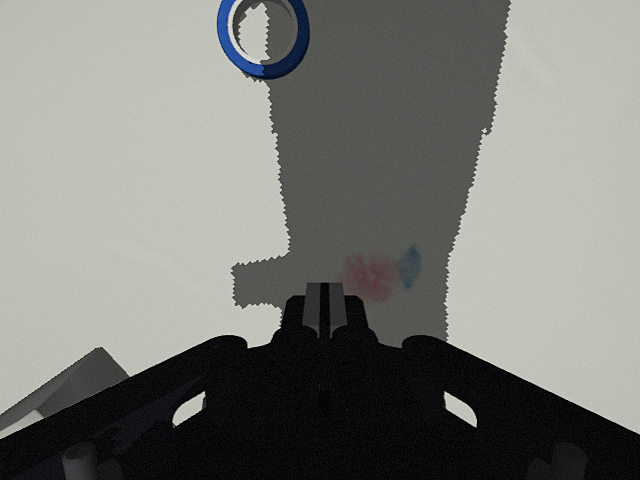

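Call:
arm_command(
  motion=[
    {"x":-15,"y":0,"z":0,"rx":0,"ry":0,"rz":0,"hand":1},
    {"x":-25,"y":0,"z":0,"rx":0,"ry":0,"rz":0,"hand":1},
    {"x":-35,"y":0,"z":-1,"rx":0,"ry":0,"rz":0,"hand":1},
    {"x":-42,"y":0,"z":-3,"rx":0,"ry":0,"rz":0,"hand":1},
    {"x":-45,"y":0,"z":-4,"rx":0,"ry":0,"rz":0,"hand":1},
    {"x":-45,"y":0,"z":-4,"rx":0,"ry":0,"rz":0,"hand":1},
  ],
)

```text
clock: 44.85
tcp_pos: [0.5226, -0.3287, 0.0467]
orientation: [-0.014, 0.333, 0.943, 0.005]
wrist_force: [-25.7, 20.3, 15.5]
finger_gap: -0.0002
```

```bash
python3 sh.py
```

```text
shell x -59.6 z 0.0467 Fx -32.8 Fz 15.5 T [ 4.02  5.26 -0.  ] ry [-1.03 -1.32 -0.  ] 44.85
```

The finger advanced to x=-59.6, 10 mm further, which matches the shut position. Backing off to verify.

Call:
arm_command(
  motion=[
    {"x":10,"y":0,"z":0,"rx":0,"ry":0,"rz":0,"hand":1},
    {"x":30,"y":0,"z":0,"rx":0,"ry":0,"rz":0,"hand":1},
    {"x":50,"y":0,"z":-30,"rx":0,"ry":0,"rz":0,"hand":1},
    {"x":40,"y":0,"z":-80,"rx":0,"ry":0,"rz":0,"hand":-1},
    {"x":0,"y":0,"z":-110,"rx":0,"ry":0,"rz":0,"hand":-1},
    {"x":-15,"y":0,"z":-110,"rx":0,"ry":0,"rz":0,"hand":-1},
    {"x":-15,"y":0,"z":-110,"rx":0,"ry":0,"rz":0,"hand":-1},
  ],
)

```text
clock: 45.72
tcp_pos: [0.547, -0.349, 0.1592]
orientation: [-0.0, 0.333, 0.943, 0.0]
wrist_force: [-0.2, -0.1, -0.3]
finger_gap: 0.0723
```

Run:
```python
from h import *
c=cam('wrist');save(c,'w30')
go(.64,-.0447,.12,-10.8)
W=cloud(c)
S=np.stack([(W-o)@ex,(W-o)@ey,W[...,2]],-1)*1000
k=(np.abs(S[...,1])<15)&(S[...,2]>80)&(S[...,2]<106)&(S[...,0]<0)&(S[...,0]>-70)
print('block front x',np.percentile(S[k][:,0],[.5,99]),'z',np.percentile(S[k][:,2],[1,50,99]))
```

```text
tcp [ 0.5459 -0.348   0.1585] yaw_y 51.1 zaxis [-0.002  0.002 -1.   ] j6 -0.01 F [ 0.2  1.3 -0.5] gap 0.0792 t 45.775
shift mm [117.2 295.1  38.8] rz 61.891188892961935 level fix rx,ry [ 0.   -0.14 -0.  ]
block front x [-46.81814336  -0.32515294] z [ 87.29696965  97.73911104 101.56272611]
```

View pics/w30.png

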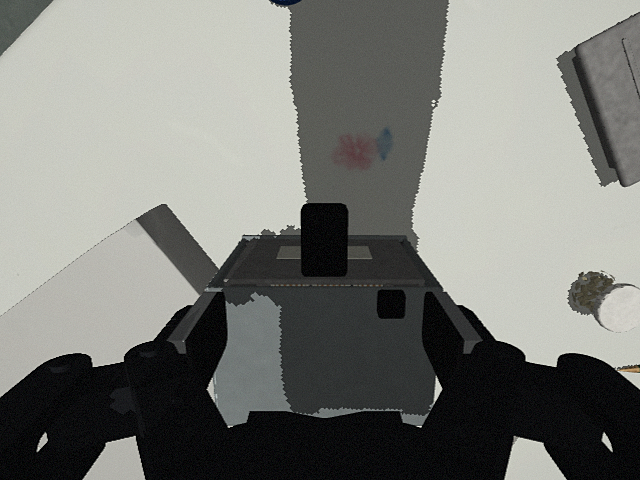

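Shut: the grip's front face is at -46.8 mm with its top flat at 98 mm, matching the start. Now the cover.

Call:
arm_command(
  motion=[
    {"x":15,"y":35,"z":0,"rx":0,"ry":0,"rz":7,"hand":-1},
    {"x":36,"y":90,"z":0,"rx":0,"ry":0,"rz":17,"hand":-1},
    {"x":57,"y":145,"z":0,"rx":0,"ry":0,"rz":27,"hand":-1},
    {"x":79,"y":200,"z":0,"rx":0,"ry":0,"rz":37,"hand":-1},
    {"x":100,"y":252,"z":10,"rx":0,"ry":0,"rz":47,"hand":-1},
    {"x":117,"y":295,"z":20,"rx":0,"ry":0,"rz":57,"hand":-1},
    {"x":117,"y":295,"z":25,"rx":0,"ry":0,"rz":61.9,"hand":-1},
    {"x":117,"y":295,"z":25,"rx":0,"ry":0,"rz":61.9,"hand":-1},
  ],
)

```text
clock: 46.78
tcp_pos: [0.6384, -0.0434, 0.1326]
orientation: [-0.002, 0.77, 0.638, -0.001]
wrist_force: [0.3, -0.2, -0.8]
finger_gap: 0.0851
```

```bash
cat > cv.py <<'E'
import sys
from h import *
c=cam('wrist');save(c,sys.argv[1]);W=cloud(c);s,p,M=st()
lo,hi=float(sys.argv[2]),float(sys.argv[3])
d=finder.masks_of(c,'cover')
L=(W-p)@M*1000
m=cv2.dilate(d[0]['region'].astype(np.uint8),np.ones((5,5)))>0
for a,b in((lo,lo+.016),(hi-.006,hi+.01)):
    k=m&(W[...,2]>a)&(W[...,2]<b)
    r=cv2.minAreaRect((W[k][:,:2]*1000).astype(np.float32))
    l=M.T@(np.array([r[0][0]/1000,r[0][1]/1000,a])-p)*1000
    print(d[0]['score'],r,'z',W[k][:,2].mean().round(4),'tool',l.round(1))
go(.64,-.0447,-.006,-10.8)
E
python3 cv.py w31 .022 .055
```

```text
0.56 ((640.3892211914062, -45.923492431640625), (199.38482666015625, 116.51174926757812), 79.37004089355469) z 0.03 tool [ -1.6   2.4 111.1]
0.56 ((640.336669921875, -45.561676025390625), (25.74186134338379, 55.25957107543945), 79.38251495361328) z 0.0542 tool [-1.2  2.1 84.1]
tcp [ 0.6391 -0.0447  0.1334] yaw_y -10.7 zaxis [-0.003  0.002 -1.   ] j6 1.56 F [-0.6  0.5  0.5] gap 0.0855 t 46.875
shift mm [-1.000e-01  1.300e+00  1.394e+02] rz 0.0679500645144202 level fix rx,ry [-0.19 -0.09  0.  ]
```

View pics/w31.png

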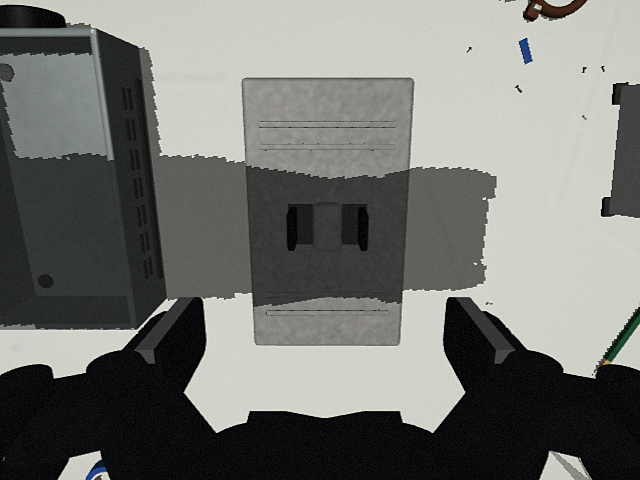

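The cover is level and undisturbed at (328,210), tabs at (292,228) and (362,228). Descending.

Call:
arm_command(
  motion=[
    {"x":-0.5,"y":1.2,"z":50,"rx":0,"ry":0,"rz":0,"hand":-1},
    {"x":-0.5,"y":1.2,"z":95,"rx":0,"ry":0,"rz":0,"hand":-1},
    {"x":-0.5,"y":1.2,"z":125,"rx":0,"ry":0,"rz":0,"hand":-1},
    {"x":-0.5,"y":1.2,"z":137,"rx":0,"ry":0,"rz":0,"hand":-1},
    {"x":-0.5,"y":1.2,"z":137,"rx":0,"ry":0,"rz":0,"hand":-1},
    {"x":-0.5,"y":1.2,"z":137,"rx":0,"ry":0,"rz":0,"hand":1},
    {"x":-0.5,"y":1.2,"z":137,"rx":0,"ry":0,"rz":0,"hand":1},
    {"x":-0.5,"y":1.2,"z":137,"rx":0,"ry":0,"rz":0,"hand":1},
    {"x":-0.5,"y":1.2,"z":137,"rx":0,"ry":0,"rz":0,"hand":1},
    {"x":-0.5,"y":1.2,"z":137,"rx":0,"ry":0,"rz":0,"hand":1},
  ],
  force=50,
)

```text
clock: 48.12
tcp_pos: [0.6423, -0.0453, -0.0005]
orientation: [0.0, 0.77, 0.637, 0.001]
wrist_force: [-2.6, 0.7, 11.0]
finger_gap: 0.0335
```

Run:
```python
from h import *
go(.4569,.016,.075,-10.7)
```

```text
tcp [ 6.423e-01 -4.530e-02 -5.000e-04] yaw_y -10.8 zaxis [ 0.002  0.001 -1.   ] j6 1.56 F [-2.6  0.7 11. ] gap 0.0335 t 48.125
shift mm [  25.6 -193.5  -75.8] rz -0.09001402407594128 level fix rx,ry [ 0.1  -0.08 -0.  ]
```

Call:
arm_command(
  motion=[
    {"x":0,"y":0,"z":-10,"rx":0,"ry":0,"rz":0,"hand":1},
    {"x":0,"y":0,"z":-30,"rx":0,"ry":0,"rz":0,"hand":1},
    {"x":0,"y":0,"z":-55,"rx":0,"ry":0,"rz":0,"hand":1},
    {"x":0,"y":0,"z":-75,"rx":0,"ry":0,"rz":0,"hand":1},
    {"x":0,"y":0,"z":-75,"rx":0,"ry":0,"rz":0,"hand":1},
  ],
)

```text
clock: 48.75
tcp_pos: [0.6421, -0.0453, 0.0731]
orientation: [-0.0, 0.77, 0.637, 0.001]
wrist_force: [-0.2, 0.1, -1.9]
finger_gap: 0.0328
```

```bash
cat > cg.py <<'E'
import sys
from h import *
c=cam('wrist');save(c,sys.argv[1]);W=cloud(c);s,p,M=st()
print('tcp',p.round(4),'gap',s['finger_gap'],'F',np.round(s['wrist_force'],1),'T',np.round(s['ft_torque'],2),s['clock'])
L=((W-p)@M*1000)
# plate top points: plane around expected tool z = 30ish above..; fit
zt=float(sys.argv[2])
k=(np.abs(L[...,2]-zt)<6)&(L[...,0]>20)&(L[...,0]<120)&(np.abs(L[...,1])<62)
Q=L[k];A=np.c_[Q[:,0],Q[:,1],np.ones(len(Q))];co=np.linalg.lstsq(A,Q[:,2],rcond=None)[0]
print('plate fit tool z=',co.round(4),len(Q),'far edge x',np.percentile(Q[:,0],99.7).round(1),'y edges',[np.percentile(Q[(Q[:,0]>a)&(Q[:,0]<a+15)][:,1],[.3,99.7]).round(1).tolist() for a in(25,50,70)])
E
python3 cg.py w32 -30; python3 cg.py w33 -34
```

```text
tcp [ 0.6411 -0.0451  0.0717] gap 0.03341759858630957 F [ 0.4  1.1 -2.2] T [ 0.   -0.01  0.03] 48.8
plate fit tool z= [ 4.40000e-03 -2.40000e-03 -3.19028e+01] 69111 far edge x 99.1 y edges [[-55.3, 58.4], [-55.2, 58.4], [-55.2, 58.4]]
tcp [ 0.6403 -0.045   0.0707] gap 0.03302131200092298 F [-0.1  0.9 -2.5] T [ 0.02  0.   -0.04] 48.85
plate fit tool z= [ 3.80000e-03 -1.80000e-03 -3.14353e+01] 68952 far edge x 98.7 y edges [[-55.4, 58.1], [-55.4, 58.1], [-55.4, 58.2]]
```

View pics/w32.png

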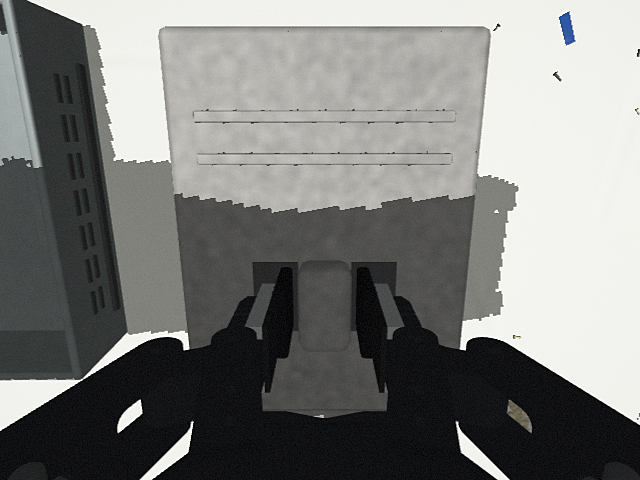

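The cover hangs level in the grip (slope under 0.5%), with the plate top 31.7 mm above the reported TCP. Carrying it back over the housing.

Call:
arm_command(
  motion=[
    {"x":0,"y":0,"z":-8,"rx":0,"ry":0,"rz":0,"hand":1},
    {"x":5,"y":-40,"z":-8,"rx":0,"ry":0,"rz":0,"hand":1},
    {"x":12,"y":-90,"z":-8,"rx":0,"ry":0,"rz":0,"hand":1},
    {"x":19,"y":-140,"z":-8,"rx":0,"ry":0,"rz":0,"hand":1},
    {"x":24,"y":-180,"z":-8,"rx":0,"ry":0,"rz":0,"hand":1},
    {"x":26,"y":-192,"z":-8,"rx":0,"ry":0,"rz":0,"hand":1},
    {"x":26,"y":-192,"z":-8,"rx":0,"ry":0,"rz":0,"hand":1},
    {"x":26,"y":-192,"z":-8,"rx":0,"ry":0,"rz":0,"hand":1},
  ],
)

```text
clock: 49.85
tcp_pos: [0.4587, 0.0159, 0.08]
orientation: [-0.001, 0.771, 0.637, 0.0]
wrist_force: [-0.1, -1.2, -1.8]
finger_gap: 0.0331
```

```bash
python3 cg.py w34 -32
python3 - <<'E'
from h import *
go(.4569,.016,.0323,-10.7)
c=cam('top');save(c,'t34');s=cam('scene');save(s,'s34')
im=cv2.imread('pics/s34.png')[180:380,130:430];cv2.imwrite('pics/s34c.png',cv2.resize(im,(800,533),interpolation=cv2.INTER_CUBIC))
E
```

```text
tcp [0.4586 0.0159 0.0799] gap 0.03304759803294789 F [ 0.   0.1 -1.8] T [-0.01 -0.04  0.05] 49.9
plate fit tool z= [ 4.20000e-03 -4.00000e-04 -3.06144e+01] 69187 far edge x 99.2 y edges [[-56.1, 57.6], [-56.1, 57.5], [-56.1, 57.6]]
tcp [0.4586 0.0159 0.0799] yaw_y -10.8 zaxis [-0.001  0.002 -1.   ] j6 1.62 F [ 0.   0.1 -1.8] gap 0.033 t 49.9
shift mm [-0.3 -1.6 47.6] rz -0.12706620726763163 level fix rx,ry [-0.09 -0.1  -0.  ]
```

View pics/s34c.png

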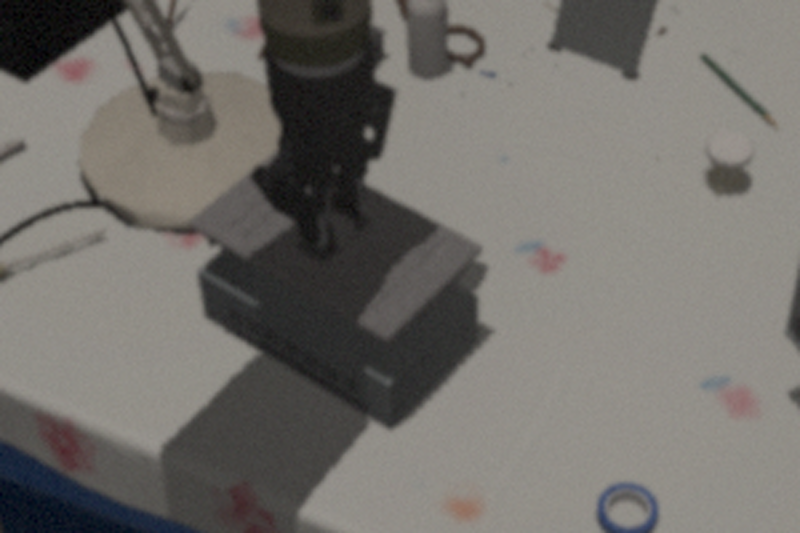

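View pics/w34.png

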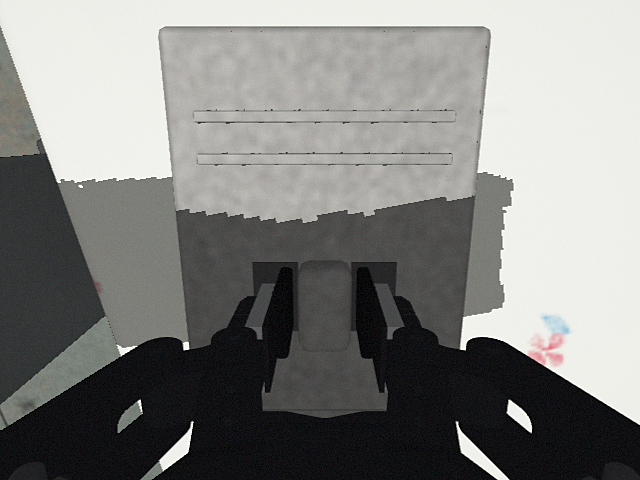

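Call:
arm_command(
  motion=[
    {"x":-0.3,"y":-1.6,"z":0,"rx":0,"ry":0,"rz":-0.1,"hand":1},
    {"x":-0.3,"y":-1.6,"z":10,"rx":0,"ry":0,"rz":-0.1,"hand":1},
    {"x":-0.3,"y":-1.6,"z":18,"rx":0,"ry":0,"rz":-0.1,"hand":1},
    {"x":-0.3,"y":-1.6,"z":26,"rx":0,"ry":0,"rz":-0.1,"hand":1},
    {"x":-0.3,"y":-1.6,"z":32,"rx":0,"ry":0,"rz":-0.1,"hand":1},
    {"x":-0.3,"y":-1.6,"z":32,"rx":0,"ry":0,"rz":-0.1,"hand":1},
  ],
)

```text
clock: 50.75
tcp_pos: [0.4547, 0.0166, 0.0471]
orientation: [-0.002, 0.77, 0.638, -0.001]
wrist_force: [0.9, 0.1, -1.9]
finger_gap: 0.033
```

Call:
arm_command(
  motion=[
    {"x":0,"y":0,"z":6,"rx":0,"ry":0,"rz":0,"hand":1},
    {"x":0,"y":0,"z":11,"rx":0,"ry":0,"rz":0,"hand":1},
    {"x":0,"y":0,"z":15,"rx":0,"ry":0,"rz":0,"hand":1},
    {"x":0,"y":0,"z":17,"rx":0,"ry":0,"rz":0,"hand":1},
    {"x":0,"y":0,"z":18,"rx":0,"ry":0,"rz":0,"hand":1},
    {"x":0,"y":0,"z":18,"rx":0,"ry":0,"rz":0,"hand":1},
  ],
)

```text
clock: 51.5
tcp_pos: [0.4552, 0.0165, 0.0334]
orientation: [-0.001, 0.77, 0.638, 0.0]
wrist_force: [-12.1, 0.6, 34.2]
finger_gap: 0.0334
```

```bash
python3 cg.py w35 -31
```

```text
tcp [0.4553 0.0165 0.0334] gap 0.03339557821023574 F [-12.3   0.5  34.1] T [ 0.25  2.58 -0.01] 51.55
plate fit tool z= [ 4.0000e-03 -1.4000e-03 -3.0767e+01] 69392 far edge x 99.0 y edges [[-56.3, 57.2], [-56.3, 57.3], [-56.3, 57.3]]
```

Plate top is at 64.2 mm, which is seated. Easing the press and releasing.

Call:
arm_command(
  motion=[
    {"x":0,"y":0,"z":-3,"rx":0,"ry":0,"rz":0,"hand":1},
    {"x":0,"y":0,"z":-3,"rx":0,"ry":0,"rz":0,"hand":-1},
    {"x":0,"y":0,"z":-3,"rx":0,"ry":0,"rz":0,"hand":-1},
    {"x":0,"y":0,"z":-3,"rx":0,"ry":0,"rz":0,"hand":-1},
    {"x":0,"y":0,"z":-3,"rx":0,"ry":0,"rz":0,"hand":-1},
    {"x":0,"y":0,"z":-30,"rx":0,"ry":0,"rz":0,"hand":-1},
    {"x":0,"y":-20,"z":-80,"rx":0,"ry":0,"rz":0,"hand":-1},
    {"x":0,"y":-40,"z":-140,"rx":0,"ry":0,"rz":0,"hand":-1},
    {"x":0,"y":-40,"z":-190,"rx":0,"ry":0,"rz":0,"hand":-1},
    {"x":0,"y":-40,"z":-190,"rx":0,"ry":0,"rz":0,"hand":-1},
  ],
)

```text
clock: 52.8
tcp_pos: [0.419, 0.0232, 0.224]
orientation: [0.001, 0.77, 0.638, 0.003]
wrist_force: [0.1, 1.3, -0.6]
finger_gap: 0.0854
```

```bash
python3 cv.py w36 .057 .089
python3 - <<'E'
from h import *
c=cam('wrist');W=cloud(c)
X=W.reshape(-1,3);r=R.from_euler('z',-10.6,degrees=True).as_matrix()
l=(X-[.4573,.0155,0])@r*1000
k=(np.abs(l[:,0])<56)&(np.abs(l[:,1])<98)&(np.abs(l[:,2]-64)<5)&~((np.abs(l[:,0])<35)&(np.abs(l[:,1])<25))
Q=l[k];print('plate fit',np.linalg.lstsq(np.c_[Q[:,:2],np.ones(len(Q))],Q[:,2],rcond=None)[0].round(4))
k=(np.abs(l[:,0])<40)&(np.abs(l[:,1])<20)&(l[:,2]>85);T=l[k];print('tabs x range',np.percentile(T[:,0],[1,99]),np.percentile(T[T[:,0]<0][:,0],99),np.percentile(T[T[:,0]>0][:,0],1),'z',T[:,2].mean())
t=cam('top');save(t,'t36');s=cam('scene');save(s,'s36')
im=cv2.imread('pics/s36.png')[180:380,130:430];cv2.imwrite('pics/s36c.png',cv2.resize(im,(800,533),interpolation=cv2.INTER_CUBIC))
E
```

```text
0.97 ((456.13470458984375, 15.781364440917969), (198.7124481201172, 116.285400390625), 79.24950408935547) z 0.0641 tool [ -0.7  38.9 164.6]
0.97 ((455.9858093261719, 15.776819229125977), (25.761415481567383, 55.20503616333008), 79.59149169921875) z 0.0881 tool [ -0.7  38.8 138.6]
tcp [0.4167 0.0235 0.2199] yaw_y -10.7 zaxis [-0.002  0.002 -1.   ] j6 1.62 F [-1.1 -0.8  0.3] gap 0.0854 t 52.9
shift mm [-25.9 232.6 225.4] rz 0.09747408030236215 level fix rx,ry [-0.11 -0.1   0.  ]
plate fit [-4.00000e-04 -4.00000e-04  6.40851e+01]
tabs x range [-39.0962189   27.83377936] -0.7370729371487067 0.8516484810266893 z 324.8868517953616
```

View pics/w36.png

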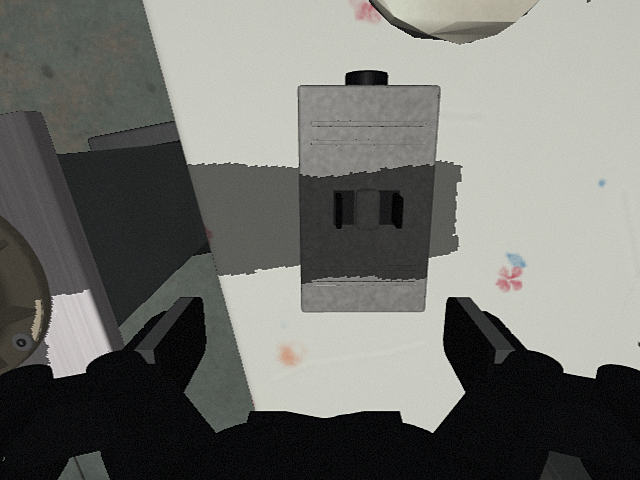

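View pics/t36.png

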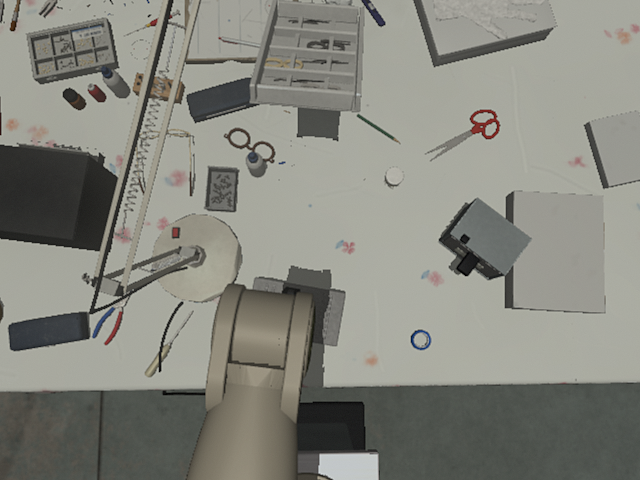

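View pics/s36c.png

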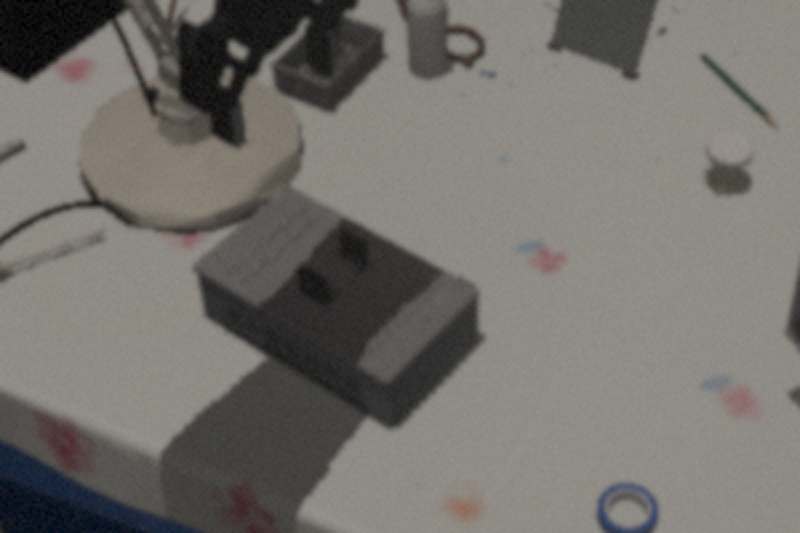

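The plate is flat at 64.1 mm and the tabs measure 55.2 mm over their outer faces, against 55.3 mm at the start, so both have sprung out. Final check of the bin and bystanders against the start pictures.

Run:
```python
from h import *
a=cv2.imread('pics/top0.png');b=cv2.imread('pics/t36.png')
for n,(u,v) in dict(bin=(485,240),tape=(421,340),jar=(394,177),bottle=(256,163),screwdriver=(165,340)).items():
    A=cv2.cvtColor(a[v-32:v+32,u-38:u+38],6).astype(np.float32);B=cv2.cvtColor(b[v-32:v+32,u-38:u+38],6).astype(np.float32)
    print(n,'shift px',np.round(cv2.phaseCorrelate(A,B),2)[0] if False else cv2.phaseCorrelate(A,B), 'mean diff',np.abs(A-B).mean().round(2))
a=cv2.imread('pics/scene0.png')[240:360,410:530];b=cv2.imread('pics/s36.png')[240:360,410:530]
cv2.imwrite('pics/cmp36.png',cv2.convertScaleAbs(cv2.resize(np.hstack([a,b]),(800,400),interpolation=cv2.INTER_CUBIC),alpha=1.8))
```

```text
bin shift px ((0.021997083424643904, -0.028087315853831285), 1.0010013435035945) mean diff 2.79
tape shift px ((0.0011299966917661664, -0.02836034116549513), 0.974895748263225) mean diff 4.22
jar shift px ((0.05113846947585188, 0.028361729891297927), 0.975865033082664) mean diff 4.23
bottle shift px ((-0.010452119090878398, -0.00490859122328402), 0.9953028340823948) mean diff 3.68
screwdriver shift px ((0.018471493068389577, 0.0035116857265435897), 0.9890693369321525) mean diff 3.95
```

View pics/cmp36.png

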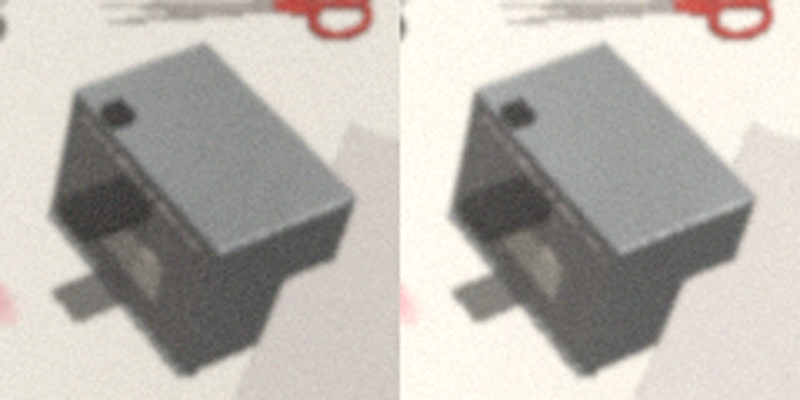

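The bin looks identical to its shut state at the start, and the bystanders have shifted by less than 0.1 px. Handing in.

```bash
python3 -c "
from h import *
print(hand_in())"
```

```text
the job is handed in; nothing more can be done
None
```

The job is done and handed in at about 53 s of the 210 s allowed. The cover came off and was set down level on the table, all three cartridges went into the tipped bin, the bin was pushed shut, and the cover was clipped back on.

**Last checks**
- **Cover:** the plate is flat at 64.1 mm. The tabs measure 55.2 mm over their outer faces, against 55.3 mm at the start, so both sprang out. It sits about 1 mm from where it was, within its play.
- **Bin:** the grip's front is 46.8 mm ahead of the shell. The pictures match the shut state at the start, and it stayed shut after I backed off.
- **Cartridges:** the housing was empty before the cover went back. All three cartridges lay in the bin; I last saw them there with the bin open just short of shut.
- **Bystanders:** the tape roll, jar, spray bottle and screwdriver moved less than 0.1 pixel.

**What went wrong or disagreed**
- **Finger offset:** the reported tool position was about 40 mm lower than where the cameras showed the fingertips. My first squeeze closed above the tabs without touching them. I corrected for this afterwards.
- **Shutting the bin:** it stopped several times at about 0.12 rad. It resisted up to 35 N, although the catch was meant to give at about 5 N. At one point I thought it was shut, but the pinch had only slid along the grip. Pushing the grip's end with closed fingers finally clicked it shut; the force read 33 N afterwards.

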